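# Pack the open race case: square it up, hang the antenna tubes, rack the carbon plates

## Robot

A 6-joint arm with a two-finger parallel gripper is mounted at the origin on the work surface. World frame = base frame: x ahead of the robot, y to its left, z up, the work surface at z = 0. Lengths are in m, angles in rad, forces in N, time in s.
With the tool pointing down it reaches from about 0.225 to 0.725 m from the base axis. Payload 3.1 kg.
Tool frame: the origin (TCP) lies midway between the tips of the shut fingers; the grasp point (between the pads) lies behind it (r.grip_depth is the y of the grasp point in the tool frame, in m); y points along the fingers, z is the direction in which the jaws open and shut, and the axes are right-handed (so a half turn about y gives the same grasp; the last joint's range is limited). The gripper opens to 85 mm and grips with 20 to 120 N. Pads are 22 mm wide; open, the fingers measure 114 mm over their backs; the gripper's body (76 mm by 85 mm) begins 54 mm behind the grasp point. The pads swing forward as they close: fully open they stand 13 mm farther back than shut.
Start: joints at [1.037, 0.048, 0.099, 1.622, 0, 1.443], TCP at [0.207, 0.482, 0.231] pointing down, gripper open.
Joint ranges: [-2.91, 2.91], [-0.99, 1.94], [-1.21, 1.42], [-2.12, 2.29], [-1.49, 1.47], [-3.14, 3.14]. Speed limits (rad/s): [2.79, 2.79, 3.14, 3.14, 3.14, 3.14].

## Interface

Orientations are given as a unit quaternion [x, y, z, w].
In Python, from cell import r gives the robot as it stands.
- The arm moves only by the tool servo_tool, never from a script. Its argument "rows" is a list of rows, each an object of numbers: "tx", "ty", "tz": the shift along the tool's x, y, z in mm; "turn": the turn about the tool's y in degrees. A call has exactly 10 rows; each row shifts and turns the pose as measured when the row begins, along the tool's axes as they then stand; what a row does not reach is not made up. A row lasts 1/12 s, in which the tool goes at most 41.7 mm and 7.16 degrees, less where a joint would pass 70% of its speed; a pose out of reach is approached as far as the arm can. A call is refused whole if a number of a shift passes 41.7 or a number of a turn 7.16, either way. A call with a gripper value outside its range is refused whole. "gripper" is the finger opening in mm, from 0 to 85.4, set as the call begins (left out, the last holds). The fingers move at their own pace and stop on an object; "force" is the grip in N (left out, the last holds). Time passes only in rows, so rows that do not move let the fingers close, or fill a call up. It gives the time, the measured TCP pose, the force and the opening at its end, in the units of the state.
- r.get_state(): the state, without advancing time (a new reading comes with each control period).
- r.get_image(name): name is "scene" or "top" or "wrist"; returns a dict with "frame" (400x640x3 uint8, red, green, blue), "intrinsics" (3x3 intrinsics, pixels), "k1" (the pictures are not rectified: a ray, as slopes to the right and down, at radius r is drawn at 1 + k1 r^2 times it, then the intrinsics apply), "xyz" and "rotation" of the camera in the world. Camera axes: x right, y down, z forward; pixel columns grow to the right and rows downward; lengths in m; the calibration is good to about 2 mm. A picture is of the moment at which its call begins. There is no depth.
- r.sign_off(): hands the job in, once; it reports no verdict.
The state is a dict: "time": time; "q": joint angles; "dq": joint speeds; "joint_efforts": joint torques, N m; "eef_pos": TCP position; "orientation": TCP orientation; "ft_force": force on the tool from outside, world axes, zero at the start; "ft_torque": the same for the moment, N m; "gripper_width": finger opening in m.
Only numpy, scipy, OpenCV 4.12 (cv2) and the standard library are available. Lean on these libraries where they do the work, as an engineer would, in place of code of your own. Each camera call takes 0.05 s, during which the arm holds its last target. There are 200 camera calls.

## Task

Get the open transport case packed for the next heat: slide it over the bench, without lifting it, so that it stands squarely inside the white tape corners; hang every antenna tube by its own hook over the case's front rim (the wall with the cam locks), tube inside the case and hanging clear of its floor; and take the carbon plates, whose sealed edges are now dry, out of the white drying stand and slide each edgewise fully down into a slot of the plywood rack in the case. There may be three or four tubes and two or three plates; leave the other things on the bench where they are, and have the case still inside its corners at the end.

Things in the scene. Friction and masses are not known exactly. Their poses are not given: they have to be found in the camera images.
- case: loose open grey aluminium transport case, no lid, 210 deep (own x) x 300 wide (own y) x 100 mm high, 0.9 kg empty, walls 8 mm thick all round; inner floor 6 mm up. Origin: centre of its underside, z up; own x points from front wall (nearest the robot; cam locks and folded handle, all below 65 mm) to back wall
- rim_front (a point): middle of the top of the case's front wall, on the wall's mid-plane, at case x=-101, z=100 mm; axes as the case's. The rim is 8 mm wide and 300 mm long in y. Inside it, between the wall and the plywood rack, is a 46 mm wide gap for hung tubes
- rack (a point): bottom centre of the middle slot of the plywood rack fixed in the case, at case x=+22, y=0, z=16 mm; axes as the case's. Three slots run along x, at y = -44, 0, +44 mm from here, each 12 mm wide, 130 mm long, 34 mm deep (rack top 50 mm above the case's underside); the rack is 160 mm wide in y, 62 mm clear of the case's side walls
- mark_centre (a point): centre of the packing place, on the bench: four white tape corners around a 234 x 324 mm rectangle, 12 mm larger all round than the case; own x and y are the directions the case's x and y should have
- tube1_mid (a point): white antenna tube, 32 mm across, 120 long, 60 g, standing upright, may be absent. Point: on its axis, 60 mm above the foot, z up. Hook on its own -x side: bar 14 mm wide, underside 16 mm and top 22 mm above this point; 4 mm thick tongue from the bar's outer end down to 8 mm below this point; free gap between tube and tongue at x = -16 to -30 mm. Hung, its x is parallel to the case's x
- tube2_mid (a point): white antenna tube, 32 mm across, 120 long, 60 g, standing upright, may be absent. Point: on its axis, 60 mm above the foot, z up. Hook on its own -x side: bar 14 mm wide, underside 16 mm and top 22 mm above this point; 4 mm thick tongue from the bar's outer end down to 8 mm below this point; free gap between tube and tongue at x = -16 to -30 mm. Hung, its x is parallel to the case's x
- tube3_mid (a point): white antenna tube, 32 mm across, 120 long, 60 g, standing upright, may be absent. Point: on its axis, 60 mm above the foot, z up. Hook on its own -x side: bar 14 mm wide, underside 16 mm and top 22 mm above this point; 4 mm thick tongue from the bar's outer end down to 8 mm below this point; free gap between tube and tongue at x = -16 to -30 mm. Hung, its x is parallel to the case's x
- tube4_mid (a point): white antenna tube, 32 mm across, 120 long, 60 g, standing upright, may be absent. Point: on its axis, 60 mm above the foot, z up. Hook on its own -x side: bar 14 mm wide, underside 16 mm and top 22 mm above this point; 4 mm thick tongue from the bar's outer end down to 8 mm below this point; free gap between tube and tongue at x = -16 to -30 mm. Hung, its x is parallel to the case's x
- plate1_mid (a point): flat black carbon plate, 120 long (own x) x 8 thick (own y) x 100 mm high (own z), windows in the middle, solid 30 mm high band along the top edge, 110 g, may be absent. Point: its centre, 50 mm above the lower edge. It starts upright in a slot of the white stand, lower edge 8 mm above the bench. Either end may point forward
- plate2_mid (a point): flat black carbon plate, 120 long (own x) x 8 thick (own y) x 100 mm high (own z), windows in the middle, solid 30 mm high band along the top edge, 110 g, may be absent. Point: its centre, 50 mm above the lower edge. It starts upright in a slot of the white stand, lower edge 8 mm above the bench. Either end may point forward
- plate3_mid (a point): flat black carbon plate, 120 long (own x) x 8 thick (own y) x 100 mm high (own z), windows in the middle, solid 30 mm high band along the top edge, 110 g, may be absent. Point: its centre, 50 mm above the lower edge. It starts upright in a slot of the white stand, lower edge 8 mm above the bench. Either end may point forward
- stand: white drying stand fixed to the bench, 150 (x) x 170 (y) x 42 mm high, origin at the centre of its underside; three slots along own x at own y = -44, 0, +44 mm, each 12 mm wide, bottom at z=8 mm
- heatsink: copper finned heat sink 60 x 60 x 30 mm; not part of the job
- pack: blue battery pack 38 x 76 x 34 mm lying on the yellow rubber pad; not part of the job
- driver: screwdriver, 160 mm; not part of the job
- tape: roll of clear tape, 90 mm across; not part of the job
- spanner: spanner, 130 mm; not part of the job
Things that resemble listed ones, but are neither listed nor needed, are in the scene too. What is shaped like the part that bears plate3_mid but orange is not meant.

How it is judged:
By the outcome, as a careful person would: the job done as asked, in the order asked, and still so for the second after the job is handed in, with the robot touching nothing.
Of tube1, tube2, tube3, tube4 only 3 to 4 are there at a start; the rules pass over those that are not, and their reading is None.
Of plate1, plate2, plate3 only 2 to 3 are there at a start; the rules pass over those that are not, and their reading is None.
At some moment in a run one of case may be knocked a few centimetres aside while the robot is not near it.
It also fails if it takes over 210 s, if anything falls off the work surface, if the arm or the gripper's body presses on something with over 40 N, if the wrist force passes 120 N, or if a joint passes its speed limit or range.

## Working session

There is one attempt and no reset: what is moved stays moved. The work goes in short steps, Python scripts to look and compute and a tool call to move; the robot and the scene stay as the last step left them, time stands still between calls to the robot, and variables do not carry over. Pictures are saved under pics/ and viewed, about 12 in all and at most 16, crops included, and the job is handed in when it is done.

Besides the shell and the picture viewer there is one more tool, called after "Emit:" as a command line: name --argument value ..., lists and objects as JSON in quotes. servo_tool: Moves the arm, as the interface text tells. Its arguments: {"type":"object","properties":{"rows":{"type":"array","items":{"type":"object","properties":{"tx":{"type":"number"},"ty":{"type":"number"},"tz":{"type":"number"},"turn":{"type":"number"}}}},"gripper":{"type":"number"},"force":{"type":"number"}},"required":["rows"]}

```bash
ls; mkdir -p pics; cat > h.py <<'E'
from cell import r
import numpy as np, cv2
from scipy.spatial.transform import Rotation as R
def pic(name,fn=None):
    im=r.get_image(name)
    if fn: cv2.imwrite('pics/'+fn,im['frame'][:,:,::-1]); np.savez('pics/'+fn[:-4]+'.npz',**{k:np.array(v) for k,v in im.items()})
    return im
def load(fn): return dict(np.load('pics/'+fn+'.npz'))
def rot(im):
    a=np.array(im['rotation'])
    return a if a.shape==(3,3) else R.from_quat(a).as_matrix()
def ray(im,uv):
    K=np.array(im['intrinsics']);k=float(im['k1'])
    d=(np.atleast_2d(uv).astype(float)-[K[0,2],K[1,2]])/[K[0,0],K[1,1]]
    s=d.copy()
    for _ in range(30): s=d/(1+k*(s**2).sum(1,keepdims=True))
    return np.c_[s,np.ones(len(s))]@rot(im).T
def onz(im,uv,z):
    w=ray(im,uv);c=np.array(im['xyz']);t=(z-c[2])/w[:,2]
    return c+w*t[:,None]
def proj(im,P):
    p=(np.atleast_2d(P)-np.array(im['xyz']))@rot(im);s=p[:,:2]/p[:,2:]
    s=s*(1+float(im['k1'])*(s**2).sum(1,keepdims=True));K=np.array(im['intrinsics'])
    return s*[K[0,0],K[1,1]]+[K[0,2],K[1,2]]
def st():
    s=r.get_state();M=R.from_quat(s['orientation']).as_matrix()
    print('t %.2f'%s['time'],'p',np.round(np.array(s['eef_pos'])*1000,1),'q',np.round(s['q'],2),'F',np.round(s['ft_force'],1),'w %.1f'%(s['gripper_width']*1000));print(np.round(M,3).tolist())
    return s,M
E
python3 - <<'E'
from h import *
print(r.grip_depth);st()
for n in('scene','top','wrist'):
    im=pic(n,n+'0.png');print(n,np.round(im['xyz'],3),np.round(rot(im),3).tolist(),np.array(im['intrinsics']).tolist(),im['k1'])
E
```

```text
pics
-0.0187
t 0.00 p [206.9 481.8 230.1] q [1.04 0.05 0.1  1.62 0.   1.44] F [-0.8 -0.8  0.9] w 85.4
[[0.919, -0.001, 0.395], [-0.395, -0.002, 0.919], [-0.0, -1.0, -0.002]]
scene [1.458 0.275 0.766] [[-0.214, 0.559, -0.801], [0.977, 0.126, -0.173], [0.004, -0.82, -0.573]] [[426.7938023800193, 0.0, 316.29585804429286], [0.0, 426.7938023800193, 200.48874731017088], [0.0, 0.0, 1.0]] -0.05178156005597409
top [0.259 0.053 1.707] [[-0.029, -0.991, 0.134], [-1.0, 0.028, -0.004], [0.0, -0.134, -0.991]] [[515.9598521915132, 0.0, 320.30120838185843], [0.0, 515.9598521915132, 201.75596069439538], [0.0, 0.0, 1.0]] -0.09116957012259089
wrist [0.145 0.509 0.371] [[0.395, 0.886, 0.242], [0.919, -0.38, -0.106], [-0.002, 0.264, -0.965]] [[313.13171121593206, 0.0, 318.3925903275568], [0.0, 313.13171121593206, 203.3563560386813], [0.0, 0.0, 1.0]] -0.002372742808025113
```

View pics/scene0.png

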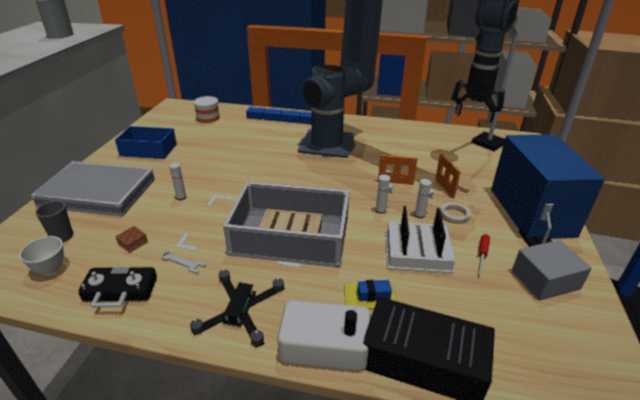

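View pics/top0.png

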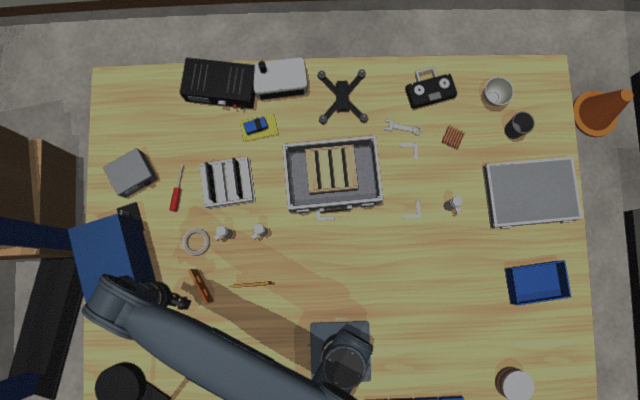

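The scene view shows the case at (290,222), the stand at (420,245) holding two black plates at (404,230) and (439,230), and tubes at (382,195), (424,198) and (178,182). The two orange plates, at (397,168) and (448,175), are decoys. In the top view the tape corners are at (410,150), (412,212) and (325,215). I'll check with an enlarged crop.

```bash
python3 - <<'E'
from h import *
a=cv2.imread('pics/top0.png')
c1=cv2.resize(a[130:250,190:330],None,fx=5,fy=5,interpolation=cv2.INTER_CUBIC)[:, :]
c2=cv2.resize(a[130:230,275:475],None,fx=4,fy=4,interpolation=cv2.INTER_CUBIC)
cv2.imwrite('pics/c1.png',c1);cv2.imwrite('pics/c2.png',c2)
E
```

```text
(no output)
```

View pics/c1.png

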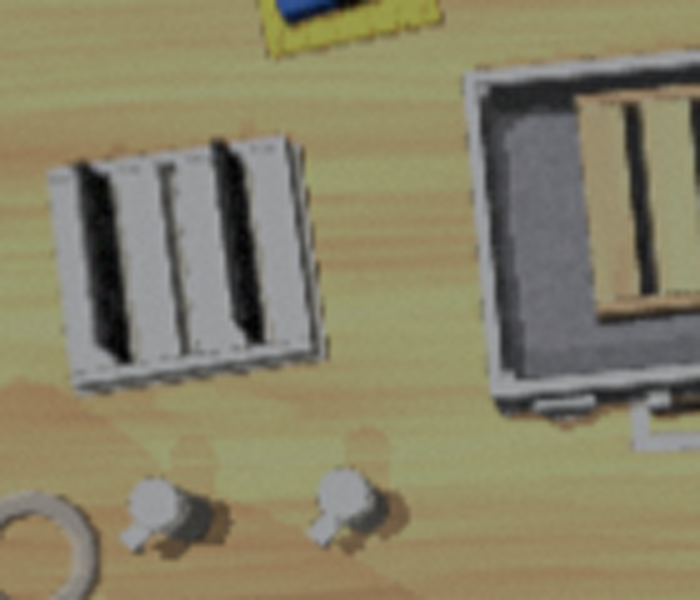

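View pics/c2.png

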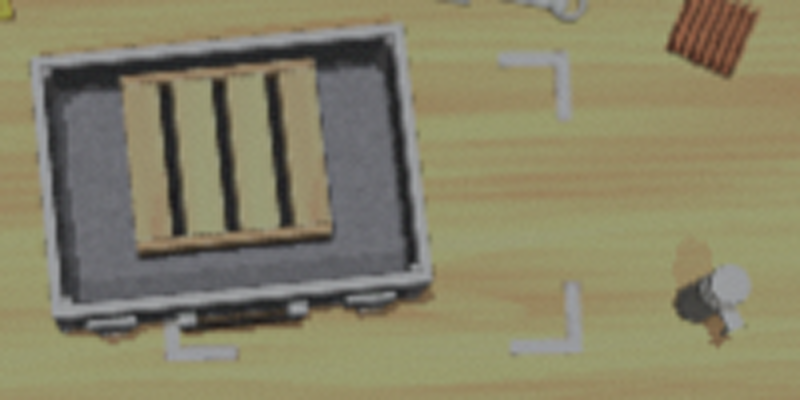

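Crop c1 shows the stand with black plates in slots 1 and 3, the middle slot being empty. Tube A's top is at (158,507) with its hook at (132,540), and tube B's at (346,494) with its hook at (322,530). Crop c2 shows the case rim corners at (32,60), (402,24), (433,290) and (55,320), the tape outer corners at (570,53), (580,353) and (167,360), and tube C at (731,285) with its hook at (736,322).

```bash
python3 - <<'E'
from h import *
im=load('top0')
f1=lambda p:np.array(p)/5+[190,130]-0.4
f2=lambda p:np.array(p)/4+[275,130]-0.4
mm=lambda P:np.round(P[:,:2]*1000,1)
t=mm(onz(im,f2([[570,53],[580,353],[167,360]]),0));print('tape BR,FR,FL',t,np.linalg.norm(t[0]-t[1]),np.linalg.norm(t[1]-t[2]),'c',(t[0]+t[2])/2, np.degrees(np.arctan2(*(t[0]-t[1])[::-1])),np.degrees(np.arctan2(*(t[2]-t[1])[::-1]))-90)
c=mm(onz(im,f2([[32,60],[402,24],[433,290],[55,320]]),.1));print('case BL BR FR FL',c,c.mean(0))
d=c[0]+c[1]-c[2]-c[3];e=c[0]+c[3]-c[1]-c[2];print(np.linalg.norm(d)/2,np.linalg.norm(e)/2,np.degrees(np.arctan2(d[1],d[0])),np.degrees(np.arctan2(e[1],e[0]))-90)
for T,H,f in(([158,507],[132,540],f1),([346,494],[322,530],f1),([731,285],[736,322],f2)):
    a=mm(onz(im,f([T]),.12))[0];b=mm(onz(im,f([H]),.082))[0];print('tube',a,b,np.linalg.norm(a-b),'own x deg',np.degrees(np.arctan2(*(a-b)[::-1])))
p=mm(onz(im,f1([[80,163],[125,362],[215,142],[258,342]]),.108));print('plates',p,(p[0]+p[1])/2,(p[2]+p[3])/2,np.degrees(np.arctan2(*(p[0]-p[1])[::-1])))
E
```

```text
tape BR,FR,FL [[ 682.9 -289.8]
 [ 426.2 -283.9]
 [ 430.4   60.6]] 256.7677939306252 344.5256013709286 c [ 556.65 -114.6 ] -1.3166559880319548 -0.6984915890361947
case BL BR FR FL [[ 664.1  161.4]
 [ 685.4 -135.7]
 [ 469.6 -150.6]
 [ 454.4  147.1]] [568.375   5.55 ]
213.25037514621164 297.95943096334435 3.9257763076194765 3.511561557737437
tube [391.2 355.2] [373.9 379.1] 29.504236983863894 own x deg -54.10112428523517
tube [396.1 238.5] [377.  258.4] 27.5829657578731 own x deg -46.1751332372393
tube [ 464.2 -382.1] [ 439.3 -394.6] 27.861442891566096 own x deg 26.657018641454158
plates [[612.4 406.8]
 [484.  378. ]
 [623.3 320.5]
 [494.2 294. ]] [548.2 392.4] [558.75 307.25] 12.64215232788986
```

Inner tape centre is about (556.5,-114.5) mm at yaw -1°, and the case is at (568,5) at yaw 3.7°. Candidates considered (top view px):
- **Case:** (333,174). The look-alike grey closed box is at (533,192).
- **Tubes:** (222,233), (260,232) and (455,204). The look-alike cup and cans are at (519,125) and (515,385).
- **Plates:** black at (210,182) and (238,178). The look-alike orange ones are at (201,287) and (253,283).

I'll start by moving over the front rim.

Emit:
servo_tool --rows '[{"turn":6.3},{"turn":6.3},{"turn":6.3},{"turn":6.3},{"turn":6.3},{"turn":6.3},{"turn":6.3},{"turn":6.3},{"turn":6.3},{"turn":6.3}]' --gripper 55 --force 60

```text
schema error: expected keys tx, ty, tz, turn
```

Emit:
servo_tool --rows '[{"tx":33,"tz":15},{"tx":33,"tz":15},{"tx":33,"tz":15},{"tx":33,"tz":15},{"tx":33,"tz":15},{"tx":33,"tz":15},{"tx":33,"tz":15},{"tx":33,"tz":15},{"tx":33,"tz":15},{"tx":33,"tz":15}]'

```text
schema error: expected keys tx, ty, tz, turn
```

Emit:
servo_tool --rows '[{"tx":33,"tz":15},{"tx":33,"tz":15},{"tx":33,"tz":15},{"tx":33,"tz":15},{"tx":20,"tz":10},{},{},{},{},{}]'

```text
schema error: expected keys tx, ty, tz, turn
```

```bash
cat >> h.py <<'E'
def go(x,y,z,yaw,half=True):
    "target mm, yaw of tool z (deg, mod 180): print turn, then shifts after the turn"
    s,M=st();cur=np.degrees(np.arctan2(M[1,2],M[0,2]));d=yaw-cur
    d=(d+90)%180-90 if half else (d+180)%360-180
    a=np.radians(cur+d);dp=np.array([x,y,z])-np.array(s['eef_pos'])*1000
    print('cur yaw %.1f turn %.1f | tx %.1f ty %.1f tz %.1f'%(cur,-d,dp[0]*np.sin(a)-dp[1]*np.cos(a),-dp[2],dp[0]*np.cos(a)+dp[1]*np.sin(a)),'now-yaw shifts',np.round(M.T@dp,1))
E
python3 - <<'E'
from h import *
go(467,-1,230,3.7);pic('wrist','w1.png')
E
```

```text
t 0.15 p [207.  481.9 230.4] q [ 1.04  0.05  0.1   1.62 -0.    1.44] F [-0.1 -0.6  0.1] w 85.2
[[0.919, -0.001, 0.395], [-0.395, -0.002, 0.919], [-0.0, -1.0, -0.002]]
cur yaw 66.7 turn 63.0 | tx 498.7 ty 0.4 tz 228.3 now-yaw shifts [ 429.5    0.9 -341.1]
```

View pics/w1.png

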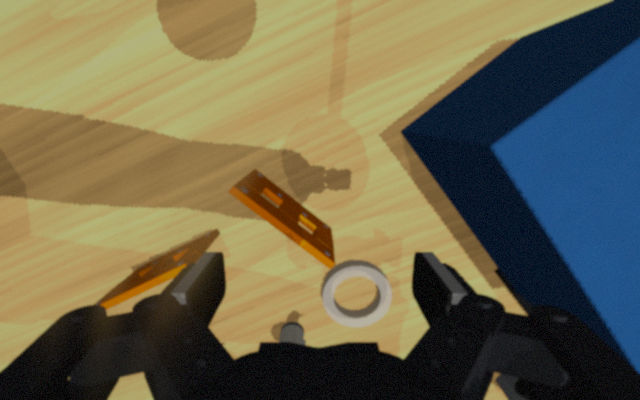

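Emit:
servo_tool --rows '[{"tx":0,"ty":0,"tz":0,"turn":6.3},{"tx":0,"ty":0,"tz":0,"turn":6.3},{"tx":0,"ty":0,"tz":0,"turn":6.3},{"tx":0,"ty":0,"tz":0,"turn":6.3},{"tx":0,"ty":0,"tz":0,"turn":6.3},{"tx":0,"ty":0,"tz":0,"turn":6.3},{"tx":0,"ty":0,"tz":0,"turn":6.3},{"tx":0,"ty":0,"tz":0,"turn":6.3},{"tx":0,"ty":0,"tz":0,"turn":6.3},{"tx":0,"ty":0,"tz":0,"turn":6.3}]' --gripper 55 --force 60

```text
time: 1.03
eef_pos: [0.2061, 0.4803, 0.2267]
orientation: [0.506, -0.496, 0.498, -0.5]
ft_force: [0.0, -0.5, 0.4]
gripper_width: 0.0551
```

Emit:
servo_tool --rows '[{"tx":33,"ty":0,"tz":15,"turn":0},{"tx":33,"ty":0,"tz":15,"turn":0},{"tx":33,"ty":0,"tz":15,"turn":0},{"tx":33,"ty":0,"tz":15,"turn":0},{"tx":33,"ty":0,"tz":15,"turn":0},{"tx":33,"ty":0,"tz":15,"turn":0},{"tx":33,"ty":0,"tz":15,"turn":0},{"tx":33,"ty":0,"tz":15,"turn":0},{"tx":33,"ty":0,"tz":15,"turn":0},{"tx":33,"ty":0,"tz":15,"turn":0}]'

```text
time: 1.87
eef_pos: [0.3617, 0.1445, 0.2235]
orientation: [0.51, -0.493, 0.494, -0.502]
ft_force: [0.6, 0.6, 0.4]
gripper_width: 0.055
```

Emit:
servo_tool --rows '[{"tx":33,"ty":0,"tz":15,"turn":0},{"tx":33,"ty":0,"tz":15,"turn":0},{"tx":33,"ty":0,"tz":15,"turn":0},{"tx":33,"ty":0,"tz":15,"turn":0},{"tx":33,"ty":0,"tz":15,"turn":0},{"tx":0,"ty":0,"tz":0,"turn":0},{"tx":0,"ty":0,"tz":0,"turn":0},{"tx":0,"ty":0,"tz":0,"turn":0},{"tx":0,"ty":0,"tz":0,"turn":0},{"tx":0,"ty":0,"tz":0,"turn":0}]'

```text
time: 2.7
eef_pos: [0.4432, -0.0334, 0.2224]
orientation: [0.508, -0.496, 0.497, -0.499]
ft_force: [1.0, 0.1, -0.2]
gripper_width: 0.0551
```

```bash
python3 - <<'E'
from h import *
go(467,-1,230,3.7);pic('wrist','w2.png')
E
```

```text
t 2.70 p [443.2 -33.4 222.4] q [-0.22 -0.16 -0.11  1.62 -0.01  1.34] F [ 1.   0.1 -0.2] w 55.1
[[0.014, -0.007, 1.0], [-1.0, -0.009, 0.014], [0.009, -1.0, -0.007]]
cur yaw 0.8 turn -2.9 | tx -30.8 ty -7.6 tz 25.8 now-yaw shifts [-32.   -8.1  24.2]
```

View pics/w2.png

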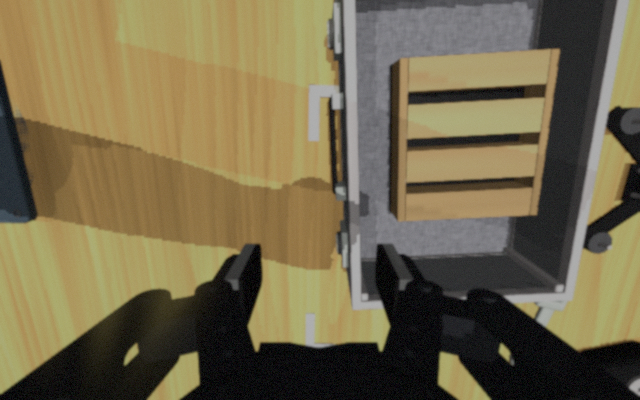

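w2 shows the front rim as a vertical light line at column ~350, case corner FR at (357,303), and BR at (572,293). The rack slots are at rows 98, 143 and 187. Tape pieces are at (313,110) and (310,330).

```bash
python3 - <<'E'
from h import *
im=load('w2')
print(np.round(onz(im,[[357,303],[572,293],[352,200],[346,60],[338,0]],.1)[:,:2]*1000,1))
print('tape',np.round(onz(im,[[309,86],[306,345],[309,140]],0)[:,:2]*1000,1))
E
```

```text
[[ 479.8 -138.4]
 [ 682.3 -123.8]
 [ 470.6  -36.1]
 [ 461.1   75.8]
 [ 453.7  116.4]]
tape [[ 428.9   64.7]
 [ 426.7 -272.2]
 [ 429.3    6.8]]
```

```bash
cat >> h.py <<'E'
def bright(im,P,D,w,n=41):
    "offsets (m) along D of the brightness peak at points P, +-w"
    t=np.linspace(-w,w,n);f=im['frame'].astype(np.float32);g=f.min(2)
    Q=(P[:,None]+D[:,None]*t[None,:,None]).reshape(-1,3);uv=proj(im,Q).astype(np.float32)
    v=cv2.remap(g,uv[:,0].reshape(len(P),n),uv[:,1].reshape(len(P),n),cv2.INTER_LINEAR,borderValue=0)
    k=v.argmax(1);pk=v.max(1);wt=np.clip(v-0.75*pk[:,None],0,None)
    wt*=abs(t[None]-t[k][:,None])<0.008
    c=(wt*t).sum(1)/(wt.sum(1)+1e-9);ok=(pk>110)&(abs(c)<0.8*w)&(uv.reshape(len(P),n,2)[:,:,0].min(1)>2)&(uv.reshape(len(P),n,2)[:,:,0].max(1)<637)&(uv.reshape(len(P),n,2)[:,:,1].min(1)>2)&(uv.reshape(len(P),n,2)[:,:,1].max(1)<397)
    return c,ok,pk
def casepose(im,x,y,yaw,sides='FBLR',w=.025,verb=True):
    "mm,deg guess -> refined from the rim mid-lines at z=.1"
    x,y,a=x/1e3,y/1e3,np.radians(yaw)
    for it in range(6):
        ca,sa=np.cos(a),np.sin(a);A=[];b=[];S=[]
        for s in sides:
            u=np.linspace(-.9,.9,31)
            if s in'FB': sg=1 if s=='B' else -1;loc=np.c_[0*u+sg*.101,u*.15];nl=np.array([1.,0])
            else: sg=1 if s=='L' else -1;loc=np.c_[u*.105,0*u+sg*.146];nl=np.array([0,1.])
            P=np.c_[x+loc[:,0]*ca-loc[:,1]*sa,y+loc[:,0]*sa+loc[:,1]*ca,0*u+.1]
            n=np.array([ca*nl[0]-sa*nl[1],sa*nl[0]+ca*nl[1],0]);D=np.tile(n,(len(u),1))
            c,ok,_=bright(im,P,D,w if it<3 else .01)
            r_=P[:,:2]-[x,y]
            A.append(np.c_[D[:,:2],(-r_[:,1]*n[0]+r_[:,0]*n[1])][ok]);b.append(c[ok]);S+=[s]*ok.sum()
        A=np.vstack(A);b=np.hstack(b);S=np.array(S);k=np.ones(len(b),bool)
        for _ in range(4):
            d=np.linalg.lstsq(A[k],b[k],rcond=None)[0];e=b-A@d;k=abs(e)<max(2*np.median(abs(e)),.001)
        x+=d[0];y+=d[1];a+=d[2]
    if verb: print('case %.1f %.1f yaw %.2f'%(x*1e3,y*1e3,np.degrees(a)),{s:(int((S==s).sum()),round(float(np.median(e[S==s])*1e3),1)) for s in sides})
    return x*1e3,y*1e3,np.degrees(a)
E
python3 - <<'E'
from h import *
casepose(load('top0'),568,5.5,3.7)
im=pic('top','top1.png');casepose(im,568,5.5,3.7);casepose(im,571,15,4.2)
casepose(load('w2'),571,15,4.2,'FBR')
E
```

```text
case 571.9 6.4 yaw 3.92 {'F': (31, -0.0), 'B': (31, -0.0), 'L': (31, 0.6), 'R': (31, -0.5)}
case 571.9 6.7 yaw 3.80 {'F': (16, -0.2), 'B': (31, 0.0), 'L': (31, 0.3), 'R': (18, -0.7)}
case 571.9 6.7 yaw 3.80 {'F': (16, -0.2), 'B': (31, 0.0), 'L': (31, 0.3), 'R': (18, -0.7)}
case 569.6 11.3 yaw 3.84 {'F': (27, 0.7), 'B': (26, -0.6), 'R': (13, 0.0)}
```

```bash
cat >> h.py <<'E'
def markpose(im,x=556.5,y=-114.5,yaw=-1.,corners=((1,-1),(-1,-1),(-1,1)),w=.012):
    x,y,a=x/1e3,y/1e3,np.radians(yaw)
    for it in range(5):
        ca,sa=np.cos(a),np.sin(a);A=[];b=[];pks=[]
        for cx,cy in corners:
            u=np.linspace(.008,.042,12)
            for loc,nl in((np.c_[0*u+cx*.122,cy*(.167-u)],(1.,0)),(np.c_[cx*(.122-u),0*u+cy*.167],(0,1.))):
                P=np.c_[x+loc[:,0]*ca-loc[:,1]*sa,y+loc[:,0]*sa+loc[:,1]*ca,0*u]
                n=np.array([ca*nl[0]-sa*nl[1],sa*nl[0]+ca*nl[1],0]);D=np.tile(n,(len(u),1))
                c,ok,pk=bright(im,P,D,w);r_=P[:,:2]-[x,y]
                A.append(np.c_[D[:,:2],(-r_[:,1]*n[0]+r_[:,0]*n[1])][ok]);b.append(c[ok]);pks.append((int(ok.sum()),int(np.median(pk)),round(float(np.median(c))*1e3,1)))
        A=np.vstack(A);b=np.hstack(b);k=np.ones(len(b),bool)
        for _ in range(4):
            d=np.linalg.lstsq(A[k],b[k],rcond=None)[0];e=b-A@d;k=abs(e)<max(2*np.median(abs(e)),.001)
        x+=d[0];y+=d[1];a+=d[2]
    print('mark %.1f %.1f yaw %.2f'%(x*1e3,y*1e3,np.degrees(a)),pks)
    return x*1e3,y*1e3,np.degrees(a)
E
python3 - <<'E'
from h import *
markpose(load('top0'));markpose(load('w2'),corners=((-1,-1),(-1,1)))
c=casepose(load('w2'),571,15,4.2,'FBR',verb=False)
a=np.radians(c[2]);go(c[0]-101*np.cos(a),c[1]-101*np.sin(a),140,c[2])
E
```

```text
mark 556.3 -114.2 yaw -0.48 [(12, 153, 1.5), (12, 153, -0.6), (12, 153, -0.9), (12, 153, 0.2), (12, 152, -0.1), (10, 150, 2.7)]
mark 554.9 -107.9 yaw -0.54 [(12, 172, 0.0), (7, 137, 3.9), (12, 173, 0.0), (11, 172, 0.1)]
t 2.80 p [443.3 -33.2 222.5] q [-0.22 -0.16 -0.11  1.62 -0.01  1.34] F [ 1.1 -0.3 -1. ] w 55.2
[[0.014, -0.007, 1.0], [-1.0, -0.009, 0.014], [0.009, -1.0, -0.007]]
cur yaw 0.8 turn -3.0 | tx -36.0 ty 82.5 tz 28.0 now-yaw shifts [-38.2  82.   26.6]
```

Emit:
servo_tool --rows '[{"tx":-8,"ty":10,"tz":6,"turn":-3},{"tx":-8,"ty":16,"tz":6,"turn":0},{"tx":-8,"ty":16,"tz":6,"turn":0},{"tx":-8,"ty":16,"tz":6,"turn":0},{"tx":-6,"ty":16,"tz":6,"turn":0},{"tx":-2,"ty":10,"tz":2,"turn":0},{"tx":0,"ty":0,"tz":0,"turn":0},{"tx":0,"ty":0,"tz":0,"turn":0},{"tx":0,"ty":0,"tz":0,"turn":0},{"tx":0,"ty":0,"tz":0,"turn":0}]' --gripper 40

```text
time: 3.63
eef_pos: [0.4731, 0.0159, 0.1394]
orientation: [0.523, -0.476, 0.482, -0.517]
ft_force: [0.2, 0.2, -0.5]
gripper_width: 0.04
```

```bash
python3 - <<'E'
from h import *
im=pic('wrist','w3.png')
c=casepose(im,570,11,3.8,'FB')
c=(569.6,11.3,3.84)
a=np.radians(c[2]);go(c[0]-101*np.cos(a),c[1]-101*np.sin(a),76,c[2])
E
```

```text
case 569.3 11.0 yaw 3.53 {'F': (18, -0.3), 'B': (8, -0.3)}
t 3.68 p [473.3  15.8 139.7] q [-0.1  -0.09 -0.22  1.44 -0.01  1.39] F [ 0.2 -0.1 -0.2] w 39.5
[[0.082, 0.002, 0.997], [-0.997, -0.011, 0.082], [0.012, -1.0, 0.001]]
cur yaw 4.7 turn 0.9 | tx 10.9 ty 63.7 tz -5.2 now-yaw shifts [10.1 63.8 -5.4]
```

View pics/w3.png

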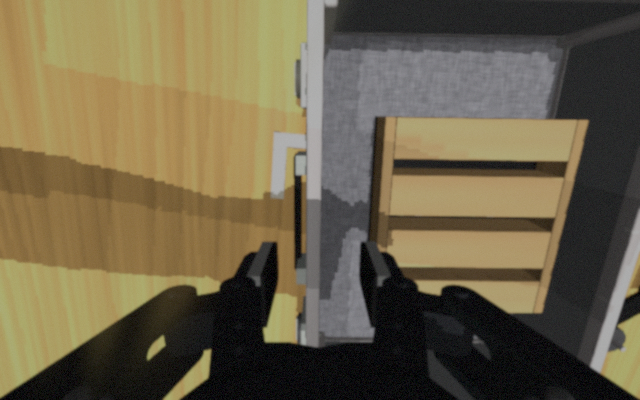

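w3 shows the rim at column ~316, centred between the fingertips at (270,265) and (365,265). I'll descend and grip.

Emit:
servo_tool --rows '[{"tx":4,"ty":14,"tz":-2,"turn":0.9},{"tx":4,"ty":14,"tz":-2,"turn":0},{"tx":2,"ty":14,"tz":-1,"turn":0},{"tx":0,"ty":12,"tz":0,"turn":0},{"tx":0,"ty":7,"tz":0,"turn":0},{"tx":0,"ty":2,"tz":0,"turn":0},{"tx":0,"ty":0,"tz":0,"turn":0},{"tx":0,"ty":0,"tz":0,"turn":0},{"tx":0,"ty":0,"tz":0,"turn":0},{"tx":0,"ty":0,"tz":0,"turn":0}]'

```text
time: 4.52
eef_pos: [0.4763, 0.001, 0.0855]
orientation: [-0.514, 0.475, -0.493, 0.517]
ft_force: [0.2, 0.4, -0.4]
gripper_width: 0.0399
```

Emit:
servo_tool --rows '[{"tx":0,"ty":0,"tz":0,"turn":0},{"tx":0,"ty":0,"tz":0,"turn":0},{"tx":0,"ty":0,"tz":0,"turn":0},{"tx":0,"ty":0,"tz":0,"turn":0},{"tx":0,"ty":0,"tz":0,"turn":0},{"tx":0,"ty":0,"tz":0,"turn":0},{"tx":0,"ty":0,"tz":0,"turn":0},{"tx":0,"ty":0,"tz":0,"turn":0},{"tx":0,"ty":0,"tz":0,"turn":0},{"tx":0,"ty":0,"tz":0,"turn":0}]' --gripper 0 --force 60

```text
time: 5.35
eef_pos: [0.4735, 0.0009, 0.0869]
orientation: [0.516, -0.476, 0.492, -0.515]
ft_force: [-0.1, -0.0, 0.3]
gripper_width: 0.0061
```

```bash
python3 - <<'E'
from h import *
s,M=st();c=casepose(pic('top'),572,6.5,3.8)
E
```

```text
t 5.35 p [473.5   0.9  86.9] q [-0.13 -0.09 -0.32  1.32 -0.01  1.38] F [-0.1 -0.   0.3] w 6.1
[[0.063, 0.015, 0.998], [-0.998, -0.016, 0.063], [0.017, -1.0, 0.014]]
case 574.6 6.6 yaw 3.86 {'F': (18, 0.0), 'B': (31, -0.1), 'L': (31, 0.5), 'R': (31, -0.5)}
```

Emit:
servo_tool --rows '[{"tx":0,"ty":0,"tz":0,"turn":0},{"tx":0,"ty":0,"tz":0,"turn":0},{"tx":0,"ty":0,"tz":0,"turn":0},{"tx":0,"ty":4,"tz":-1,"turn":0},{"tx":0,"ty":4,"tz":-1,"turn":0},{"tx":0,"ty":4,"tz":0,"turn":0},{"tx":0,"ty":3,"tz":0,"turn":0},{"tx":0,"ty":1,"tz":0,"turn":0},{"tx":0,"ty":0,"tz":0,"turn":0},{"tx":0,"ty":0,"tz":0,"turn":0}]' --gripper 25

```text
time: 6.23
eef_pos: [0.4728, 0.0006, 0.0693]
orientation: [-0.515, 0.476, -0.492, 0.516]
ft_force: [0.3, -0.5, -0.8]
gripper_width: 0.025
```

Emit:
servo_tool --rows '[{"tx":0,"ty":0,"tz":0,"turn":0},{"tx":0,"ty":0,"tz":0,"turn":0},{"tx":0,"ty":0,"tz":0,"turn":0},{"tx":0,"ty":0,"tz":0,"turn":0},{"tx":0,"ty":0,"tz":0,"turn":0},{"tx":0,"ty":0,"tz":0,"turn":0},{"tx":0,"ty":0,"tz":0,"turn":0},{"tx":0,"ty":0,"tz":0,"turn":0},{"tx":0,"ty":0,"tz":0,"turn":0},{"tx":0,"ty":0,"tz":0,"turn":0}]' --gripper 0 --force 60

```text
time: 7.07
eef_pos: [0.473, 0.0007, 0.0694]
orientation: [-0.515, 0.475, -0.492, 0.516]
ft_force: [1.5, -0.1, -1.2]
gripper_width: 0.0069
```

```bash
python3 - <<'E'
from h import *
s,M=st();c=casepose(pic('top'),572,6.5,3.8)
E
```

```text
t 7.07 p [473.    0.7  69.4] q [-0.13 -0.08 -0.35  1.28 -0.01  1.38] F [ 1.5 -0.1 -1.2] w 6.9
[[0.064, 0.017, 0.998], [-0.998, -0.016, 0.064], [0.017, -1.0, 0.016]]
case 573.9 6.5 yaw 3.84 {'F': (18, -0.0), 'B': (31, -0.0), 'L': (31, 0.6), 'R': (31, -0.5)}
```

Emit:
servo_tool --rows '[{"tx":6,"ty":0,"tz":-2,"turn":0.5},{"tx":12,"ty":0,"tz":-2,"turn":0.5},{"tx":12,"ty":0,"tz":-2,"turn":0.5},{"tx":12,"ty":0,"tz":-2,"turn":0.5},{"tx":12,"ty":0,"tz":-2,"turn":0.5},{"tx":12,"ty":0,"tz":-2,"turn":0.5},{"tx":12,"ty":0,"tz":-2,"turn":0.5},{"tx":8,"ty":0,"tz":-2,"turn":0},{"tx":3,"ty":0,"tz":-1,"turn":0},{"tx":0,"ty":0,"tz":0,"turn":0}]'

```text
time: 7.95
eef_pos: [0.4583, -0.0765, 0.0694]
orientation: [-0.496, 0.495, -0.496, 0.514]
ft_force: [2.2, 2.2, -0.4]
gripper_width: 0.0071
```

```bash
python3 - <<'E'
from h import *
s,M=st();im=pic('top','top2.png');markpose(im);c=casepose(im,561,-80,0.5,w=.04)
E
```

```text
t 7.95 p [458.3 -76.5  69.4] q [-0.33 -0.1  -0.37  1.29  0.02  1.23] F [ 2.2  2.2 -0.4] w 7.1
[[0.019, 0.019, 1.0], [-1.0, 0.017, 0.018], [-0.017, -1.0, 0.019]]
mark 555.7 -114.3 yaw -0.48 [(12, 154, 2.6), (12, 154, -0.3), (12, 154, 0.0), (12, 154, 0.2), (12, 153, -0.1), (8, 132, 2.2)]
case 559.4 -75.7 yaw 1.35 {'F': (16, -0.1), 'B': (31, 0.1), 'L': (31, 0.5), 'R': (31, -0.5)}
```

Emit:
servo_tool --rows '[{"tx":5,"ty":0,"tz":-1,"turn":0.6},{"tx":7,"ty":0,"tz":-1,"turn":0.6},{"tx":8,"ty":0,"tz":-1,"turn":0.6},{"tx":8,"ty":0,"tz":-1,"turn":0.4},{"tx":7,"ty":0,"tz":0,"turn":0},{"tx":4,"ty":0,"tz":0,"turn":0},{"tx":1,"ty":0,"tz":0,"turn":0},{"tx":0,"ty":0,"tz":0,"turn":0},{"tx":0,"ty":0,"tz":0,"turn":0},{"tx":0,"ty":0,"tz":0,"turn":0}]'

```text
time: 8.83
eef_pos: [0.4543, -0.1063, 0.0694]
orientation: [-0.484, 0.506, -0.498, 0.511]
ft_force: [1.9, 2.3, 0.8]
gripper_width: 0.0075
```

```bash
python3 - <<'E'
from h import *
s,M=st();im=pic('top','top3.png');markpose(im);markpose(im,corners=((1,1),(1,-1),(-1,-1),(-1,1)));c=casepose(im,556,-112,0,w=.03)
E
```

```text
t 8.83 p [ 454.3 -106.3   69.4] q [-0.4  -0.09 -0.36  1.3   0.04  1.18] F [1.9 2.3 0.8] w 7.5
[[-0.01, 0.02, 1.0], [-0.999, 0.035, -0.01], [-0.036, -0.999, 0.019]]
mark 556.8 -111.5 yaw -0.06 [(12, 153, 2.0), (12, 155, 0.2), (12, 154, -1.8), (12, 153, -1.9), (12, 154, 0.5), (12, 154, 0.5)]
mark 557.1 -111.8 yaw -0.24 [(12, 155, 1.5), (12, 154, -0.2), (12, 153, 2.1), (12, 155, 1.0), (12, 154, -1.7), (12, 153, -1.8), (12, 154, -0.3), (12, 154, 0.6)]
case 555.6 -109.0 yaw -0.43 {'F': (16, -0.1), 'B': (31, 0.1), 'L': (31, 0.4), 'R': (31, -0.7)}
```

Emit:
servo_tool --rows '[{"tx":3,"ty":0,"tz":0,"turn":0},{"tx":3,"ty":0,"tz":0,"turn":0},{"tx":0,"ty":0,"tz":0,"turn":0},{"tx":0,"ty":0,"tz":0,"turn":0},{"tx":0,"ty":0,"tz":0,"turn":0},{"tx":0,"ty":0,"tz":0,"turn":0},{"tx":0,"ty":0,"tz":0,"turn":0},{"tx":0,"ty":0,"tz":0,"turn":0},{"tx":0,"ty":0,"tz":0,"turn":0},{"tx":0,"ty":0,"tz":0,"turn":0}]'

```text
time: 9.72
eef_pos: [0.4538, -0.1089, 0.0694]
orientation: [-0.483, 0.507, -0.496, 0.513]
ft_force: [1.8, 2.6, 0.3]
gripper_width: 0.0071
```

Emit:
servo_tool --rows '[{"tx":0,"ty":0,"tz":0,"turn":0},{"tx":0,"ty":0,"tz":0,"turn":0},{"tx":0,"ty":0,"tz":0,"turn":0},{"tx":0,"ty":0,"tz":0,"turn":0},{"tx":0,"ty":-15,"tz":0,"turn":0},{"tx":0,"ty":-30,"tz":0,"turn":0},{"tx":0,"ty":-30,"tz":0,"turn":0},{"tx":0,"ty":-30,"tz":0,"turn":0},{"tx":0,"ty":-30,"tz":0,"turn":0},{"tx":0,"ty":-15,"tz":0,"turn":0}]' --gripper 40

```text
time: 10.55
eef_pos: [0.4465, -0.1156, 0.2185]
orientation: [-0.484, 0.512, -0.493, 0.51]
ft_force: [0.3, -0.1, 0.8]
gripper_width: 0.0397
```

```bash
python3 - <<'E'
from h import *
s,M=st();im=pic('top','top4.png');c=casepose(im,556,-112,0,w=.03)
go(464.2,-382.1,200,116.7)
f=im['frame'][130:230,275:475,::-1];cv2.imwrite('pics/c4.png',cv2.resize(f,None,fx=4,fy=4,interpolation=cv2.INTER_CUBIC))
E
```

```text
t 10.55 p [ 446.5 -115.6  218.5] q [-0.43 -0.11 -0.08  1.61  0.04  1.15] F [ 0.3 -0.1  0.8] w 39.7
[[-0.012, 0.008, 1.0], [-0.999, 0.045, -0.012], [-0.045, -0.999, 0.007]]
case 555.2 -110.9 yaw -0.24 {'F': (16, -0.1), 'B': (31, 0.0), 'L': (31, -0.0), 'R': (9, -3.0)}
t 10.60 p [ 447.7 -116.3  221. ] q [-0.43 -0.11 -0.08  1.61  0.04  1.15] F [0.8 0.6 2. ] w 39.8
[[-0.012, 0.012, 1.0], [-0.999, 0.043, -0.012], [-0.043, -0.999, 0.011]]
cur yaw -0.7 turn 62.6 | tx 104.7 ty 21.0 tz 244.9 now-yaw shifts [266.3   9.7  19.6]
```

View pics/c4.png

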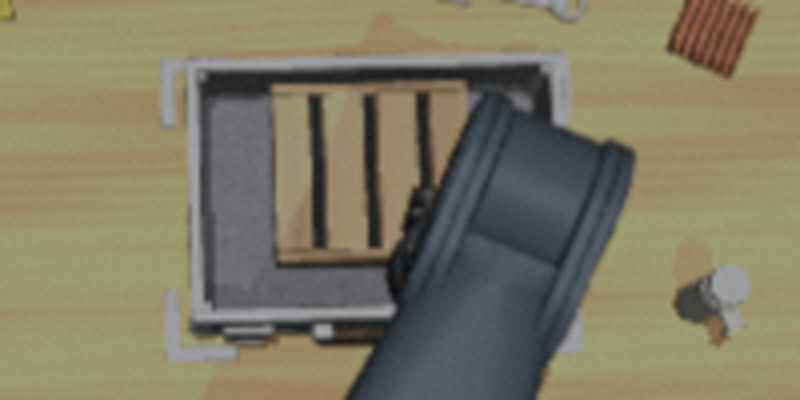

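Crop c4 shows the case at (190–560, 60–330), inside all of the visible tape corners (170,65), (170,350) and (578,345). Next is tube C.

Emit:
servo_tool --rows '[{"tx":0,"ty":0,"tz":0,"turn":-7},{"tx":0,"ty":0,"tz":0,"turn":-7},{"tx":0,"ty":0,"tz":0,"turn":-7},{"tx":0,"ty":0,"tz":0,"turn":-7},{"tx":0,"ty":0,"tz":0,"turn":-7},{"tx":0,"ty":0,"tz":0,"turn":-7},{"tx":0,"ty":0,"tz":0,"turn":-7},{"tx":0,"ty":0,"tz":0,"turn":-7},{"tx":0,"ty":0,"tz":0,"turn":-7},{"tx":0,"ty":0,"tz":0,"turn":-7}]' --gripper 70

```text
time: 11.43
eef_pos: [0.4492, -0.1186, 0.2208]
orientation: [-0.682, 0.113, -0.12, 0.712]
ft_force: [0.4, -0.7, -0.5]
gripper_width: 0.0705
```

Emit:
servo_tool --rows '[{"tx":0,"ty":0,"tz":0,"turn":-7},{"tx":0,"ty":0,"tz":0,"turn":-7},{"tx":0,"ty":0,"tz":0,"turn":-7},{"tx":0,"ty":0,"tz":0,"turn":-7},{"tx":0,"ty":0,"tz":0,"turn":-7},{"tx":0,"ty":0,"tz":0,"turn":-7},{"tx":0,"ty":0,"tz":0,"turn":-5},{"tx":0,"ty":0,"tz":0,"turn":0},{"tx":0,"ty":0,"tz":0,"turn":0},{"tx":0,"ty":0,"tz":0,"turn":0}]'

```text
time: 12.27
eef_pos: [0.4475, -0.1192, 0.2144]
orientation: [-0.671, -0.185, 0.17, 0.697]
ft_force: [0.1, 0.2, -0.1]
gripper_width: 0.0701
```

Emit:
servo_tool --rows '[{"tx":-13,"ty":0,"tz":-31,"turn":0},{"tx":-13,"ty":0,"tz":-31,"turn":0},{"tx":-13,"ty":0,"tz":-31,"turn":0},{"tx":-13,"ty":0,"tz":-31,"turn":0},{"tx":-13,"ty":0,"tz":-31,"turn":0},{"tx":-13,"ty":0,"tz":-31,"turn":0},{"tx":-13,"ty":0,"tz":-31,"turn":0},{"tx":-6,"ty":0,"tz":-14,"turn":0},{"tx":0,"ty":0,"tz":0,"turn":0},{"tx":0,"ty":0,"tz":0,"turn":0}]'

```text
time: 13.1
eef_pos: [0.4753, -0.3786, 0.2004]
orientation: [-0.672, -0.181, 0.165, 0.699]
ft_force: [0.6, 0.1, 0.0]
gripper_width: 0.0699
```

```bash
python3 - <<'E'
from h import *
im=pic('wrist','w5.png');go(464.2,-382.1,200,116.7)
print(proj(im,[[.464,-.382,.12],[.439,-.395,.082],[.464,-.382,.0]]))
casepose(pic('top','top5.png'),556,-112,0,w=.03)
E
```

```text
t 13.15 p [ 475.2 -378.3  200.3] q [-0.8   0.28  0.3   1.61  0.04 -1.3 ] F [-0.4 -0.3 -0.7] w 70.0
[[0.88, 0.012, -0.475], [0.474, 0.043, 0.879], [0.031, -0.999, 0.032]]
cur yaw 118.4 turn 1.7 | tx -11.6 ty 0.3 tz 1.6 now-yaw shifts [-11.5  -0.    1.9]
[[317.20779342 193.9300362 ]
 [316.34720277 148.22846193]
 [313.98546808 164.6829373 ]]
case 555.2 -111.1 yaw -0.23 {'F': (31, -0.1), 'B': (31, 0.1), 'L': (31, 0.2), 'R': (31, -0.5)}
```

View pics/w5.png

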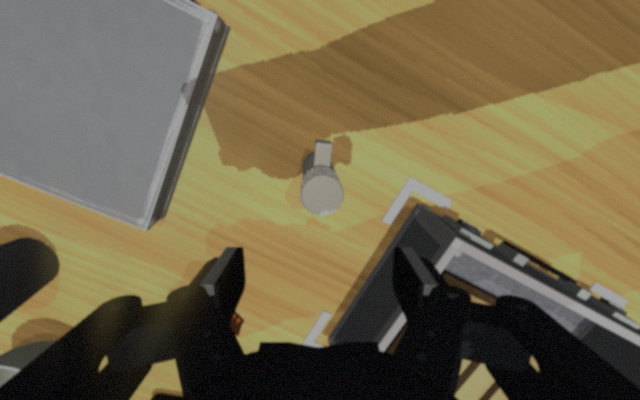

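w5 shows tube C's top at (322,195) with its hook pointing up the image to (324,145). The case corner and tape are at lower right.

```bash
cat >> h.py <<'E'
def tube(im,T,H):
    a=onz(im,[T],.12)[0]*1e3;b=onz(im,[H],.082)[0]*1e3;d=(a-b)[:2]
    print('tube',np.round(a[:2],1),'hook',np.round(b[:2],1),'len %.1f own x %.1f'%(np.linalg.norm(d),np.degrees(np.arctan2(d[1],d[0]))));return a
def blob(im,u,v,s=45,thr=150):
    "largest bright low-saturation blob near u,v -> centre of circle fitted"
    f=im['frame'].astype(int);x0,y0=int(u-s),int(v-s);c=f[y0:y0+2*s,x0:x0+2*s]
    m=((c.min(2)>thr)&(c.max(2)-c.min(2)<35)).astype(np.uint8)
    n,l,q,cc=cv2.connectedComponentsWithStats(m)
    return [(np.round(cc[i]+[x0,y0],1).tolist(),q[i].tolist()) for i in range(1,n) if q[i,4]>30]
E
python3 - <<'E'
from h import *
im=load('w5')
for thr in(90,120,140): print(blob(im,322,180,thr=thr))
a=tube(im,[322,195],[324,145]);top=load('top5');print(blob(top,455,204,14,130),proj(top,[[.4642,-.3821,.12]]))
markpose(top)
E
```

```text
[([321.4, 183.6], [23, 7, 44, 74, 2099])]
[([322.6, 153.8], [38, 8, 17, 23, 325]), ([321.9, 195.0], [25, 40, 41, 41, 1296])]
[([326.3, 211.7], [42, 74, 17, 7, 65])]
tube [ 463.1 -378.5] hook [ 433.8 -390.7] len 31.8 own x 22.6
[] [[457.36005073 200.85755667]]
mark 556.1 -111.8 yaw -0.49 [(12, 159, 3.5), (12, 161, 0.3), (12, 161, -0.3), (12, 160, -2.3), (12, 161, 0.1), (12, 161, 0.2)]
```

```bash
python3 - <<'E'
from h import *
go(463.1,-378.5,130,112.9)
E
```

```text
t 13.20 p [ 475.4 -377.4  200.7] q [-0.8   0.28  0.3   1.61  0.04 -1.3 ] F [-0.2  0.5 -0.6] w 69.9
[[0.879, 0.013, -0.477], [0.476, 0.044, 0.879], [0.032, -0.999, 0.032]]
cur yaw 118.5 turn 5.6 | tx -11.8 ty 70.7 tz 3.8 now-yaw shifts [-13.6  70.4   2.6]
```

Emit:
servo_tool --rows '[{"tx":-3,"ty":0,"tz":1,"turn":2.8},{"tx":-3,"ty":0,"tz":1,"turn":2.8},{"tx":-3,"ty":5,"tz":1,"turn":0},{"tx":-3,"ty":10,"tz":1,"turn":0},{"tx":0,"ty":15,"tz":0,"turn":0},{"tx":0,"ty":15,"tz":0,"turn":0},{"tx":0,"ty":15,"tz":0,"turn":0},{"tx":0,"ty":5,"tz":0,"turn":0},{"tx":0,"ty":0,"tz":0,"turn":0},{"tx":0,"ty":0,"tz":0,"turn":0}]'

```text
time: 14.03
eef_pos: [0.4652, -0.3629, 0.1374]
orientation: [-0.678, -0.154, 0.136, 0.706]
ft_force: [-0.1, 0.8, -0.5]
gripper_width: 0.0701
```

```bash
python3 - <<'E'
from h import *
go(463.1,-378.5,82,112.9);im=pic('wrist','w6.png')
p=proj(im,[[.4631,-.3785,.12]])[0];print(p)
for t in (100,120): print(blob(im,p[0],p[1],60,t))
E
```

```text
t 14.03 p [ 465.2 -362.9  137.4] q [-0.8   0.23  0.12  1.47  0.04 -1.21] F [-0.1  0.8 -0.5] w 70.1
[[0.915, 0.016, -0.402], [0.401, 0.043, 0.915], [0.032, -0.999, 0.033]]
cur yaw 113.7 turn 0.8 | tx -8.0 ty 55.4 tz -13.5 now-yaw shifts [-10.   54.6 -15.2]
[291.27136587 231.75968161]
[([293.9, 178.7], [52, 0, 22, 18, 351]), ([291.9, 224.4], [32, 18, 58, 69, 2997])]
[([293.6, 178.2], [53, 0, 20, 17, 308]), ([291.6, 229.6], [33, 34, 56, 51, 2158])]
```

Emit:
servo_tool --rows '[{"tx":-4,"ty":0,"tz":-5,"turn":0.4},{"tx":-4,"ty":0,"tz":-5,"turn":0.4},{"tx":-2,"ty":0,"tz":-4,"turn":0},{"tx":0,"ty":0,"tz":0,"turn":0},{"tx":0,"ty":0,"tz":0,"turn":0},{"tx":0,"ty":0,"tz":0,"turn":0},{"tx":0,"ty":0,"tz":0,"turn":0},{"tx":0,"ty":0,"tz":0,"turn":0},{"tx":0,"ty":0,"tz":0,"turn":0},{"tx":0,"ty":0,"tz":0,"turn":0}]'

```text
time: 14.92
eef_pos: [0.463, -0.3844, 0.1417]
orientation: [-0.682, -0.15, 0.129, 0.704]
ft_force: [-0.3, 0.4, -0.0]
gripper_width: 0.0702
```

```bash
python3 - <<'E'
from h import *
go(463.1,-378.5,82,112.9);im=pic('wrist','w7.png')
p=proj(im,[[.4631,-.3785,.12]])[0];print(p)
for t in (110,120): print(blob(im,p[0],p[1],60,t))
E
```

```text
t 14.92 p [ 463.  -384.4  141.7] q [-0.83  0.26  0.15  1.48  0.04 -1.22] F [-0.3  0.4 -0. ] w 70.2
[[0.922, 0.022, -0.388], [0.387, 0.037, 0.921], [0.035, -0.999, 0.025]]
cur yaw 112.8 turn -0.1 | tx 2.4 ty 59.7 tz 5.4 now-yaw shifts [ 0.3 59.8  3.9]
[326.17397977 245.76480996]
[([323.5, 192.2], [48, 0, 20, 16, 309]), ([326.4, 244.3], [32, 35, 56, 51, 2089])]
[([323.0, 191.9], [48, 0, 19, 16, 282]), ([327.1, 243.8], [34, 36, 53, 50, 1894])]
```

Emit:
servo_tool --rows '[{"tx":0,"ty":10,"tz":2,"turn":0},{"tx":0,"ty":14,"tz":1,"turn":0},{"tx":0,"ty":14,"tz":0,"turn":0},{"tx":0,"ty":12,"tz":0,"turn":0},{"tx":0,"ty":7,"tz":0,"turn":0},{"tx":0,"ty":2,"tz":0,"turn":0},{"tx":0,"ty":0,"tz":0,"turn":0},{"tx":0,"ty":0,"tz":0,"turn":0},{"tx":0,"ty":0,"tz":0,"turn":0},{"tx":0,"ty":0,"tz":0,"turn":0}]'

```text
time: 15.8
eef_pos: [0.4631, -0.3775, 0.0781]
orientation: [-0.682, -0.15, 0.13, 0.704]
ft_force: [0.0, -0.2, 0.2]
gripper_width: 0.0699
```

Emit:
servo_tool --rows '[{"tx":0,"ty":0,"tz":0,"turn":0},{"tx":0,"ty":0,"tz":0,"turn":0},{"tx":0,"ty":0,"tz":0,"turn":0},{"tx":0,"ty":0,"tz":0,"turn":0},{"tx":0,"ty":0,"tz":0,"turn":0},{"tx":0,"ty":0,"tz":0,"turn":0},{"tx":0,"ty":0,"tz":0,"turn":0},{"tx":0,"ty":0,"tz":0,"turn":0},{"tx":0,"ty":0,"tz":0,"turn":0},{"tx":0,"ty":0,"tz":0,"turn":0}]' --gripper 0 --force 25

```text
time: 16.63
eef_pos: [0.4642, -0.3789, 0.0807]
orientation: [-0.683, -0.151, 0.129, 0.703]
ft_force: [-0.1, 0.5, -0.3]
gripper_width: 0.0315
```

```bash
python3 - <<'E'
from h import *
go(463.1,-378.5,82,112.9)
E
```

```text
t 16.63 p [ 464.2 -378.9   80.7] q [-0.82  0.26  0.04  1.35  0.04 -1.22] F [-0.1  0.5 -0.3] w 31.5
[[0.921, 0.025, -0.389], [0.388, 0.034, 0.921], [0.036, -0.999, 0.022]]
cur yaw 112.9 turn -0.0 | tx -0.9 ty -1.3 tz 0.8 now-yaw shifts [-0.8 -1.4  0.8]
```

Emit:
servo_tool --rows '[{"tx":0,"ty":-15,"tz":0,"turn":0},{"tx":0,"ty":-28,"tz":0,"turn":0},{"tx":0,"ty":-28,"tz":0,"turn":0},{"tx":0,"ty":-28,"tz":0,"turn":0},{"tx":0,"ty":-28,"tz":0,"turn":4},{"tx":0,"ty":-10,"tz":0,"turn":5},{"tx":0,"ty":0,"tz":0,"turn":5},{"tx":0,"ty":0,"tz":0,"turn":5},{"tx":0,"ty":0,"tz":0,"turn":3},{"tx":0,"ty":0,"tz":0,"turn":0}]'

```text
time: 17.47
eef_pos: [0.4594, -0.3825, 0.2218]
orientation: [-0.694, -0.006, -0.009, 0.72]
ft_force: [0.3, -0.1, -1.1]
gripper_width: 0.0316
```

Emit:
servo_tool --rows '[{"tx":0,"ty":0,"tz":10,"turn":0},{"tx":2,"ty":0,"tz":22,"turn":0},{"tx":2,"ty":0,"tz":25,"turn":0},{"tx":2,"ty":0,"tz":25,"turn":0},{"tx":2,"ty":0,"tz":25,"turn":0},{"tx":2,"ty":0,"tz":25,"turn":0},{"tx":2,"ty":0,"tz":22,"turn":0},{"tx":0,"ty":0,"tz":12,"turn":0},{"tx":0,"ty":0,"tz":0,"turn":0},{"tx":0,"ty":0,"tz":0,"turn":0}]'

```text
time: 18.3
eef_pos: [0.4686, -0.2044, 0.2249]
orientation: [-0.692, -0.009, -0.003, 0.722]
ft_force: [0.3, -0.5, -1.1]
gripper_width: 0.0315
```

```bash
python3 - <<'E'
from h import *
go(476,-196,215,89.8);im=pic('wrist','w8.png')
try: casepose(im,554,-107,-.2,'F')
except Exception as e: print(e)
top=pic('top','top8.png');casepose(top,555,-111,-.2)
E
```

```text
t 18.30 p [ 468.6 -204.4  224.9] q [-0.57  0.02  0.05  1.62  0.05 -0.58] F [ 0.3 -0.5 -1.1] w 31.5
[[1.0, 0.017, -0.009], [0.008, 0.043, 0.999], [0.017, -0.999, 0.043]]
cur yaw 90.5 turn 0.7 | tx 7.4 ty 9.9 tz 8.4 now-yaw shifts [ 7.3 10.3  7.9]
case 553.1 -107.0 yaw -0.23 {'F': (31, -0.0)}
case 555.2 -111.0 yaw -0.26 {'F': (25, -0.1), 'B': (31, 0.1), 'L': (31, 0.2), 'R': (15, -2.1)}
```

View pics/w8.png

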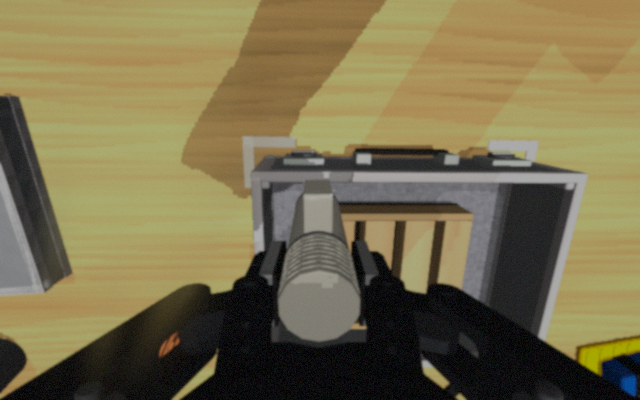

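w8 shows the held tube with its top face centred at ~(320,305) and its hook pointing at the front rim (row ~177). The hook end is at about (317,178), with cam locks at (303,158) and (510,158). I'll crop the hook and measure the axis.

```bash
python3 - <<'E'
from h import *
im=load('w8')
f=im['frame'][140:350,240:400,::-1];cv2.imwrite('pics/c8.png',cv2.resize(f,None,fx=3.5,fy=3,interpolation=cv2.INTER_CUBIC)[:600])
p=np.array([.4686,-.2044,.2249])
for dx in(-.002,0,.002):
  print(dx,np.round(proj(im,p+np.array([[dx-.034,-.001,.0013],[dx-.016,-.001,.0013],[dx,.001,.0393],[dx-.016,0,.0393],[dx+.016,0,.0393]])),1).tolist())
E
```

```text
-0.002 [[316.7, 190.2], [316.4, 227.3], [325.3, 304.1], [323.2, 265.1], [322.1, 340.3]]
0 [[316.7, 194.4], [316.4, 231.2], [325.2, 308.8], [323.1, 270.1], [322.0, 344.7]]
0.002 [[316.6, 198.7], [316.3, 235.2], [325.2, 313.4], [323.1, 275.1], [322.0, 348.9]]
```

View pics/c8.png

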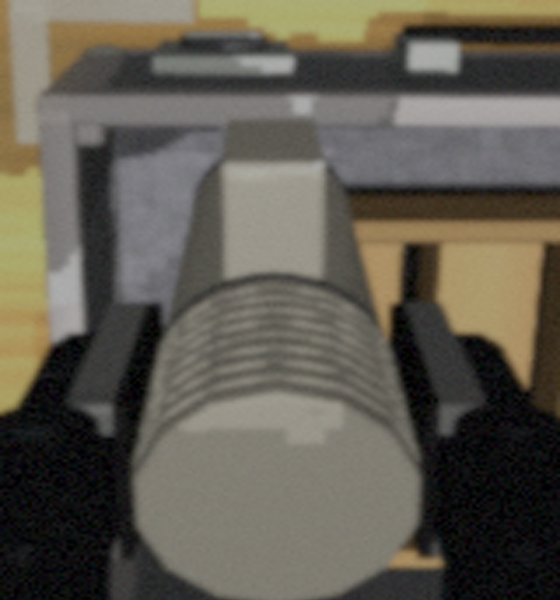

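Emit:
servo_tool --rows '[{"tx":3,"ty":10,"tz":3,"turn":0.6},{"tx":3,"ty":20,"tz":3,"turn":0},{"tx":1,"ty":20,"tz":1,"turn":0},{"tx":0,"ty":20,"tz":0,"turn":0},{"tx":0,"ty":10,"tz":0,"turn":0},{"tx":0,"ty":0,"tz":0,"turn":0},{"tx":0,"ty":0,"tz":0,"turn":0},{"tx":0,"ty":0,"tz":0,"turn":0},{"tx":0,"ty":0,"tz":0,"turn":0},{"tx":0,"ty":0,"tz":0,"turn":0}]'

```text
time: 19.23
eef_pos: [0.4786, -0.2027, 0.1401]
orientation: [-0.693, -0.0, -0.013, 0.721]
ft_force: [0.4, 0.1, 0.4]
gripper_width: 0.0313
```

```bash
python3 - <<'E'
from h import *
go(476,-196,104,89.8);im=pic('wrist','w9.png')
casepose(im,553,-107,-.2,'F')
E
```

```text
t 19.23 p [ 478.6 -202.7  140.1] q [-0.56  0.03 -0.1   1.45  0.04 -0.54] F [0.4 0.1 0.4] w 31.3
[[1.0, 0.019, 0.018], [-0.018, 0.04, 0.999], [0.018, -0.999, 0.041]]
cur yaw 89.0 turn -0.8 | tx -2.6 ty 36.1 tz 6.7 now-yaw shifts [-3.3 36.3  5.2]
case 553.1 -107.0 yaw -0.26 {'F': (27, -0.0)}
```

Emit:
servo_tool --rows '[{"tx":-2,"ty":0,"tz":3,"turn":-0.6},{"tx":-1,"ty":0,"tz":2,"turn":0},{"tx":0,"ty":0,"tz":0,"turn":0},{"tx":0,"ty":0,"tz":0,"turn":0},{"tx":0,"ty":4,"tz":0,"turn":0},{"tx":0,"ty":4,"tz":0,"turn":0},{"tx":0,"ty":0,"tz":0,"turn":0},{"tx":0,"ty":0,"tz":0,"turn":0},{"tx":0,"ty":0,"tz":0,"turn":0},{"tx":0,"ty":0,"tz":0,"turn":0}]'

```text
time: 20.12
eef_pos: [0.4772, -0.1975, 0.1346]
orientation: [-0.694, -0.006, -0.011, 0.72]
ft_force: [0.1, 0.6, -0.0]
gripper_width: 0.0318
```

```bash
python3 - <<'E'
from h import *
go(476,-196,104,89.8);im=pic('wrist','w10.png')
casepose(im,553,-107,-.2,'F')
f=im['frame'][100:300,200:440,::-1];cv2.imwrite('pics/c10.png',cv2.resize(f,None,fx=3,fy=3,interpolation=cv2.INTER_CUBIC))
E
```

```text
t 20.12 p [ 477.2 -197.5  134.6] q [-0.55  0.02 -0.12  1.43  0.04 -0.54] F [ 0.1  0.6 -0. ] w 31.8
[[1.0, 0.024, 0.005], [-0.006, 0.037, 0.999], [0.024, -0.999, 0.037]]
cur yaw 89.7 turn -0.1 | tx -1.2 ty 30.6 tz 1.5 now-yaw shifts [-1.9 30.6  0.3]
case 553.0 -107.0 yaw -0.28 {'F': (26, -0.0)}
```

View pics/c10.png

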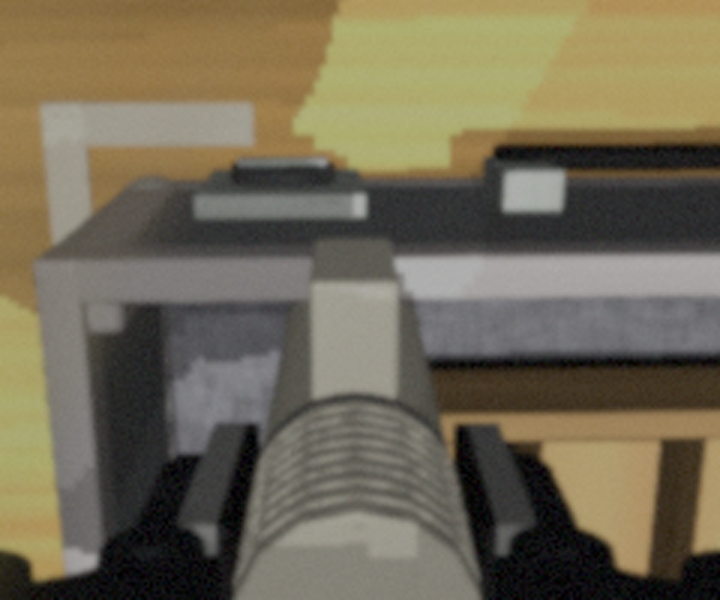

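c10 shows the hook's bar end at (355,280) and the tongue's lower end at row 240. The rim's front edge is at row 258, so the tongue is just outside the rim.

```bash
cat >> h.py <<'E'
def hookx(im,rowbar,rowtong,col,z,zc=20.7):
    "x of bar outer top edge and of tongue bottom, TCP height z mm"
    a=onz(im,[[col,rowbar]],(z-zc+22)/1e3)[0,0];b=onz(im,[[col,rowtong]],(z-zc-8)/1e3)[0,0]
    print('bar end x %.1f tongue x %.1f (want rim_mid-11)'%(a*1e3,b*1e3))
E
python3 - <<'E'
from h import *
hookx(load('w10'),193.3,180,318,134.6)
E
```

```text
bar end x 442.6 tongue x 443.0 (want rim_mid-11)
```

Emit:
servo_tool --rows '[{"tx":-1.5,"ty":0,"tz":0,"turn":0},{"tx":-0.8,"ty":4,"tz":0,"turn":0},{"tx":0,"ty":6,"tz":0,"turn":0},{"tx":0,"ty":6,"tz":0,"turn":0},{"tx":0,"ty":4,"tz":0,"turn":0},{"tx":0,"ty":2,"tz":0,"turn":0},{"tx":0,"ty":1,"tz":0,"turn":0},{"tx":0,"ty":0,"tz":0,"turn":0},{"tx":0,"ty":0,"tz":0,"turn":0},{"tx":0,"ty":0,"tz":0,"turn":0}]'

```text
time: 21.0
eef_pos: [0.4746, -0.1962, 0.1081]
orientation: [-0.693, -0.006, -0.01, 0.72]
ft_force: [0.2, 0.2, -2.1]
gripper_width: 0.0315
```

```bash
python3 - <<'E'
from h import *
go(476,-196,104,89.8);im=pic('wrist','w11.png')
casepose(im,553,-107,-.2,'F')
E
```

```text
t 21.00 p [ 474.6 -196.2  108.1] q [-0.55  0.02 -0.17  1.38  0.04 -0.54] F [ 0.2  0.2 -2.1] w 31.5
[[1.0, 0.022, 0.006], [-0.006, 0.038, 0.999], [0.022, -0.999, 0.038]]
cur yaw 89.7 turn -0.1 | tx 1.4 ty 4.1 tz 0.2 now-yaw shifts [1.3 4.1 0.1]
case 553.0 -107.0 yaw -0.28 {'F': (24, 0.0)}
```

Emit:
servo_tool --rows '[{"tx":0.5,"ty":1.5,"tz":0,"turn":0},{"tx":0,"ty":1.5,"tz":0,"turn":0},{"tx":0,"ty":0.5,"tz":0,"turn":0},{"tx":0,"ty":0,"tz":0,"turn":0},{"tx":0,"ty":0,"tz":0,"turn":0},{"tx":0,"ty":0,"tz":0,"turn":0},{"tx":0,"ty":0,"tz":0,"turn":0},{"tx":0,"ty":0,"tz":0,"turn":0},{"tx":0,"ty":0,"tz":0,"turn":0},{"tx":0,"ty":0,"tz":0,"turn":0}]'

```text
time: 21.88
eef_pos: [0.4761, -0.1966, 0.1055]
orientation: [-0.694, -0.007, -0.011, 0.72]
ft_force: [-0.5, -0.3, -0.4]
gripper_width: 0.0316
```

Emit:
servo_tool --rows '[{"tx":0,"ty":0,"tz":0,"turn":0},{"tx":0,"ty":0,"tz":0,"turn":0},{"tx":0,"ty":0,"tz":0,"turn":0},{"tx":0,"ty":0,"tz":0,"turn":0},{"tx":0,"ty":0,"tz":0,"turn":0},{"tx":0,"ty":-10,"tz":0,"turn":0},{"tx":0,"ty":-20,"tz":0,"turn":0},{"tx":0,"ty":-25,"tz":0,"turn":0},{"tx":0,"ty":-25,"tz":0,"turn":0},{"tx":0,"ty":-10,"tz":0,"turn":0}]' --gripper 45

```text
time: 22.72
eef_pos: [0.4713, -0.1984, 0.197]
orientation: [-0.692, -0.004, -0.008, 0.721]
ft_force: [1.5, -0.6, 0.9]
gripper_width: 0.0451
```

```bash
python3 - <<'E'
from h import *
go(396,242,215,90-46);im=pic('wrist','w12.png')
casepose(im,553,-107,-.2,'F')
f=im['frame'];print(np.round(proj(im,[[.475,-.196,.144],[.475,-.196,.107]])))
cv2.imwrite('pics/c12.png',f[60:360,160:480,::-1])
E
```

```text
t 22.72 p [ 471.3 -198.4  197. ] q [-0.56  0.01 -0.01  1.56  0.04 -0.55] F [ 1.5 -0.6  0.9] w 45.1
[[1.0, 0.018, 0.005], [-0.006, 0.041, 0.999], [0.017, -0.999, 0.041]]
cur yaw 89.7 turn 45.7 | tx -369.1 ty -18.0 tz 251.8 now-yaw shifts [-77.7  -1.2 440.4]
case 553.1 -107.0 yaw -0.24 {'F': (31, -0.0)}
[[319. 229.]
 [317. 212.]]
```

View pics/c12.png

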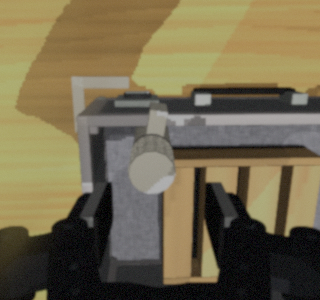

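c12 shows the tube hung on the front rim: its hook is over the rim at (160,112) and its top face is at (152,170), inside the case. That is 13 pictures viewed. Next is tube B.

Emit:
servo_tool --rows '[{"tx":0,"ty":-5,"tz":0,"turn":5},{"tx":0,"ty":-5,"tz":0,"turn":7},{"tx":0,"ty":-5,"tz":0,"turn":7},{"tx":0,"ty":-3,"tz":0,"turn":7},{"tx":0,"ty":0,"tz":0,"turn":7},{"tx":0,"ty":0,"tz":0,"turn":7},{"tx":0,"ty":0,"tz":0,"turn":5},{"tx":0,"ty":0,"tz":0,"turn":0},{"tx":0,"ty":0,"tz":0,"turn":0},{"tx":0,"ty":0,"tz":0,"turn":0}]' --gripper 70

```text
time: 23.6
eef_pos: [0.4714, -0.1994, 0.2133]
orientation: [-0.633, 0.28, -0.28, 0.665]
ft_force: [0.1, -0.3, 0.4]
gripper_width: 0.0697
```

Emit:
servo_tool --rows '[{"tx":-16,"ty":0,"tz":12,"turn":0},{"tx":-32,"ty":0,"tz":22,"turn":0},{"tx":-32,"ty":0,"tz":22,"turn":0},{"tx":-32,"ty":0,"tz":22,"turn":0},{"tx":-32,"ty":0,"tz":22,"turn":0},{"tx":-32,"ty":0,"tz":22,"turn":0},{"tx":-32,"ty":0,"tz":22,"turn":0},{"tx":-32,"ty":0,"tz":22,"turn":0},{"tx":-32,"ty":0,"tz":22,"turn":0},{"tx":-32,"ty":0,"tz":22,"turn":0}]'

```text
time: 24.43
eef_pos: [0.4117, 0.1723, 0.2227]
orientation: [-0.634, 0.279, -0.28, 0.665]
ft_force: [1.6, -0.3, 0.2]
gripper_width: 0.0699
```

```bash
python3 - <<'E'
from h import *
go(396,242,215,44)
E
```

```text
t 24.43 p [411.7 172.3 222.7] q [ 0.22 -0.19 -0.15  1.59  0.04  1.03] F [ 1.6 -0.3  0.2] w 69.9
[[0.688, 0.018, 0.726], [-0.726, 0.04, 0.687], [-0.017, -0.999, 0.04]]
cur yaw 43.4 turn -0.6 | tx -61.1 ty 7.7 tz 37.1 now-yaw shifts [-61.3  10.2  36.1]
```

Emit:
servo_tool --rows '[{"tx":-12,"ty":2,"tz":8,"turn":0},{"tx":-12,"ty":2,"tz":8,"turn":0},{"tx":-12,"ty":2,"tz":8,"turn":0},{"tx":-12,"ty":2,"tz":8,"turn":0},{"tx":-8,"ty":2,"tz":4,"turn":0},{"tx":-2,"ty":0,"tz":0,"turn":0},{"tx":0,"ty":0,"tz":0,"turn":0},{"tx":0,"ty":0,"tz":0,"turn":0},{"tx":0,"ty":0,"tz":0,"turn":0},{"tx":0,"ty":0,"tz":0,"turn":0}]'

```text
time: 25.27
eef_pos: [0.393, 0.2492, 0.2141]
orientation: [-0.637, 0.272, -0.271, 0.669]
ft_force: [-0.7, -0.3, -0.3]
gripper_width: 0.0701
```

```bash
python3 - <<'E'
from h import *
go(396,242,215,44);im=pic('wrist','w13.png')
p=proj(im,[[.396,.242,.12],[.391,.359,.12]]);print(p)
for q in p:
  for t in (90,110,130):print(t,blob(im,q[0],q[1],50,t))
casepose(pic('top','top13.png'),555,-111,-.2)
E
```

```text
t 25.27 p [393.  249.2 214.1] q [ 0.4  -0.15 -0.13  1.56  0.03  1.19] F [-0.7 -0.3 -0.3] w 70.1
[[0.706, 0.016, 0.709], [-0.708, 0.042, 0.705], [-0.018, -0.999, 0.041]]
cur yaw 44.8 turn 0.8 | tx 7.3 ty -0.9 tz -2.9 now-yaw shifts [ 7.2 -1.1 -2.9]
[[310.42458117 218.27016361]
 [417.8069699  103.65684306]]
90 [([311.5, 204.0], [32, 0, 41, 65, 1772])]
110 [([312.0, 205.1], [33, 0, 39, 65, 1537])]
130 [([309.7, 176.6], [42, 0, 16, 19, 276]), ([316.1, 199.9], [47, 28, 18, 11, 101])]
90 [([443.3, 55.8], [54, 0, 46, 8, 267]), ([416.5, 96.9], [25, 9, 51, 64, 2099]), ([459.5, 144.1], [84, 81, 16, 19, 68])]
110 [([444.1, 55.4], [55, 0, 45, 7, 232]), ([418.2, 96.4], [28, 9, 48, 64, 1910])]
130 [([418.9, 96.6], [34, 10, 41, 62, 1743])]
case 573.7 -101.5 yaw -0.19 {'F': (31, -0.0), 'B': (31, 0.1), 'L': (31, 0.7), 'R': (31, -0.5)}
```

The top view shows the case was knocked from (555,-111) to (574,-101.5), which puts it outside the tape clearance. I'll slide it back before hanging more.

Emit:
servo_tool --rows '[{"tx":0,"ty":0,"tz":0,"turn":5},{"tx":0,"ty":0,"tz":0,"turn":7},{"tx":0,"ty":0,"tz":0,"turn":7},{"tx":0,"ty":0,"tz":0,"turn":7},{"tx":0,"ty":0,"tz":0,"turn":7},{"tx":0,"ty":0,"tz":0,"turn":7},{"tx":0,"ty":0,"tz":0,"turn":5},{"tx":0,"ty":0,"tz":0,"turn":0},{"tx":0,"ty":0,"tz":0,"turn":0},{"tx":0,"ty":0,"tz":0,"turn":0}]' --gripper 40

```text
time: 26.2
eef_pos: [0.3956, 0.2454, 0.2154]
orientation: [-0.477, 0.513, -0.501, 0.508]
ft_force: [0.2, 0.7, 0.7]
gripper_width: 0.0399
```

Emit:
servo_tool --rows '[{"tx":20,"ty":0,"tz":4,"turn":0},{"tx":38,"ty":0,"tz":8,"turn":0},{"tx":38,"ty":0,"tz":8,"turn":0},{"tx":38,"ty":0,"tz":8,"turn":0},{"tx":38,"ty":0,"tz":8,"turn":0},{"tx":38,"ty":0,"tz":8,"turn":0},{"tx":38,"ty":0,"tz":8,"turn":0},{"tx":38,"ty":0,"tz":8,"turn":0},{"tx":38,"ty":0,"tz":8,"turn":0},{"tx":20,"ty":0,"tz":8,"turn":0}]'

```text
time: 27.03
eef_pos: [0.4688, -0.1103, 0.2024]
orientation: [-0.483, 0.504, -0.495, 0.518]
ft_force: [0.0, 0.2, 0.2]
gripper_width: 0.0397
```

```bash
python3 - <<'E'
from h import *
go(472.5,-98,120,-.2);im=pic('wrist','w14.png');casepose(im,571.7,-97.5,-.2,'FB')
E
```

```text
t 27.03 p [ 468.8 -110.3  202.4] q [-0.4  -0.08 -0.09  1.56  0.05  1.16] F [0.  0.2 0.2] w 39.7
[[0.003, 0.026, 1.0], [-0.999, 0.044, 0.001], [-0.044, -0.999, 0.026]]
cur yaw 0.1 turn 0.3 | tx -12.3 ty 82.4 tz 3.7 now-yaw shifts [-8.6 82.9  1.6]
case 571.2 -97.5 yaw -0.22 {'F': (29, 0.8), 'B': (30, -0.4)}
```

Emit:
servo_tool --rows '[{"tx":-3,"ty":10,"tz":0,"turn":0},{"tx":-3,"ty":18,"tz":0,"turn":0},{"tx":0,"ty":18,"tz":0,"turn":0},{"tx":0,"ty":18,"tz":0,"turn":0},{"tx":0,"ty":14,"tz":0,"turn":0},{"tx":0,"ty":6,"tz":0,"turn":0},{"tx":0,"ty":0,"tz":0,"turn":0},{"tx":0,"ty":0,"tz":0,"turn":0},{"tx":0,"ty":0,"tz":0,"turn":0},{"tx":0,"ty":0,"tz":0,"turn":0}]'

```text
time: 27.92
eef_pos: [0.4718, -0.1, 0.1127]
orientation: [-0.484, 0.502, -0.494, 0.52]
ft_force: [0.3, 0.0, 0.6]
gripper_width: 0.0399
```

```bash
python3 - <<'E'
from h import *
go(472.5,-98,72,-.2);im=pic('wrist','w15.png');casepose(im,571.7,-97.5,-.2,'F')
E
```

```text
t 27.92 p [ 471.8 -100.   112.7] q [-0.38 -0.07 -0.26  1.38  0.05  1.18] F [0.3 0.  0.6] w 39.9
[[0.009, 0.027, 1.0], [-0.999, 0.043, 0.008], [-0.043, -0.999, 0.027]]
cur yaw 0.5 turn 0.7 | tx -2.0 ty 40.7 tz 0.7 now-yaw shifts [-0.2 40.8 -0.4]
case 572.0 -97.5 yaw -0.13 {'F': (17, -0.0)}
```

Emit:
servo_tool --rows '[{"tx":0,"ty":8,"tz":0,"turn":0},{"tx":0,"ty":10,"tz":0,"turn":0},{"tx":0,"ty":10,"tz":0,"turn":0},{"tx":0,"ty":8,"tz":0,"turn":0},{"tx":0,"ty":3,"tz":0,"turn":0},{"tx":0,"ty":1,"tz":0,"turn":0},{"tx":0,"ty":0,"tz":0,"turn":0},{"tx":0,"ty":0,"tz":0,"turn":0},{"tx":0,"ty":0,"tz":0,"turn":0},{"tx":0,"ty":0,"tz":0,"turn":0}]'

```text
time: 28.8
eef_pos: [0.4744, -0.099, 0.0703]
orientation: [-0.484, 0.501, -0.495, 0.52]
ft_force: [-0.5, 0.3, 0.1]
gripper_width: 0.0397
```

Emit:
servo_tool --rows '[{"tx":0,"ty":0,"tz":0,"turn":0},{"tx":0,"ty":0,"tz":0,"turn":0},{"tx":0,"ty":0,"tz":0,"turn":0},{"tx":0,"ty":0,"tz":0,"turn":0},{"tx":0,"ty":0,"tz":0,"turn":0},{"tx":0,"ty":0,"tz":0,"turn":0},{"tx":0,"ty":0,"tz":0,"turn":0},{"tx":0,"ty":0,"tz":0,"turn":0},{"tx":0,"ty":0,"tz":0,"turn":0},{"tx":0,"ty":0,"tz":0,"turn":0}]' --gripper 0 --force 60

```text
time: 29.63
eef_pos: [0.4735, -0.0993, 0.0712]
orientation: [-0.484, 0.502, -0.495, 0.518]
ft_force: [2.0, -0.1, 0.4]
gripper_width: 0.007
```

Emit:
servo_tool --rows '[{"tx":2,"ty":0,"tz":-3,"turn":0},{"tx":3,"ty":0,"tz":-4,"turn":0},{"tx":3,"ty":0,"tz":-4,"turn":0},{"tx":3,"ty":0,"tz":-4,"turn":0},{"tx":2,"ty":0,"tz":-4,"turn":0},{"tx":1,"ty":0,"tz":-2,"turn":0},{"tx":0,"ty":0,"tz":0,"turn":0},{"tx":0,"ty":0,"tz":0,"turn":0},{"tx":0,"ty":0,"tz":0,"turn":0},{"tx":0,"ty":0,"tz":0,"turn":0}]'

```text
time: 30.47
eef_pos: [0.4587, -0.11, 0.0712]
orientation: [-0.482, 0.495, -0.494, 0.528]
ft_force: [2.5, 2.2, -1.3]
gripper_width: 0.0071
```

```bash
python3 - <<'E'
from h import *
st();casepose(pic('top','top16.png'),557,-112,-.2,w=.03)
E
```

```text
t 30.47 p [ 458.7 -110.    71.2] q [-0.42 -0.1  -0.36  1.28  0.06  1.13] F [ 2.5  2.2 -1.3] w 7.1
[[0.022, 0.045, 0.999], [-0.999, 0.049, 0.02], [-0.048, -0.998, 0.046]]
case 560.1 -110.0 yaw 1.50 {'F': (15, -0.8), 'B': (31, 0.3), 'L': (31, 0.5), 'R': (29, -1.1)}
```

Emit:
servo_tool --rows '[{"tx":1,"ty":0,"tz":-1.5,"turn":0.8},{"tx":1,"ty":0,"tz":-1.5,"turn":0.8},{"tx":0,"ty":0,"tz":-1.5,"turn":0.8},{"tx":0,"ty":0,"tz":-1.5,"turn":0.6},{"tx":0,"ty":0,"tz":-1,"turn":0.3},{"tx":0,"ty":0,"tz":0,"turn":0},{"tx":0,"ty":0,"tz":0,"turn":0},{"tx":0,"ty":0,"tz":0,"turn":0},{"tx":0,"ty":0,"tz":0,"turn":0},{"tx":0,"ty":0,"tz":0,"turn":0}]'

```text
time: 31.35
eef_pos: [0.4548, -0.1129, 0.0712]
orientation: [-0.466, 0.508, -0.51, 0.515]
ft_force: [4.0, 1.1, -2.4]
gripper_width: 0.0073
```

```bash
python3 - <<'E'
from h import *
st();casepose(pic('top','top17.png'),557,-112,-.2,w=.03)
E
```

```text
t 31.35 p [ 454.8 -112.9   71.2] q [-0.43 -0.11 -0.38  1.28  0.06  1.18] F [ 4.   1.1 -2.4] w 7.3
[[-0.036, 0.052, 0.998], [-0.998, 0.047, -0.038], [-0.049, -0.998, 0.05]]
case 556.6 -118.5 yaw -1.68 {'F': (15, -1.4), 'B': (31, 0.5), 'L': (31, 0.4), 'R': (31, -1.1)}
```

Emit:
servo_tool --rows '[{"tx":-1,"ty":0,"tz":0,"turn":-0.5},{"tx":-1,"ty":0,"tz":0,"turn":-0.5},{"tx":-1,"ty":0,"tz":0,"turn":-0.4},{"tx":0,"ty":0,"tz":0,"turn":0},{"tx":0,"ty":0,"tz":0,"turn":0},{"tx":0,"ty":0,"tz":0,"turn":0},{"tx":0,"ty":0,"tz":0,"turn":0},{"tx":0,"ty":0,"tz":0,"turn":0},{"tx":0,"ty":0,"tz":0,"turn":0},{"tx":0,"ty":0,"tz":0,"turn":0}]'

```text
time: 32.23
eef_pos: [0.454, -0.1123, 0.0712]
orientation: [-0.472, 0.503, -0.506, 0.518]
ft_force: [4.5, -1.3, -2.9]
gripper_width: 0.0069
```

```bash
python3 - <<'E'
from h import *
st();casepose(pic('top','top18.png'),557,-115,-.2,w=.03)
E
```

```text
t 32.23 p [ 454.  -112.3   71.2] q [-0.43 -0.11 -0.38  1.28  0.06  1.16] F [ 4.5 -1.3 -2.9] w 6.9
[[-0.018, 0.05, 0.999], [-0.999, 0.042, -0.02], [-0.043, -0.998, 0.049]]
case 555.6 -117.1 yaw -1.15 {'F': (15, -0.9), 'B': (31, 0.4), 'L': (31, 1.0), 'R': (31, -0.9)}
```

Emit:
servo_tool --rows '[{"tx":0,"ty":0,"tz":0,"turn":0},{"tx":0,"ty":0,"tz":0,"turn":0},{"tx":0,"ty":0,"tz":0,"turn":0},{"tx":0,"ty":0,"tz":0,"turn":0},{"tx":0,"ty":-20,"tz":0,"turn":0},{"tx":0,"ty":-30,"tz":0,"turn":0},{"tx":0,"ty":-30,"tz":0,"turn":0},{"tx":0,"ty":-30,"tz":0,"turn":0},{"tx":0,"ty":-25,"tz":0,"turn":0},{"tx":0,"ty":-10,"tz":0,"turn":0}]' --gripper 40

```text
time: 33.12
eef_pos: [0.4397, -0.1141, 0.2159]
orientation: [-0.474, 0.51, -0.498, 0.517]
ft_force: [1.7, -0.7, -0.0]
gripper_width: 0.0401
```

Emit:
servo_tool --rows '[{"tx":0,"ty":0,"tz":0,"turn":-5},{"tx":0,"ty":0,"tz":0,"turn":-7},{"tx":0,"ty":0,"tz":0,"turn":-7},{"tx":0,"ty":0,"tz":0,"turn":-7},{"tx":0,"ty":0,"tz":0,"turn":-7},{"tx":0,"ty":0,"tz":0,"turn":-7},{"tx":0,"ty":0,"tz":0,"turn":-5},{"tx":0,"ty":0,"tz":0,"turn":0},{"tx":0,"ty":0,"tz":0,"turn":0},{"tx":0,"ty":0,"tz":0,"turn":0}]' --gripper 70

```text
time: 33.95
eef_pos: [0.4394, -0.1132, 0.2159]
orientation: [-0.631, 0.266, -0.271, 0.677]
ft_force: [0.5, -0.1, -0.1]
gripper_width: 0.0699
```

```bash
python3 - <<'E'
from h import *
top=pic('top','top19.png');casepose(top,556,-115,-.2,w=.03)
im=load('w13');tube(im,[312.3,213],[309.7,172]);tube(im,[420,105],[415,60])
go(396,242,215,44)
E
```

```text
case 556.3 -116.2 yaw -1.30 {'F': (14, -0.1), 'B': (31, -0.1), 'L': (31, 0.2), 'R': (13, -0.7)}
tube [394.  246.1] hook [374.3 264.1] len 26.7 own x -42.3
tube [392.9 359.5] hook [371.1 390.6] len 38.0 own x -55.0
t 34.00 p [ 439.4 -113.1  215.9] q [-0.45 -0.15 -0.13  1.59  0.07  0.33] F [ 0.   0.1 -0.5] w 69.8
[[0.712, 0.032, 0.701], [-0.702, 0.057, 0.71], [-0.017, -0.998, 0.063]]
cur yaw 45.4 turn 1.4 | tx -285.6 ty 0.9 tz 215.5 now-yaw shifts [-280.1   19.9  221.7]
```

Emit:
servo_tool --rows '[{"tx":-16,"ty":0,"tz":12,"turn":1.2},{"tx":-32,"ty":2,"tz":24,"turn":0},{"tx":-32,"ty":2,"tz":24,"turn":0},{"tx":-32,"ty":2,"tz":24,"turn":0},{"tx":-32,"ty":2,"tz":24,"turn":0},{"tx":-32,"ty":2,"tz":24,"turn":0},{"tx":-32,"ty":2,"tz":24,"turn":0},{"tx":-32,"ty":2,"tz":24,"turn":0},{"tx":-26,"ty":2,"tz":18,"turn":0},{"tx":-10,"ty":0,"tz":8,"turn":0}]'

```text
time: 34.83
eef_pos: [0.3975, 0.2396, 0.2159]
orientation: [-0.623, 0.281, -0.287, 0.671]
ft_force: [0.3, 0.1, 0.7]
gripper_width: 0.0699
```

Emit:
servo_tool --rows '[{"tx":0,"ty":5,"tz":0,"turn":0},{"tx":0,"ty":5,"tz":0,"turn":0},{"tx":0,"ty":0,"tz":0,"turn":0},{"tx":0,"ty":0,"tz":0,"turn":0},{"tx":0,"ty":0,"tz":0,"turn":0},{"tx":0,"ty":0,"tz":0,"turn":0},{"tx":0,"ty":0,"tz":0,"turn":0},{"tx":0,"ty":0,"tz":0,"turn":0},{"tx":0,"ty":0,"tz":0,"turn":0},{"tx":0,"ty":0,"tz":0,"turn":0}]'

```text
time: 35.67
eef_pos: [0.3981, 0.2376, 0.2042]
orientation: [-0.623, 0.283, -0.289, 0.669]
ft_force: [0.3, -0.5, 0.1]
gripper_width: 0.0703
```

```bash
python3 - <<'E'
from h import *
go(395,244,140,44);im=pic('wrist','w20.png')
p=proj(im,[[.395,.244,.12],[.375,.264,.082]]);print(p)
f=im['frame'].astype(int);q=p[0]
for t in (110,120,130,140):print(t,blob(im,q[0],q[1],60,t))
u,v=int(q[0])-80,int(q[1])-90
cv2.imwrite('pics/c20.png',cv2.resize(im['frame'][max(v,0):v+150,u:u+160,::-1],None,fx=4,fy=4));print(u,v)
E
```

```text
t 35.67 p [398.1 237.6 204.2] q [ 0.37 -0.18 -0.17  1.53  0.04  1.2 ] F [ 0.3 -0.5  0.1] w 70.3
[[0.672, 0.034, 0.739], [-0.74, 0.056, 0.67], [-0.018, -0.998, 0.063]]
cur yaw 42.2 turn -1.8 | tx -6.8 ty 64.2 tz 2.2 now-yaw shifts [-5.7 64.3 -2. ]
[[314.81144093 204.11967006]
 [310.76891214 160.44119025]]
110 [([314.6, 192.5], [42, 8, 41, 71, 1837])]
120 [([310.3, 164.1], [48, 9, 18, 24, 349]), ([315.9, 201.4], [42, 35, 41, 43, 1247])]
130 [([310.3, 164.0], [48, 9, 18, 23, 334]), ([318.1, 195.4], [46, 39, 36, 25, 679])]
140 [([310.1, 163.9], [48, 10, 17, 22, 299]), ([318.4, 194.8], [46, 40, 36, 22, 587])]
234 114
```

View pics/c20.png

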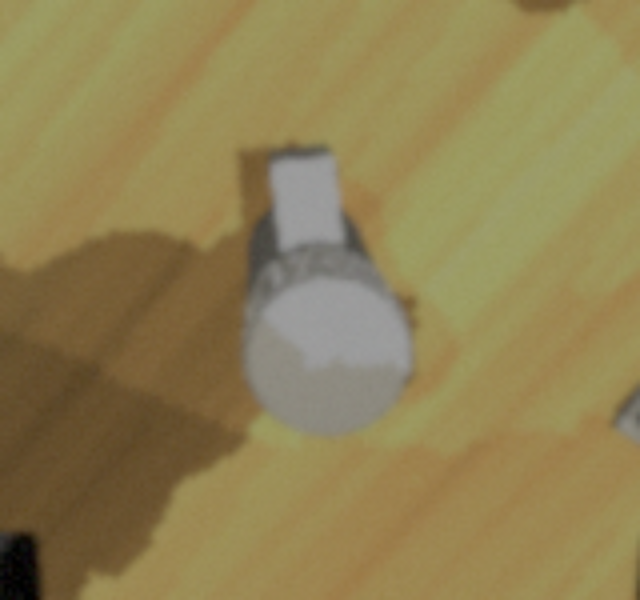

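c20 shows tube B's top circle centred at (329,355) and the outer end of its bar at (301,156) in the crop. That corresponds to (316.2,202.7) and (309.2,153) in the full frame.

```bash
python3 - <<'E'
from h import *
im=load('w20');a=tube(im,[316.2,202.7],[309.2,153])
im5=load('w5');tube(im5,[321.9,195.3],[323.5,142.5])
go(a[0],a[1],135,90-42.5)
E
```

```text
tube [395.  245.5] hook [369.9 267.7] len 33.6 own x -41.5
tube [ 463.3 -378.5] hook [ 432.2 -392.1] len 34.0 own x 23.6
t 35.72 p [398.2 237.7 204.3] q [ 0.37 -0.18 -0.17  1.53  0.04  1.2 ] F [-0.  -0.8  0.7] w 69.5
[[0.672, 0.034, 0.739], [-0.74, 0.056, 0.67], [-0.018, -0.998, 0.063]]
cur yaw 42.2 turn -5.3 | tx -7.6 ty 69.3 tz 3.7 now-yaw shifts [-6.6 69.5 -1.4]
```

Emit:
servo_tool --rows '[{"tx":-2,"ty":0,"tz":-1,"turn":-3},{"tx":-2,"ty":5,"tz":-1,"turn":-3},{"tx":-1,"ty":12,"tz":-1,"turn":0},{"tx":0,"ty":15,"tz":0,"turn":0},{"tx":0,"ty":15,"tz":0,"turn":0},{"tx":0,"ty":8,"tz":0,"turn":0},{"tx":0,"ty":2,"tz":0,"turn":0},{"tx":0,"ty":0,"tz":0,"turn":0},{"tx":0,"ty":0,"tz":0,"turn":0},{"tx":0,"ty":0,"tz":0,"turn":0}]'

```text
time: 36.55
eef_pos: [0.3947, 0.2426, 0.1439]
orientation: [-0.637, 0.248, -0.257, 0.683]
ft_force: [-0.3, -1.0, 0.6]
gripper_width: 0.07
```

```bash
python3 - <<'E'
from h import *
go(395,245.5,81,48.5)
E
```

```text
t 36.55 p [394.7 242.6 143.9] q [ 0.38 -0.18 -0.29  1.4   0.04  1.11] F [-0.3 -1.   0.6] w 70.0
[[0.745, 0.036, 0.666], [-0.667, 0.056, 0.743], [-0.011, -0.998, 0.066]]
cur yaw 48.1 turn -0.4 | tx -1.7 ty 62.9 tz 2.4 now-yaw shifts [-1.  63.  -1.8]
```

Emit:
servo_tool --rows '[{"tx":-1,"ty":10,"tz":-1,"turn":-0.4},{"tx":0,"ty":14,"tz":-1,"turn":0},{"tx":0,"ty":14,"tz":0,"turn":0},{"tx":0,"ty":12,"tz":0,"turn":0},{"tx":0,"ty":7,"tz":0,"turn":0},{"tx":0,"ty":2,"tz":0,"turn":0},{"tx":0,"ty":0,"tz":0,"turn":0},{"tx":0,"ty":0,"tz":0,"turn":0},{"tx":0,"ty":0,"tz":0,"turn":0},{"tx":0,"ty":0,"tz":0,"turn":0}]'

```text
time: 37.38
eef_pos: [0.3989, 0.247, 0.0868]
orientation: [-0.635, 0.242, -0.257, 0.687]
ft_force: [0.3, -0.9, 0.5]
gripper_width: 0.0702
```

Emit:
servo_tool --rows '[{"tx":0,"ty":0,"tz":0,"turn":0},{"tx":0,"ty":0,"tz":0,"turn":0},{"tx":0,"ty":0,"tz":0,"turn":0},{"tx":0,"ty":0,"tz":0,"turn":0},{"tx":0,"ty":0,"tz":0,"turn":0},{"tx":0,"ty":0,"tz":0,"turn":0},{"tx":0,"ty":0,"tz":0,"turn":0},{"tx":0,"ty":0,"tz":0,"turn":0},{"tx":0,"ty":0,"tz":0,"turn":0},{"tx":0,"ty":0,"tz":0,"turn":0}]' --gripper 0 --force 25

```text
time: 38.22
eef_pos: [0.4003, 0.2475, 0.089]
orientation: [-0.634, 0.241, -0.258, 0.688]
ft_force: [0.7, 0.3, 0.1]
gripper_width: 0.0326
```

```bash
python3 - <<'E'
from h import *
go(395,245.5,82,48.5)
E
```

```text
t 38.22 p [400.3 247.5  89. ] q [ 0.38 -0.16 -0.39  1.28  0.04  1.11] F [0.7 0.3 0.1] w 32.6
[[0.75, 0.05, 0.659], [-0.661, 0.062, 0.748], [-0.003, -0.997, 0.079]]
cur yaw 48.6 turn 0.1 | tx -2.7 ty 7.0 tz -5.0 now-yaw shifts [-2.7  6.6 -5.5]
```

Emit:
servo_tool --rows '[{"tx":0,"ty":-15,"tz":0,"turn":0},{"tx":0,"ty":-28,"tz":0,"turn":0},{"tx":0,"ty":-28,"tz":0,"turn":0},{"tx":0,"ty":-28,"tz":0,"turn":-5},{"tx":0,"ty":-26,"tz":0,"turn":-7},{"tx":0,"ty":-10,"tz":0,"turn":-7},{"tx":0,"ty":0,"tz":0,"turn":-7},{"tx":0,"ty":0,"tz":0,"turn":-7},{"tx":0,"ty":0,"tz":0,"turn":-6},{"tx":0,"ty":0,"tz":0,"turn":-1}]'

```text
time: 39.05
eef_pos: [0.3917, 0.2383, 0.2279]
orientation: [-0.685, -0.016, -0.016, 0.728]
ft_force: [0.1, 0.3, -0.5]
gripper_width: 0.0322
```

Emit:
servo_tool --rows '[{"tx":5,"ty":0,"tz":-15,"turn":0},{"tx":9,"ty":0,"tz":-35,"turn":0},{"tx":9,"ty":0,"tz":-35,"turn":0},{"tx":9,"ty":0,"tz":-35,"turn":0},{"tx":9,"ty":0,"tz":-35,"turn":0},{"tx":9,"ty":0,"tz":-35,"turn":0},{"tx":9,"ty":0,"tz":-35,"turn":0},{"tx":9,"ty":0,"tz":-35,"turn":0},{"tx":9,"ty":0,"tz":-35,"turn":0},{"tx":9,"ty":0,"tz":-25,"turn":0}]'

```text
time: 39.88
eef_pos: [0.4784, -0.0891, 0.2088]
orientation: [-0.683, -0.014, -0.018, 0.73]
ft_force: [-0.0, 0.3, -1.9]
gripper_width: 0.0321
```

```bash
python3 - <<'E'
from h import *
go(478,-110,215,88.7);im=pic('wrist','w21.png');casepose(im,554,-112,-1.3,'F')
casepose(pic('top','top21.png'),556,-116,-1.3)
E
```

```text
t 39.88 p [478.4 -89.1 208.8] q [-0.37 -0.09 -0.08  1.56  0.08 -0.37] F [-0.   0.3 -1.9] w 32.1
[[0.999, 0.046, 0.005], [-0.008, 0.066, 0.998], [0.045, -0.997, 0.066]]
cur yaw 89.7 turn 1.0 | tx 0.1 ty -6.2 tz -20.9 now-yaw shifts [  0.   -7.5 -20.4]
case 554.1 -112.0 yaw -1.35 {'F': (30, 0.0)}
case 556.2 -116.4 yaw -1.18 {'F': (15, 0.0), 'B': (31, 0.1), 'L': (31, 0.3), 'R': (19, -0.7)}
```

Emit:
servo_tool --rows '[{"tx":-1,"ty":0,"tz":-7,"turn":0.5},{"tx":-1,"ty":8,"tz":-8,"turn":0.5},{"tx":-1,"ty":12,"tz":-6,"turn":0},{"tx":0,"ty":14,"tz":-2,"turn":0},{"tx":0,"ty":14,"tz":0,"turn":0},{"tx":0,"ty":10,"tz":0,"turn":0},{"tx":0,"ty":3,"tz":0,"turn":0},{"tx":0,"ty":0,"tz":0,"turn":0},{"tx":0,"ty":0,"tz":0,"turn":0},{"tx":0,"ty":0,"tz":0,"turn":0}]'

```text
time: 40.82
eef_pos: [0.4747, -0.1061, 0.1371]
orientation: [-0.682, -0.003, -0.024, 0.731]
ft_force: [0.3, -0.1, -1.3]
gripper_width: 0.0319
```

```bash
python3 - <<'E'
from h import *
s,M=st();go(478,-110,110,88.7);im=pic('wrist','w22.png');c=casepose(im,554,-112,-1.3,'F')
z=s['eef_pos'][2]
P=np.array([[.4415,-.112,z-.029+.022],[.4415,-.112,z-.029-.008],[.449,-.112,.1],[.457,-.112,.1]])
p=proj(im,P);print(np.round(p,1).tolist())
g=im['frame'].min(2)
for u in (305,310,315,320,325,330): print(u,g[160:225:1,u].tolist())
E
```

```text
t 40.82 p [ 474.7 -106.1  137.1] q [-0.41 -0.07 -0.21  1.43  0.08 -0.38] F [ 0.3 -0.1 -1.3] w 31.9
[[0.999, 0.039, 0.029], [-0.031, 0.069, 0.997], [0.037, -0.997, 0.07]]
t 40.82 p [ 474.7 -106.1  137.1] q [-0.41 -0.07 -0.21  1.43  0.08 -0.38] F [ 0.3 -0.1 -1.3] w 31.9
[[0.999, 0.039, 0.029], [-0.031, 0.069, 0.997], [0.037, -0.997, 0.07]]
cur yaw 88.4 turn -0.3 | tx 3.4 ty 27.1 tz -3.9 now-yaw shifts [ 2.4 26.9 -5.7]
case 554.0 -112.0 yaw -1.41 {'F': (31, 0.0)}
[[302.9, 192.4], [301.7, 178.4], [302.3, 191.1], [302.9, 204.2]]
305 [33, 53, 69, 80, 77, 65, 52, 52, 52, 50, 51, 45, 49, 51, 55, 62, 72, 84, 82, 83, 82, 81, 82, 83, 86, 96, 116, 131, 133, 134, 137, 136, 138, 138, 136, 137, 136, 135, 136, 139, 137, 137, 139, 136, 137, 139, 135, 133, 136, 135, 136, 136, 135, 139, 137, 136, 139, 133, 136, 136, 134, 133, 121, 96, 76]
310 [46, 64, 69, 79, 81, 65, 54, 52, 50, 50, 56, 50, 49, 50, 57, 63, 74, 80, 82, 83, 82, 84, 81, 82, 87, 100, 120, 132, 136, 137, 138, 138, 140, 139, 138, 140, 137, 139, 140, 136, 139, 138, 138, 138, 137, 136, 138, 134, 138, 138, 138, 135, 137, 135, 136, 136, 138, 135
[... 526 characters left out ...]
6, 135, 135, 138, 139, 135, 139, 137, 138, 136, 138, 138, 134, 137, 135, 136, 138, 133, 128, 107, 80, 81, 99]
325 [48, 60, 72, 78, 74, 62, 53, 52, 52, 49, 49, 49, 51, 50, 55, 61, 76, 77, 84, 84, 79, 84, 83, 82, 93, 127, 153, 165, 164, 159, 158, 160, 160, 157, 154, 144, 139, 138, 138, 137, 137, 137, 138, 137, 136, 136, 134, 136, 137, 138, 136, 137, 135, 137, 136, 137, 136, 135, 134, 137, 132, 126, 101, 79, 83]
330 [46, 64, 69, 71, 63, 55, 49, 49, 49, 47, 48, 53, 46, 51, 52, 52, 46, 53, 52, 45, 48, 49, 56, 57, 73, 98, 133, 156, 165, 167, 172, 176, 178, 180, 174, 169, 165, 163, 157, 147, 136, 128, 119, 114, 107, 101, 100, 101, 102, 97, 98, 96, 94, 94, 93, 95, 95, 95, 93, 90, 93, 87, 86, 79, 68]
```

```bash
cat >> h.py <<'E'
def hookauto(im,z,zc,cols):
    "median rows of tongue bottom / bar edge down the hook columns"
    g=im['frame'].min(2).astype(float);R_=[]
    for u in cols:
        c=g[150:235,u]; 
        b=next((i for i in range(15,84) if c[i]>108 and c[i-8:i-3].min()>68 and c[i-8:i-3].max()<104),None)
        if b is None: continue
        t=b
        while c[t]>66 or t>b-4: t-=1
        R_.append((150+b-.3,150+t+.6))
    rb,rt=np.median(R_,axis=0);print(len(R_),'rows',rb,rt);hookx(im,rb,rt,np.mean(cols),z,zc)
E
python3 - <<'E'
from h import *
im=load('w22');hookauto(im,137.1,29,range(306,322,2));im=load('w10');hookauto(im,134.6,20.7,range(308,326,2))
E
```

```text
8 rows 185.7 175.6
bar end x 438.4 tongue x 440.1 (want rim_mid-11)
9 rows 192.7 178.6
bar end x 442.3 tongue x 442.2 (want rim_mid-11)
```

Emit:
servo_tool --rows '[{"tx":1,"ty":0,"tz":0,"turn":0},{"tx":0,"ty":4,"tz":0,"turn":0},{"tx":0,"ty":6,"tz":0,"turn":0},{"tx":0,"ty":6,"tz":0,"turn":0},{"tx":0,"ty":3,"tz":0,"turn":0},{"tx":0,"ty":1,"tz":0,"turn":0},{"tx":0,"ty":0,"tz":0,"turn":0},{"tx":0,"ty":0,"tz":0,"turn":0},{"tx":0,"ty":0,"tz":0,"turn":0},{"tx":0,"ty":0,"tz":0,"turn":0}]'

```text
time: 41.7
eef_pos: [0.4787, -0.1054, 0.1178]
orientation: [-0.683, -0.005, -0.026, 0.73]
ft_force: [0.5, -0.4, -0.7]
gripper_width: 0.0323
```

```bash
python3 - <<'E'
from h import *
go(478,-110,113,88.7);casepose(pic('wrist','w23.png'),554,-112,-1.3,'F')
E
```

```text
t 41.70 p [ 478.7 -105.4  117.8] q [-0.4  -0.06 -0.24  1.38  0.08 -0.37] F [ 0.5 -0.4 -0.7] w 32.3
[[0.999, 0.044, 0.028], [-0.031, 0.066, 0.997], [0.042, -0.997, 0.068]]
cur yaw 88.4 turn -0.3 | tx -0.6 ty 4.8 tz -4.6 now-yaw shifts [-0.8  4.5 -4.9]
case 554.0 -112.0 yaw -1.43 {'F': (31, 0.0)}
```

Emit:
servo_tool --rows '[{"tx":-1.5,"ty":0,"tz":0,"turn":0},{"tx":0,"ty":2,"tz":0,"turn":0},{"tx":0,"ty":2,"tz":0,"turn":0},{"tx":0,"ty":0.5,"tz":0,"turn":0},{"tx":0,"ty":0,"tz":0,"turn":0},{"tx":0,"ty":0,"tz":0,"turn":0},{"tx":0,"ty":0,"tz":0,"turn":0},{"tx":0,"ty":0,"tz":0,"turn":0},{"tx":0,"ty":0,"tz":0,"turn":0},{"tx":0,"ty":0,"tz":0,"turn":0}]'

```text
time: 42.58
eef_pos: [0.4782, -0.1053, 0.1144]
orientation: [-0.683, -0.006, -0.027, 0.73]
ft_force: [-0.1, -0.5, 0.5]
gripper_width: 0.0317
```

Emit:
servo_tool --rows '[{"tx":0,"ty":0,"tz":0,"turn":0},{"tx":0,"ty":0,"tz":0,"turn":0},{"tx":0,"ty":0,"tz":0,"turn":0},{"tx":0,"ty":0,"tz":0,"turn":0},{"tx":0,"ty":0,"tz":0,"turn":0},{"tx":0,"ty":-10,"tz":0,"turn":0},{"tx":0,"ty":-20,"tz":0,"turn":0},{"tx":0,"ty":-25,"tz":0,"turn":0},{"tx":0,"ty":-25,"tz":0,"turn":0},{"tx":0,"ty":-10,"tz":0,"turn":0}]' --gripper 45

```text
time: 43.42
eef_pos: [0.4707, -0.1102, 0.2049]
orientation: [-0.682, -0.003, -0.024, 0.731]
ft_force: [0.7, 0.3, 0.7]
gripper_width: 0.0454
```

```bash
python3 - <<'E'
from h import *
im=pic('wrist','w24.png');casepose(im,554,-112,-1.3,'F')
p=proj(im,[[.476,-.108,.144],[.476,-.108,.024]]);print(p.round(),[blob(im,p[0,0],p[0,1],40,t) for t in(110,125)])
casepose(pic('top','top24.png'),556,-116,-1.3)
go(392.5,359.5,215,90-55)
E
```

```text
case 554.2 -112.0 yaw -1.39 {'F': (31, 0.0)}
[[315. 225.]
 [308. 183.]] [[([335.9, 191.2], [32, 0, 48, 16, 493]), ([282.4, 197.4], [0, 6, 17, 13, 185]), ([311.4, 228.6], [14, 24, 46, 40, 1410])], [([282.0, 197.6], [0, 8, 16, 10, 145]), ([316.2, 236.9], [21, 39, 39, 25, 621])]]
case 556.3 -116.0 yaw -1.26 {'F': (14, -0.1), 'B': (31, -0.1), 'L': (31, -0.0), 'R': (8, -0.8)}
t 43.52 p [ 471.2 -110.4  204. ] q [-0.42 -0.08 -0.09  1.56  0.08 -0.39] F [ 0.3  0.6 -0.1] w 44.8
[[0.999, 0.039, 0.028], [-0.031, 0.069, 0.997], [0.037, -0.997, 0.07]]
cur yaw 88.4 turn 53.4 | tx -430.0 ty -11.0 tz 205.0 now-yaw shifts [-92.7  18.3 467.1]
```

Emit:
servo_tool --rows '[{"tx":0,"ty":-3,"tz":0,"turn":5},{"tx":0,"ty":-3,"tz":0,"turn":7},{"tx":0,"ty":-3,"tz":0,"turn":7},{"tx":0,"ty":-3,"tz":0,"turn":7},{"tx":0,"ty":0,"tz":0,"turn":7},{"tx":0,"ty":0,"tz":0,"turn":7},{"tx":0,"ty":0,"tz":0,"turn":7},{"tx":0,"ty":0,"tz":0,"turn":5},{"tx":0,"ty":0,"tz":0,"turn":0},{"tx":0,"ty":0,"tz":0,"turn":0}]' --gripper 70

```text
time: 44.35
eef_pos: [0.4658, -0.1085, 0.2017]
orientation: [-0.599, 0.334, -0.321, 0.654]
ft_force: [-0.7, 0.3, 0.3]
gripper_width: 0.0701
```

Emit:
servo_tool --rows '[{"tx":-18,"ty":0,"tz":8,"turn":0},{"tx":-36,"ty":1,"tz":17,"turn":0},{"tx":-36,"ty":1,"tz":17,"turn":0},{"tx":-36,"ty":1,"tz":17,"turn":0},{"tx":-36,"ty":1,"tz":17,"turn":0},{"tx":-36,"ty":1,"tz":17,"turn":0},{"tx":-36,"ty":1,"tz":17,"turn":0},{"tx":-36,"ty":1,"tz":17,"turn":0},{"tx":-36,"ty":1,"tz":17,"turn":0},{"tx":-36,"ty":1,"tz":17,"turn":0}]'

```text
time: 45.18
eef_pos: [0.3968, 0.2714, 0.2107]
orientation: [-0.601, 0.334, -0.317, 0.653]
ft_force: [2.0, 0.6, 0.3]
gripper_width: 0.0704
```

Emit:
servo_tool --rows '[{"tx":-30,"ty":0,"tz":15,"turn":0},{"tx":-24,"ty":0,"tz":12,"turn":0},{"tx":-12,"ty":0,"tz":6,"turn":0},{"tx":0,"ty":0,"tz":0,"turn":0},{"tx":0,"ty":0,"tz":0,"turn":0},{"tx":0,"ty":0,"tz":0,"turn":0},{"tx":0,"ty":0,"tz":0,"turn":0},{"tx":0,"ty":0,"tz":0,"turn":0},{"tx":0,"ty":0,"tz":0,"turn":0},{"tx":0,"ty":0,"tz":0,"turn":0}]'

```text
time: 46.02
eef_pos: [0.38, 0.3511, 0.2107]
orientation: [-0.607, 0.329, -0.309, 0.654]
ft_force: [-0.2, -0.3, 0.0]
gripper_width: 0.07
```

```bash
python3 - <<'E'
from h import *
go(392.5,359.5,140,35);im=pic('wrist','w25.png')
p=proj(im,[[.3925,.3595,.12],[.373,.387,.082]]);print(p.round(1));q=p[0]
for t in (90,105,115,125,135):print(t,blob(im,q[0],q[1],60,t))
E
```

```text
t 46.02 p [380.  351.1 210.7] q [ 0.58 -0.03 -0.02  1.53  0.06  1.52] F [-0.2 -0.3  0. ] w 70.0
[[0.593, 0.005, 0.805], [-0.803, 0.073, 0.591], [-0.056, -0.997, 0.047]]
cur yaw 36.3 turn 1.3 | tx 0.3 ty 70.7 tz 15.1 now-yaw shifts [ 4.7 71.2 11.7]
[[333.2 215.4]
 [330.2 167.2]]
90 [([332.3, 201.8], [40, 9, 42, 68, 1853]), ([387.4, 266.4], [105, 97, 15, 23, 186])]
105 [([332.8, 202.2], [41, 9, 41, 68, 1786]), ([387.5, 266.7], [105, 98, 15, 22, 174])]
115 [([333.4, 202.9], [42, 10, 40, 66, 1623]), ([387.6, 266.7], [106, 98, 14, 22, 165])]
125 [([328.9, 175.0], [48, 10, 17, 22, 315]), ([334.7, 210.6], [42, 36, 40, 39, 1113]), ([387.5, 266.9], [106, 99, 14, 21, 149])]
135 [([329.0, 174.9], [48, 10, 16, 21, 297]), ([334.7, 204.8], [43, 38, 39, 25, 626]), ([387.4, 267.3], [106, 100, 14, 20, 138])]
```

```bash
python3 - <<'E'
from h import *
im=load('w25');a=tube(im,[334.3,211.7],[329.2,165.2])
go(a[0],a[1],82,90-53.5)
E
```

```text
tube [391.4 362.4] hook [371.3 387.9] len 32.5 own x -51.7
t 46.07 p [380.  351.1 210.8] q [ 0.58 -0.03 -0.02  1.53  0.06  1.52] F [ 0.2  0.3 -0. ] w 69.8
[[0.593, 0.005, 0.805], [-0.803, 0.073, 0.591], [-0.056, -0.997, 0.047]]
cur yaw 36.3 turn -0.2 | tx -2.2 ty 128.8 tz 15.9 now-yaw shifts [  4.9 129.3   9.8]
```

Emit:
servo_tool --rows '[{"tx":2,"ty":0,"tz":4,"turn":-0.9},{"tx":1,"ty":5,"tz":4,"turn":-0.8},{"tx":1,"ty":12,"tz":2,"turn":0},{"tx":0,"ty":15,"tz":0,"turn":0},{"tx":0,"ty":15,"tz":0,"turn":0},{"tx":0,"ty":10,"tz":0,"turn":0},{"tx":0,"ty":4,"tz":0,"turn":0},{"tx":0,"ty":0,"tz":0,"turn":0},{"tx":0,"ty":0,"tz":0,"turn":0},{"tx":0,"ty":0,"tz":0,"turn":0}]'

```text
time: 46.9
eef_pos: [0.3935, 0.3579, 0.1437]
orientation: [-0.612, 0.318, -0.299, 0.659]
ft_force: [0.7, 0.4, 0.8]
gripper_width: 0.0702
```

```bash
python3 - <<'E'
from h import *
go(391.4,362.4,84,38)
E
```

```text
t 46.90 p [393.5 357.9 143.7] q [ 0.58  0.01 -0.12  1.4   0.06  1.48] F [0.7 0.4 0.8] w 70.2
[[0.618, 0.005, 0.786], [-0.784, 0.072, 0.616], [-0.054, -0.997, 0.048]]
cur yaw 38.1 turn 0.1 | tx -4.8 ty 59.7 tz 1.1 now-yaw shifts [-1.6 59.8 -1.8]
```

Emit:
servo_tool --rows '[{"tx":-1,"ty":10,"tz":-1,"turn":0},{"tx":-0.5,"ty":15,"tz":-1,"turn":0},{"tx":0,"ty":15,"tz":0,"turn":0},{"tx":0,"ty":13,"tz":0,"turn":0},{"tx":0,"ty":8,"tz":0,"turn":0},{"tx":0,"ty":2,"tz":0,"turn":0},{"tx":0,"ty":0,"tz":0,"turn":0},{"tx":0,"ty":0,"tz":0,"turn":0},{"tx":0,"ty":0,"tz":0,"turn":0},{"tx":0,"ty":0,"tz":0,"turn":0}]'

```text
time: 47.73
eef_pos: [0.395, 0.3658, 0.0835]
orientation: [-0.608, 0.316, -0.301, 0.663]
ft_force: [-0.6, -0.2, 0.3]
gripper_width: 0.0702
```

Emit:
servo_tool --rows '[{"tx":0,"ty":0,"tz":0,"turn":0},{"tx":0,"ty":0,"tz":0,"turn":0},{"tx":0,"ty":0,"tz":0,"turn":0},{"tx":0,"ty":0,"tz":0,"turn":0},{"tx":0,"ty":0,"tz":0,"turn":0},{"tx":0,"ty":0,"tz":0,"turn":0},{"tx":0,"ty":0,"tz":0,"turn":0},{"tx":0,"ty":0,"tz":0,"turn":0},{"tx":0,"ty":0,"tz":0,"turn":0},{"tx":0,"ty":0,"tz":0,"turn":0}]' --gripper 0 --force 25

```text
time: 48.57
eef_pos: [0.3964, 0.3666, 0.0864]
orientation: [-0.606, 0.315, -0.302, 0.665]
ft_force: [0.8, 0.4, 0.2]
gripper_width: 0.0323
```

```bash
python3 - <<'E'
from h import *
go(391.4,362.4,84,38);casepose(pic('top','top26.png'),556,-116,-1.3)
E
```

```text
t 48.57 p [396.4 366.6  86.4] q [ 0.59  0.03 -0.21  1.27  0.06  1.49] F [0.8 0.4 0.2] w 32.3
[[0.619, 0.019, 0.785], [-0.784, 0.082, 0.616], [-0.052, -0.996, 0.066]]
cur yaw 38.1 turn 0.1 | tx 0.2 ty 2.4 tz -6.6 now-yaw shifts [ 0.3  1.9 -6.7]
case 556.2 -116.5 yaw -1.25 {'F': (31, -0.1), 'B': (31, -0.0), 'L': (31, 0.5), 'R': (31, -0.4)}
```

Emit:
servo_tool --rows '[{"tx":0,"ty":-15,"tz":0,"turn":0},{"tx":0,"ty":-28,"tz":0,"turn":0},{"tx":0,"ty":-30,"tz":0,"turn":0},{"tx":0,"ty":-30,"tz":0,"turn":-7},{"tx":0,"ty":-30,"tz":0,"turn":-7},{"tx":0,"ty":-12,"tz":0,"turn":-7},{"tx":0,"ty":0,"tz":0,"turn":-7},{"tx":0,"ty":0,"tz":0,"turn":-7},{"tx":0,"ty":0,"tz":0,"turn":-7},{"tx":0,"ty":0,"tz":0,"turn":-7}]'

```text
time: 49.45
eef_pos: [0.3925, 0.3535, 0.2347]
orientation: [-0.678, 0.005, -0.015, 0.734]
ft_force: [0.2, 0.4, -0.2]
gripper_width: 0.0319
```

Emit:
servo_tool --rows '[{"tx":5,"ty":0,"tz":-15,"turn":-1.5},{"tx":9,"ty":0,"tz":-36,"turn":0},{"tx":9,"ty":0,"tz":-36,"turn":0},{"tx":9,"ty":0,"tz":-36,"turn":0},{"tx":9,"ty":0,"tz":-36,"turn":0},{"tx":9,"ty":0,"tz":-36,"turn":0},{"tx":9,"ty":0,"tz":-36,"turn":0},{"tx":9,"ty":0,"tz":-36,"turn":0},{"tx":9,"ty":0,"tz":-36,"turn":0},{"tx":9,"ty":0,"tz":-36,"turn":0}]'

```text
time: 50.28
eef_pos: [0.4845, 0.0105, 0.2069]
orientation: [-0.676, -0.015, 0.001, 0.736]
ft_force: [0.8, 0.1, -1.2]
gripper_width: 0.0314
```

```bash
python3 - <<'E'
from h import *
go(478,-22,139,88.7);casepose(pic('wrist','w27.png'),554,-112,-1.3,'F')
E
```

```text
t 50.28 p [484.5  10.5 206.9] q [-0.17 -0.08 -0.08  1.57  0.09 -0.2 ] F [ 0.8  0.1 -1.2] w 31.4
[[1.0, 0.02, -0.023], [0.022, 0.085, 0.996], [0.022, -0.996, 0.084]]
cur yaw 91.3 turn 2.6 | tx -5.8 ty 67.9 tz -32.6 now-yaw shifts [ -8.7  64.8 -37.9]
case 554.2 -112.0 yaw -1.37 {'F': (22, -0.0)}
```

Emit:
servo_tool --rows '[{"tx":-2,"ty":0,"tz":-10,"turn":1.3},{"tx":-2,"ty":4,"tz":-12,"turn":1.2},{"tx":-2,"ty":10,"tz":-10,"turn":0},{"tx":-1,"ty":14,"tz":-5,"turn":0},{"tx":0,"ty":16,"tz":0,"turn":0},{"tx":0,"ty":12,"tz":0,"turn":0},{"tx":0,"ty":5,"tz":0,"turn":0},{"tx":0,"ty":0,"tz":0,"turn":0},{"tx":0,"ty":0,"tz":0,"turn":0},{"tx":0,"ty":0,"tz":0,"turn":0}]'

```text
time: 51.17
eef_pos: [0.4811, -0.0352, 0.1368]
orientation: [-0.679, 0.005, -0.021, 0.733]
ft_force: [-0.5, 0.2, -0.4]
gripper_width: 0.0313
```

```bash
python3 - <<'E'
from h import *
s,M=st();go(478,-22,110,88.7);im=pic('wrist','w28.png');c=casepose(im,554,-112,-1.3,'F')
z=s['eef_pos'][2];y=s['eef_pos'][1]
p=proj(im,[[.444,y-.006,z-.0264+.022],[.444,y-.006,z-.0264-.008]]);print(p.round(1).tolist())
g=im['frame'].min(2)
for u in range(290,332,4): print(u,g[165:215,u].tolist())
hookauto(im,z*1e3,26.4,range(304,320,2))
E
```

```text
t 51.17 p [481.1 -35.2 136.8] q [-0.26 -0.08 -0.21  1.43  0.08 -0.23] F [-0.5  0.2 -0.4] w 31.3
[[0.999, 0.023, 0.035], [-0.037, 0.076, 0.996], [0.021, -0.997, 0.077]]
t 51.17 p [481.1 -35.2 136.8] q [-0.26 -0.08 -0.21  1.43  0.08 -0.23] F [-0.5  0.2 -0.4] w 31.3
[[0.999, 0.023, 0.035], [-0.037, 0.076, 0.996], [0.021, -0.997, 0.077]]
cur yaw 88.0 turn -0.7 | tx -3.4 ty 26.8 tz 13.1 now-yaw shifts [-4.1 27.7 11. ]
case 554.1 -112.0 yaw -1.40 {'F': (23, 0.1)}
[[302.0, 185.9], [300.6, 173.6]]
290 [42, 41, 42, 42, 42, 39, 42, 39, 42, 42, 38, 38, 47, 46, 46, 53, 60, 63, 67, 80, 94, 102, 101, 105, 104, 103, 107, 106, 108, 103, 104, 100, 101, 91, 80, 78, 76, 75, 70, 69, 68, 71, 68, 67, 67, 75, 95, 110, 118, 117]
294 [45, 41, 40, 40, 37, 39, 44, 42, 42, 43, 42, 44, 47, 45, 47, 54, 59, 64, 71, 83, 97, 104, 103, 106, 105, 106, 103, 104, 102, 103, 102, 102, 100, 85, 76, 73, 70, 72, 68, 64, 65, 68, 66, 66, 65, 69, 78, 81, 77, 76]
298 [41, 40, 40, 43, 37, 42, 41, 42, 42, 42, 45, 41, 45, 42, 46, 55, 58, 59, 68, 79, 95, 102, 106, 104, 105, 105, 103, 104, 101, 104, 99, 101, 97, 82, 73, 70, 69, 63, 5
[... 1246 characters left out ...]
58, 54, 65, 67, 69, 71, 72, 70, 72, 74, 76, 92, 120, 148, 160, 152, 137, 125, 127, 127, 122, 124, 123, 126, 123, 123, 125, 123, 128, 124, 126, 124, 124, 123, 122]
326 [168, 168, 163, 149, 122, 92, 73, 53, 41, 45, 42, 41, 43, 46, 54, 60, 67, 75, 102, 129, 140, 136, 128, 115, 105, 96, 105, 133, 160, 169, 164, 152, 142, 144, 143, 143, 145, 143, 135, 128, 125, 123, 122, 123, 124, 122, 122, 123, 124, 123]
330 [168, 171, 164, 149, 118, 91, 65, 51, 43, 45, 44, 41, 45, 47, 57, 60, 64, 72, 109, 143, 160, 164, 165, 164, 166, 165, 165, 163, 166, 161, 158, 154, 134, 110, 107, 111, 103, 90, 82, 69, 66, 67, 68, 69, 70, 68, 69, 70, 71, 68]
7 rows 193.7 183.6
bar end x 448.0 tongue x 450.1 (want rim_mid-11)
```

Emit:
servo_tool --rows '[{"tx":-2,"ty":-1,"tz":3,"turn":-0.5},{"tx":-2,"ty":-1,"tz":3,"turn":0},{"tx":0,"ty":0,"tz":0,"turn":0},{"tx":0,"ty":0,"tz":0,"turn":0},{"tx":0,"ty":0,"tz":0,"turn":0},{"tx":0,"ty":0,"tz":0,"turn":0},{"tx":0,"ty":0,"tz":0,"turn":0},{"tx":0,"ty":0,"tz":0,"turn":0},{"tx":0,"ty":0,"tz":0,"turn":0},{"tx":0,"ty":0,"tz":0,"turn":0}]'

```text
time: 52.05
eef_pos: [0.4773, -0.0279, 0.141]
orientation: [-0.679, 0.0, -0.017, 0.734]
ft_force: [0.1, -0.5, -1.3]
gripper_width: 0.0314
```

```bash
python3 - <<'E'
from h import *
s,M=st();im=pic('wrist','w29.png');c=casepose(im,554,-112,-1.3,'F')
g=im['frame'].min(2)
for u in range(306,322,6): print(u,g[165:215,u].tolist())
hookauto(im,s['eef_pos'][2]*1e3,26.4,range(304,320,2))
E
```

```text
t 52.05 p [477.3 -27.9 141. ] q [-0.25 -0.09 -0.22  1.44  0.08 -0.23] F [ 0.1 -0.5 -1.3] w 31.4
[[0.999, 0.025, 0.024], [-0.026, 0.076, 0.997], [0.023, -0.997, 0.077]]
case 554.1 -112.0 yaw -1.38 {'F': (21, -0.1)}
306 [53, 44, 39, 45, 37, 36, 43, 38, 41, 40, 43, 41, 36, 40, 39, 42, 41, 46, 54, 61, 64, 72, 72, 70, 71, 69, 70, 81, 96, 113, 118, 123, 120, 122, 123, 125, 125, 122, 123, 121, 123, 125, 124, 122, 121, 123, 125, 124, 121, 123]
312 [56, 60, 62, 77, 92, 95, 94, 92, 82, 69, 52, 49, 40, 45, 43, 42, 41, 42, 51, 62, 68, 69, 69, 70, 70, 71, 75, 86, 103, 114, 121, 119, 121, 122, 125, 124, 124, 122, 123, 125, 124, 123, 123, 124, 123, 122, 123, 123, 123, 124]
318 [61, 67, 101, 139, 162, 168, 165, 162, 143, 115, 87, 58, 44, 43, 44, 42, 49, 44, 63, 66, 70, 68, 63, 71, 73, 68, 75, 89, 105, 117, 123, 121, 122, 124, 121, 122, 124, 124, 124, 122, 121, 124, 124, 121, 123, 121, 121, 124, 121, 125]
4 rows 194.7 184.6
bar end x 444.8 tongue x 447.0 (want rim_mid-11)
```

Emit:
servo_tool --rows '[{"tx":-1.5,"ty":0,"tz":0,"turn":0},{"tx":-0.5,"ty":0,"tz":0,"turn":0},{"tx":0,"ty":0,"tz":0,"turn":0},{"tx":0,"ty":0,"tz":0,"turn":0},{"tx":0,"ty":4,"tz":0,"turn":0},{"tx":0,"ty":5,"tz":0,"turn":0},{"tx":0,"ty":3,"tz":0,"turn":0},{"tx":0,"ty":0,"tz":0,"turn":0},{"tx":0,"ty":0,"tz":0,"turn":0},{"tx":0,"ty":0,"tz":0,"turn":0}]'

```text
time: 52.93
eef_pos: [0.4749, -0.0268, 0.1268]
orientation: [-0.679, 0.001, -0.017, 0.734]
ft_force: [-0.5, -0.6, -0.9]
gripper_width: 0.0316
```

```bash
python3 - <<'E'
from h import *
s,M=st();im=pic('wrist','w30.png');c=casepose(im,554,-112,-1.3,'F')
g=im['frame'].min(2)
for u in range(306,322,6): print(u,g[165:215,u].tolist())
E
```

```text
t 52.93 p [474.9 -26.8 126.8] q [-0.25 -0.09 -0.25  1.41  0.08 -0.23] F [-0.5 -0.6 -0.9] w 31.6
[[0.999, 0.024, 0.025], [-0.026, 0.077, 0.997], [0.022, -0.997, 0.077]]
case 553.9 -112.0 yaw -0.88 {'F': (20, -0.1)}
306 [61, 62, 60, 61, 65, 63, 54, 41, 44, 38, 40, 40, 43, 45, 41, 41, 43, 46, 53, 61, 70, 65, 71, 73, 73, 70, 73, 81, 98, 113, 122, 125, 126, 124, 123, 125, 125, 125, 125, 128, 125, 128, 126, 123, 124, 122, 125, 124, 125, 123]
312 [60, 60, 61, 58, 53, 55, 58, 61, 57, 61, 63, 66, 75, 84, 95, 95, 88, 76, 64, 67, 69, 69, 69, 70, 73, 69, 77, 83, 102, 118, 123, 126, 127, 125, 124, 122, 124, 124, 125, 127, 124, 124, 125, 122, 126, 124, 126, 124, 125, 124]
318 [57, 56, 64, 60, 56, 58, 56, 59, 62, 82, 114, 147, 164, 169, 164, 160, 143, 115, 85, 72, 71, 72, 68, 71, 74, 72, 74, 89, 106, 120, 123, 124, 125, 122, 128, 125, 126, 124, 123, 123, 124, 124, 123, 126, 127, 124, 123, 123, 126, 123]
```

Emit:
servo_tool --rows '[{"tx":0,"ty":4,"tz":0,"turn":0},{"tx":0,"ty":5,"tz":0,"turn":0},{"tx":0,"ty":4,"tz":0,"turn":0},{"tx":0,"ty":2,"tz":0,"turn":0},{"tx":0,"ty":0.5,"tz":0,"turn":0},{"tx":0,"ty":0,"tz":0,"turn":0},{"tx":0,"ty":0,"tz":0,"turn":0},{"tx":0,"ty":0,"tz":0,"turn":0},{"tx":0,"ty":0,"tz":0,"turn":0},{"tx":0,"ty":0,"tz":0,"turn":0}]'

```text
time: 53.82
eef_pos: [0.4765, -0.0261, 0.1121]
orientation: [-0.68, -0.0, -0.018, 0.733]
ft_force: [-0.1, -0.6, 1.5]
gripper_width: 0.0313
```

Emit:
servo_tool --rows '[{"tx":0,"ty":0,"tz":0,"turn":0},{"tx":0,"ty":0,"tz":0,"turn":0},{"tx":0,"ty":0,"tz":0,"turn":0},{"tx":0,"ty":0,"tz":0,"turn":0},{"tx":0,"ty":0,"tz":0,"turn":0},{"tx":0,"ty":-10,"tz":0,"turn":0},{"tx":0,"ty":-25,"tz":0,"turn":0},{"tx":0,"ty":-30,"tz":0,"turn":0},{"tx":0,"ty":-30,"tz":0,"turn":0},{"tx":0,"ty":-20,"tz":0,"turn":0}]' --gripper 45

```text
time: 54.65
eef_pos: [0.4685, -0.0334, 0.2248]
orientation: [-0.678, 0.005, -0.013, 0.735]
ft_force: [0.5, 0.5, 0.1]
gripper_width: 0.0452
```

```bash
python3 - <<'E'
from h import *
st();im=pic('wrist','w31.png');casepose(im,554,-112,-1.3,'F')
top=pic('top','top31.png');casepose(top,556,-116,-1.3)
a=im['frame'][80:330,:,::-1];
b=cv2.resize(top['frame'][100:260,180:440,::-1],None,fx=3,fy=3,interpolation=cv2.INTER_CUBIC)[:480]
o=np.zeros((600,800,3),np.uint8);o[:200,:512]=cv2.resize(a,(512,200));b=cv2.resize(b,(650,400));o[200:600,:650]=b
cv2.imwrite('pics/o31.png',o)
E
```

```text
t 54.65 p [468.5 -33.4 224.8] q [-0.27 -0.1  -0.06  1.62  0.08 -0.24] F [0.5 0.5 0.1] w 45.2
[[1.0, 0.012, 0.025], [-0.026, 0.08, 0.996], [0.01, -0.997, 0.08]]
case 554.3 -112.0 yaw -1.31 {'F': (26, -0.1)}
case 556.2 -116.6 yaw -1.19 {'F': (14, -0.1), 'B': (31, 0.1), 'L': (31, 0.6), 'R': (31, -0.4)}
```

View pics/o31.png

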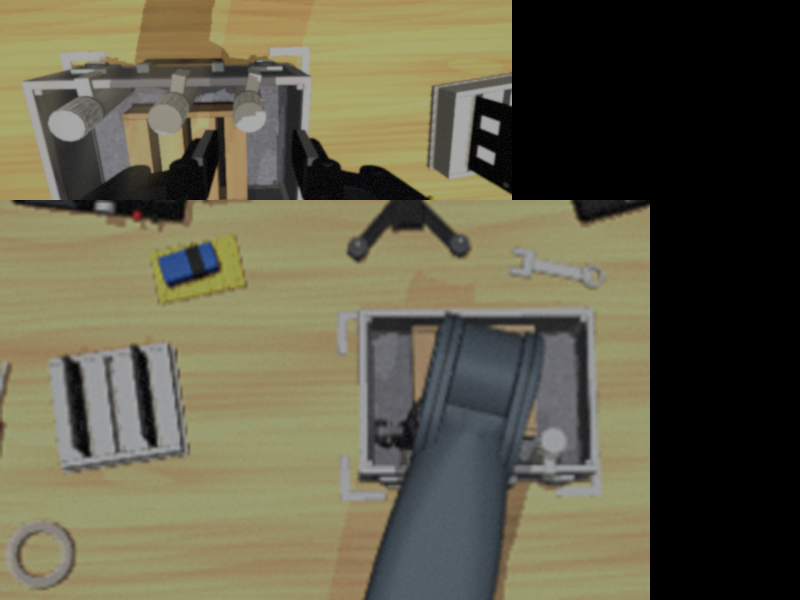

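The wrist half of o31 shows all three tubes hung along the front rim, tops at (70,125), (168,118) and (250,118), hooks over the rim. The top half shows the case inside its corners and the two plates still in the stand's outer slots, at (75,405) and (145,395). That is 15 pictures viewed. Now the plates: measure the stand.

```bash
cat >> h.py <<'E'
def stand(im,u,v,s,thr=130):
    f=im['frame'].astype(int);x0,y0=max(int(u-s),0),max(int(v-s),0);c=f[y0:int(v+s),x0:int(u+s)]
    m=((c.min(2)>thr)&(c.max(2)-c.min(2)<35)).astype(np.uint8)
    m=cv2.morphologyEx(m,cv2.MORPH_CLOSE,np.ones((7,7)));n,l,q,cc=cv2.connectedComponentsWithStats(m);i=1+q[1:,4].argmax()
    k=cv2.findContours((l==i).astype(np.uint8),cv2.RETR_EXTERNAL,cv2.CHAIN_APPROX_NONE)[0];k=max(k,key=len)[:,0]+[x0,y0]
    P=(onz(im,k,.042)[:,:2]*1e3).astype(np.float32);print('stand',q[i].tolist(),cv2.minAreaRect(P));return P
E
python3 - <<'E'
from h import *
t=load('top31')
for th in(110,125,140): stand(t,228,181,38,th)
for w in('w25','w13'):
  im=load(w);p=proj(im,[[.553,.352,.042]]);print(w,p)
im=load('top31')
# dark strips
f=im['frame'].max(2)
for v in (163,168,173,178,183,188,193,198):print(v,[(u) for u in range(196,262) if f[v,u]<70])
E
```

```text
stand [9, 14, 56, 52, 2064] ((558.69970703125, 352.6766357421875), (152.89227294921875, 169.885009765625), 7.042637825012207)
stand [9, 14, 56, 52, 1741] ((558.72314453125, 352.48291015625), (151.48008728027344, 168.8987274169922), 6.897622108459473)
stand [10, 14, 55, 50, 1448] ((560.88623046875, 352.49542236328125), (142.06175231933594, 167.08607482910156), 7.1056132316589355)
w25 [[438.13971518 285.15809964]]
w13 [[484.38903612 224.02595747]]
163 [205, 206, 207, 233, 234, 235, 236, 237, 238]
168 [206, 207, 208, 209, 210, 211, 234, 235, 236, 237, 238]
173 [207, 208, 209, 210, 211, 212, 235, 236, 237, 238, 239, 249]
178 [207, 208, 209, 210, 211, 212, 224, 235, 236, 237, 238, 239, 240]
183 [208, 209, 210, 211, 212, 213, 236, 237, 238, 239, 240]
188 [208, 209, 210, 211, 212, 213, 214, 236, 237, 238, 239, 240, 241]
193 [209, 210, 211, 212, 213, 214, 226, 237, 238, 239, 240, 241, 242]
198 [210, 211, 212, 213, 214, 215, 240, 241, 242]
```

Emit:
servo_tool --rows '[{"tx":5,"ty":0,"tz":15,"turn":-4},{"tx":13,"ty":2,"tz":34,"turn":-4},{"tx":13,"ty":2,"tz":34,"turn":0},{"tx":13,"ty":2,"tz":34,"turn":0},{"tx":13,"ty":2,"tz":34,"turn":0},{"tx":13,"ty":2,"tz":34,"turn":0},{"tx":13,"ty":2,"tz":34,"turn":0},{"tx":13,"ty":2,"tz":34,"turn":0},{"tx":13,"ty":2,"tz":34,"turn":0},{"tx":13,"ty":2,"tz":34,"turn":0}]' --gripper 45

```text
time: 55.58
eef_pos: [0.5626, 0.3043, 0.2352]
orientation: [-0.681, -0.046, 0.029, 0.731]
ft_force: [1.9, -0.7, 0.2]
gripper_width: 0.0453
```

Emit:
servo_tool --rows '[{"tx":6,"ty":2,"tz":10,"turn":0},{"tx":0,"ty":0,"tz":0,"turn":0},{"tx":0,"ty":0,"tz":0,"turn":0},{"tx":0,"ty":0,"tz":0,"turn":0},{"tx":0,"ty":0,"tz":0,"turn":0},{"tx":0,"ty":0,"tz":0,"turn":0},{"tx":0,"ty":0,"tz":0,"turn":0},{"tx":0,"ty":0,"tz":0,"turn":0},{"tx":0,"ty":0,"tz":0,"turn":0},{"tx":0,"ty":0,"tz":0,"turn":0}]'

```text
time: 56.42
eef_pos: [0.5658, 0.3172, 0.2305]
orientation: [-0.681, -0.045, 0.032, 0.73]
ft_force: [0.3, -0.2, 0.4]
gripper_width: 0.0451
```

```bash
python3 - <<'E'
from h import *
go(562.5,312.5,200,97);im=pic('wrist','w32.png')
R_=lambda x,y:np.array([562.5+x*np.cos(.122)-y*np.sin(.122),312.5+x*np.sin(.122)+y*np.cos(.122),108])/1e3
print(proj(im,[R_(-60,0),R_(60,0),R_(-60,88),R_(60,88)]).round(1))
f=im['frame'].max(2)
for v in range(100,330,15):
    m=(f[v]<60).astype(int);d=np.diff(np.r_[0,m,0]);print(v,[(int(a),int(b)) for a,b in zip(np.where(d==1)[0],np.where(d==-1)[0]) if b-a>4])
E
```

```text
t 56.42 p [565.8 317.2 230.5] q [0.38 0.33 0.42 1.62 0.06 0.27] F [ 0.3 -0.2  0.4] w 45.1
[[0.994, 0.014, -0.109], [0.108, 0.071, 0.992], [0.022, -0.997, 0.069]]
cur yaw 96.3 turn -0.7 | tx -3.9 ty 30.5 tz -4.3 now-yaw shifts [-4.5 30.1 -6.4]
[[301.4 119.4]
 [305.  254.8]
 [408.1 117.8]
 [399.2 250.9]]
100 [(0, 41), (44, 49), (595, 640)]
115 [(0, 42), (594, 640)]
130 [(0, 45), (301, 310), (384, 415), (593, 640)]
145 [(0, 46), (302, 310), (383, 413), (592, 634)]
160 [(0, 47), (302, 311), (383, 392), (396, 412)]
175 [(0, 49), (302, 311), (382, 411), (597, 640)]
190 [(0, 50), (303, 312), (381, 410), (560, 587), (632, 640)]
205 [(0, 52), (303, 312), (380, 389), (393, 409), (522, 609)]
220 [(0, 49), (304, 312), (380, 408), (523, 572)]
235 [(0, 32), (305, 312), (387, 406), (527, 566)]
250 [(0, 19), (255, 271), (306, 312), (366, 383), (398, 405), (530, 568)]
265 [(235, 272), (366, 403), (534, 571)]
280 [(221, 246), (253, 272), (366, 385), (391, 417), (548, 573)]
295 [(151, 164), (180, 188), (201, 274), (369, 438), (450, 487), (570, 576)]
310 [(65, 79), (129, 264), (374, 509)]
325 [(0, 31), (42, 48), (108, 260), (378, 531)]
```

```bash
cat >> h.py <<'E'
def plate(im,u0,v0,z,thr=60,half=9):
    "top edge of a black plate near column u0 at row v0: centre, yaw, length (world mm)"
    f=im['frame'].max(2)<thr;L=[]
    def mid(v,u):
        m=[x for x in range(int(u-half),int(u+half+1)) if f[v,x]]
        return (np.mean(m),len(m)) if 3<=len(m)<=2*half-3 else None
    for s in(1,-1):
        v,u=v0,u0;miss=0
        while 0<v<399 and miss<3:
            q=mid(v,u)
            if q is None: miss+=1
            else: u=q[0];L.append((u,v));miss=0
            v+=s
    L=np.array(sorted(L,key=lambda a:a[1]));k=np.polyfit(L[:,1],L[:,0],1)
    e=np.array([[np.polyval(k,v),v] for v in(L[0,1]-.5,L[-1,1]+.5)])+[.5-.5,0]
    P=onz(im,e,z/1e3)[:,:2]*1e3;d=P[1]-P[0]
    print('plate ends px',e.round(1).tolist(),'centre',P.mean(0).round(1),'len %.1f yaw %.2f'%(np.linalg.norm(d),np.degrees(np.arctan2(d[1],d[0]))));return P
E
python3 - <<'E'
from h import *
im=load('w32');plate(im,306.5,190,108);plate(im,306.5,190,108,50);plate(im,401,190,108,60,14)
P=[565.5,315,90];go(565.5,315,90,97)
E
```

```text
plate ends px [[304.9, 120.5], [308.4, 255.5]] centre [563.  315.5] len 119.9 yaw 7.11
plate ends px [[304.9, 120.5], [308.2, 254.5]] centre [562.5 315.4] len 118.9 yaw 7.06
plate ends px [[397.5, 189.5], [398.5, 190.5]] centre [553.6 395.3] len 1.4 yaw 53.79
t 56.47 p [565.9 317.2 230.6] q [0.38 0.33 0.42 1.62 0.06 0.27] F [-0.2 -0.6 -0.2] w 45.2
[[0.994, 0.014, -0.109], [0.108, 0.071, 0.992], [0.022, -0.997, 0.069]]
cur yaw 96.3 turn -0.7 | tx -0.7 ty 140.6 tz -2.1 now-yaw shifts [ -3.7 140.1 -11.8]h.py:124: RankWarning: Polyfit may be poorly conditioned
  L=np.array(sorted(L,key=lambda a:a[1]));k=np.polyfit(L[:,1],L[:,0],1)
```

Emit:
servo_tool --rows '[{"tx":-2,"ty":5,"tz":-3,"turn":-0.7},{"tx":-1,"ty":15,"tz":-2,"turn":0},{"tx":-1,"ty":20,"tz":-2,"turn":0},{"tx":0,"ty":20,"tz":-1,"turn":0},{"tx":0,"ty":16,"tz":0,"turn":0},{"tx":0,"ty":8,"tz":0,"turn":0},{"tx":0,"ty":2,"tz":0,"turn":0},{"tx":0,"ty":0,"tz":0,"turn":0},{"tx":0,"ty":0,"tz":0,"turn":0},{"tx":0,"ty":0,"tz":0,"turn":0}]'

```text
time: 57.3
eef_pos: [0.5646, 0.3136, 0.1424]
orientation: [-0.68, -0.052, 0.036, 0.73]
ft_force: [-0.9, 0.2, 0.5]
gripper_width: 0.0451
```

```bash
python3 - <<'E'
from h import *
go(562.8,315.5,76,97.1)
im=pic('wrist','w33.png');p=proj(im,[[.5628,.3155,.108]])[0];print(p);plate(im,p[0],int(p[1])-25,108,60,13)
E
```

```text
t 57.30 p [564.6 313.6 142.4] q [0.37 0.31 0.22 1.44 0.06 0.25] F [-0.9  0.2  0.5] w 45.1
[[0.992, 0.019, -0.126], [0.124, 0.072, 0.99], [0.028, -0.997, 0.069]]
cur yaw 97.2 turn 0.1 | tx -1.5 ty 66.4 tz 2.1 now-yaw shifts [-3.3 66.4 -2.5]
[317.44861516 231.23960649]
plate ends px [[315.2, 124.5], [316.6, 316.5]] centre [561.9 314.5] len 121.5 yaw 7.48
```

Emit:
servo_tool --rows '[{"tx":-1,"ty":10,"tz":-2,"turn":0},{"tx":-1,"ty":16,"tz":-1,"turn":0},{"tx":-1,"ty":16,"tz":0,"turn":0},{"tx":0,"ty":14,"tz":0,"turn":0},{"tx":0,"ty":8,"tz":0,"turn":0},{"tx":0,"ty":4,"tz":0,"turn":0},{"tx":0,"ty":0,"tz":0,"turn":0},{"tx":0,"ty":0,"tz":0,"turn":0},{"tx":0,"ty":0,"tz":0,"turn":0},{"tx":0,"ty":0,"tz":0,"turn":0}]'

```text
time: 58.18
eef_pos: [0.5691, 0.3169, 0.0788]
orientation: [-0.678, -0.058, 0.031, 0.732]
ft_force: [0.4, 0.1, 0.2]
gripper_width: 0.0449
```

```bash
python3 - <<'E'
from h import *
go(562.8,315.5,76,97.1)
E
```

```text
t 58.18 p [569.1 316.9  78.8] q [0.38 0.32 0.11 1.29 0.06 0.25] F [0.4 0.1 0.2] w 44.9
[[0.991, 0.034, -0.127], [0.124, 0.077, 0.989], [0.043, -0.996, 0.073]]
cur yaw 97.3 turn 0.2 | tx -6.4 ty 2.8 tz -0.6 now-yaw shifts [-6.6  2.4 -0.8]
```

Emit:
servo_tool --rows '[{"tx":-3,"ty":1,"tz":0,"turn":0},{"tx":-2,"ty":0,"tz":0,"turn":0},{"tx":0,"ty":0,"tz":0,"turn":0},{"tx":0,"ty":0,"tz":0,"turn":0},{"tx":0,"ty":0,"tz":0,"turn":0},{"tx":0,"ty":0,"tz":0,"turn":0},{"tx":0,"ty":0,"tz":0,"turn":0},{"tx":0,"ty":0,"tz":0,"turn":0},{"tx":0,"ty":0,"tz":0,"turn":0},{"tx":0,"ty":0,"tz":0,"turn":0}]'

```text
time: 59.02
eef_pos: [0.5657, 0.317, 0.081]
orientation: [-0.678, -0.06, 0.029, 0.732]
ft_force: [-0.9, -0.3, -0.8]
gripper_width: 0.0452
```

Emit:
servo_tool --rows '[{"tx":0,"ty":0,"tz":0,"turn":0},{"tx":0,"ty":0,"tz":0,"turn":0},{"tx":0,"ty":0,"tz":0,"turn":0},{"tx":0,"ty":0,"tz":0,"turn":0},{"tx":0,"ty":0,"tz":0,"turn":0},{"tx":0,"ty":0,"tz":0,"turn":0},{"tx":0,"ty":0,"tz":0,"turn":0},{"tx":0,"ty":0,"tz":0,"turn":0},{"tx":0,"ty":0,"tz":0,"turn":0},{"tx":0,"ty":0,"tz":0,"turn":0}]' --gripper 0 --force 50

```text
time: 59.85
eef_pos: [0.5661, 0.3143, 0.0808]
orientation: [-0.68, -0.059, 0.028, 0.731]
ft_force: [-0.5, -0.5, 0.2]
gripper_width: 0.0071
```

Emit:
servo_tool --rows '[{"tx":0,"ty":0,"tz":1.5,"turn":0},{"tx":0,"ty":0,"tz":1.5,"turn":0},{"tx":0,"ty":0,"tz":1.5,"turn":0},{"tx":0,"ty":0,"tz":1.5,"turn":0},{"tx":0,"ty":0,"tz":1,"turn":0},{"tx":0,"ty":0,"tz":1,"turn":0},{"tx":0,"ty":0,"tz":0,"turn":0},{"tx":0,"ty":0,"tz":0,"turn":0},{"tx":0,"ty":0,"tz":0,"turn":0},{"tx":0,"ty":0,"tz":0,"turn":0}]'

```text
time: 60.68
eef_pos: [0.5659, 0.316, 0.0809]
orientation: [-0.686, -0.058, 0.026, 0.725]
ft_force: [-0.6, -4.3, 1.1]
gripper_width: 0.0068
```

```bash
python3 - <<'E'
from h import *
go(562.8,315.5,76,97.1)
E
```

```text
t 60.68 p [565.9 316.   80.9] q [0.39 0.31 0.1  1.3  0.04 0.27] F [-0.6 -4.3  1.1] w 6.8
[[0.992, 0.041, -0.12], [0.118, 0.058, 0.991], [0.048, -0.997, 0.053]]
cur yaw 96.9 turn -0.2 | tx -3.1 ty 4.9 tz -0.1 now-yaw shifts [-3.3  4.7 -0.4]
```

Emit:
servo_tool --rows '[{"tx":0,"ty":0,"tz":1.5,"turn":0},{"tx":0,"ty":0,"tz":1.5,"turn":0},{"tx":0,"ty":0,"tz":1.5,"turn":0},{"tx":0,"ty":0,"tz":1.5,"turn":0},{"tx":0,"ty":0,"tz":1.5,"turn":0},{"tx":0,"ty":0,"tz":1.5,"turn":0},{"tx":0,"ty":0,"tz":1.5,"turn":0},{"tx":0,"ty":0,"tz":1.5,"turn":0},{"tx":0,"ty":0,"tz":1,"turn":0},{"tx":0,"ty":0,"tz":0,"turn":0}]'

```text
time: 61.52
eef_pos: [0.5658, 0.3179, 0.081]
orientation: [-0.695, -0.058, 0.025, 0.716]
ft_force: [1.3, -3.8, 0.9]
gripper_width: 0.0073
```

Emit:
servo_tool --rows '[{"tx":0,"ty":0,"tz":1.5,"turn":0},{"tx":0,"ty":0,"tz":1.5,"turn":0},{"tx":0,"ty":0,"tz":1.5,"turn":0},{"tx":0,"ty":0,"tz":1.5,"turn":0},{"tx":0,"ty":0,"tz":1.5,"turn":0},{"tx":0,"ty":0,"tz":1.5,"turn":0},{"tx":0,"ty":0,"tz":0,"turn":0},{"tx":0,"ty":0,"tz":0,"turn":0},{"tx":0,"ty":0,"tz":0,"turn":0},{"tx":0,"ty":0,"tz":0,"turn":0}]'

```text
time: 62.35
eef_pos: [0.5657, 0.319, 0.0809]
orientation: [-0.702, -0.058, 0.024, 0.709]
ft_force: [0.2, -4.8, 1.0]
gripper_width: 0.007
```

```bash
python3 - <<'E'
from h import *
go(562.8,315.5,76,97.1)
E
```

```text
t 62.35 p [565.7 319.   80.9] q [ 0.41  0.34  0.13  1.32 -0.01  0.3 ] F [ 0.2 -4.8  1. ] w 7.0
[[0.992, 0.046, -0.116], [0.115, 0.013, 0.993], [0.048, -0.999, 0.007]]
cur yaw 96.7 turn -0.4 | tx -3.3 ty 4.9 tz -3.1 now-yaw shifts [-3.5  4.8 -3.1]
```

Emit:
servo_tool --rows '[{"tx":0,"ty":0,"tz":-1,"turn":0},{"tx":0.5,"ty":-10,"tz":-1,"turn":0},{"tx":1,"ty":-15,"tz":0,"turn":0},{"tx":1,"ty":-20,"tz":0,"turn":0},{"tx":1,"ty":-25,"tz":0,"turn":0},{"tx":1,"ty":-25,"tz":0,"turn":0},{"tx":1,"ty":-25,"tz":0,"turn":0},{"tx":1,"ty":-20,"tz":0,"turn":0},{"tx":0,"ty":-10,"tz":0,"turn":0},{"tx":0,"ty":0,"tz":0,"turn":0}]'

```text
time: 63.18
eef_pos: [0.5593, 0.3281, 0.2355]
orientation: [-0.691, -0.055, 0.032, 0.72]
ft_force: [0.4, -0.3, -0.6]
gripper_width: 0.0072
```

```bash
python3 - <<'E'
from h import *
casepose(pic('top','top34.png'),556,-116,-1.3)
# rack slot +44 target in wrist frame
cx,cy,a=554.2,-112.0,np.radians(-1.35)
for ys in(44,0,-44):
    print(ys,cx+22*np.cos(a)-ys*np.sin(a),cy+22*np.sin(a)+ys*np.cos(a))
s,M=st();im=pic('wrist','w34.png');z=s['eef_pos'][2]*1e3+27.1
p=proj(im,[np.array(s['eef_pos'])+[-.003,0,.0271]])[0];print(p)
plate(im,p[0],int(p[1])-30,z,60,18)
t=[cx+22*np.cos(a)-44*np.sin(a),cy+22*np.sin(a)+44*np.cos(a)];go(t[0],t[1],230,88.65)
E
```

```text
case 556.2 -116.6 yaw -1.19 {'F': (31, -0.2), 'B': (31, 0.1), 'L': (31, 0.6), 'R': (31, -0.3)}
44 577.2305231174748 -68.5305278967474
0 576.193893464796 -112.51831482633942
-44 575.1572638121172 -156.50610175593144
t 63.23 p [559.2 328.1 234.7] q [0.41 0.33 0.43 1.62 0.03 0.29] F [-0.4  0.7 -0.9] w 6.9
[[0.992, 0.03, -0.123], [0.122, 0.043, 0.992], [0.035, -0.999, 0.039]]
[321.21898125 285.27983072]Traceback (most recent call last):
  File "<stdin>", line 9, in <module>
  File "h.py", line 124, in plate
    L=np.array(sorted(L,key=lambda a:a[1]));k=np.polyfit(L[:,1],L[:,0],1)
                                                         ~^^^^^
IndexError: too many indices for array: array is 1-dimensional, but 2 were indexed
```

Emit:
servo_tool --rows '[{"tx":1,"ty":0,"tz":-15,"turn":4},{"tx":2,"ty":-1.5,"tz":-36,"turn":4.2},{"tx":2,"ty":-1.5,"tz":-36,"turn":0},{"tx":2,"ty":-1.5,"tz":-36,"turn":0},{"tx":2,"ty":-1.5,"tz":-36,"turn":0},{"tx":2,"ty":-1.5,"tz":-36,"turn":0},{"tx":2,"ty":-1.5,"tz":-36,"turn":0},{"tx":2,"ty":-1.5,"tz":-36,"turn":0},{"tx":2,"ty":-1.5,"tz":-36,"turn":0},{"tx":2,"ty":-1.5,"tz":-36,"turn":0}]'

```text
time: 64.12
eef_pos: [0.5671, -0.0094, 0.2092]
orientation: [-0.686, 0.003, -0.003, 0.727]
ft_force: [0.5, -0.2, -1.3]
gripper_width: 0.007
```

Emit:
servo_tool --rows '[{"tx":2,"ty":-1.5,"tz":-34,"turn":0},{"tx":2,"ty":-1.5,"tz":-34,"turn":0},{"tx":2,"ty":-1.5,"tz":-34,"turn":0},{"tx":2,"ty":-1.5,"tz":-25,"turn":0},{"tx":2,"ty":-1,"tz":-12,"turn":0},{"tx":0,"ty":0,"tz":0,"turn":0},{"tx":0,"ty":0,"tz":0,"turn":0},{"tx":0,"ty":0,"tz":0,"turn":0},{"tx":0,"ty":0,"tz":0,"turn":0},{"tx":0,"ty":0,"tz":0,"turn":0}]'

```text
time: 64.95
eef_pos: [0.57, -0.1523, 0.1913]
orientation: [-0.68, 0.012, 0.002, 0.733]
ft_force: [0.3, 1.0, -0.4]
gripper_width: 0.0069
```

```bash
cat >> h.py <<'E'
def dark(im,rows,thr=60,lo=150,hi=500,mn=4,mx=40):
    f=im['frame'].max(2)
    for v in rows:
        m=(f[v,lo:hi]<thr).astype(int);d=np.diff(np.r_[0,m,0]);print(v,[(int(a)+lo,int(b)+lo) for a,b in zip(np.where(d==1)[0],np.where(d==-1)[0]) if mn<=b-a<=mx])
E
python3 - <<'E'
from h import *
go(578,-156.5,230,88.65);im=pic('wrist','w35.png');casepose(im,554.2,-112,-1.3,'F')
s=r.get_state();e=np.array(s['eef_pos'])
print(proj(im,[e+[-.063,0,.0271],e+[.057,0,.0271],e+[-.063,0,-.0729]]).round(1))
a=np.radians(-1.35)
for ys in(44,0,-44):
  print(ys,[proj(im,[[(554.2+xs*np.cos(a)-ys*np.sin(a))/1e3,(-112+xs*np.sin(a)+ys*np.cos(a))/1e3,.05]]).round(1).tolist() for xs in(-43,87)])
dark(im,range(170,300,10))
E
```

```text
t 64.95 p [ 570.  -152.3  191.3] q [-0.41  0.26  0.26  1.61  0.06 -0.4 ] F [ 0.3  1.  -0.4] w 6.9
[[1.0, -0.019, 0.014], [-0.013, 0.076, 0.997], [-0.021, -0.997, 0.076]]
cur yaw 89.2 turn 0.5 | tx 8.1 ty -38.7 tz -4.0 now-yaw shifts [  7.3 -39.1  -1.2]
case 554.9 -112.0 yaw -1.42 {'F': (31, -0.0)}
[[322.1 130.1]
 [325.1 402. ]
 [309.  127.5]]
44 [[[399.7, 131.3]], [[390.3, 264.2]]]
0 [[[351.5, 130.9]], [[346.9, 265.3]]]
-44 [[[302.1, 130.5]], [[302.5, 266.4]]]
170 [(296, 328), (346, 350), (475, 500)]
180 [(296, 328), (345, 349), (476, 500)]
190 [(297, 328), (345, 349), (472, 500)]
200 [(296, 328), (344, 349), (471, 500)]
210 [(297, 328), (344, 349), (470, 487), (488, 497)]
220 [(297, 327), (343, 348), (469, 500)]
230 [(297, 327), (343, 348), (468, 474), (475, 500)]
240 [(308, 328), (342, 348), (466, 500)]
250 [(307, 331), (342, 351), (466, 500)]
260 [(281, 294), (306, 332), (344, 356), (479, 500)]
270 [(278, 293), (305, 333), (345, 359), (493, 500)]
280 [(232, 238), (268, 302), (306, 332), (336, 371)]
290 []
```

```bash
python3 - <<'E'
from h import *
for w in('w35','w31','w24','w21','w8'):
  im=load(w)
  for s in('FR','FL','FLR'):
    try: print(w,s,end=' ');casepose(im,554.5,-112,-1.3,s,w=.015)
    except Exception as e: print('x',str(e)[:40])
E
```

```text
w35 FR case 554.9 -112.4 yaw -1.25 {'F': (31, 0.1), 'R': (31, 0.1)}
w35 FL case 559.1 -113.8 yaw -1.40 {'F': (30, -4.3), 'L': (31, -0.0)}
w35 FLR case 554.8 -113.0 yaw -1.32 {'F': (31, -0.0), 'L': (31, -0.7), 'R': (31, 0.8)}
w31 FR case 554.3 -111.4 yaw -1.38 {'F': (27, -0.1), 'R': (24, 0.0)}
w31 FL case 554.4 -113.2 yaw -1.45 {'F': (25, 0.0), 'L': (15, 0.1)}
w31 FLR case 554.3 -111.4 yaw -1.38 {'F': (27, -0.0), 'L': (15, -1.7), 'R': (24, 0.0)}
w24 FR case 554.1 -111.7 yaw -1.42 {'F': (31, 0.1), 'R': (19, -0.0)}
w24 FL case 554.2 -113.4 yaw -1.35 {'F': (30, -0.0), 'L': (16, -0.0)}
w24 FLR case 554.0 -112.6 yaw -1.43 {'F': (30, 0.2), 'L': (16, -0.9), 'R': (19, 0.9)}
w21 FR case 554.1 -111.6 yaw -1.38 {'F': (31, 0.0), 'R': (22, 0.0)}
w21 FL case 554.1 -113.3 yaw -1.38 {'F': (30, -0.0), 'L': (18, -0.0)}
w21 FLR case 554.0 -112.3 yaw -1.28 {'F': (30, 0.1), 'L': (17, -1.0), 'R': (22, 0.7)}
w8 FR case 553.1 -107.2 yaw -0.20 {'F': (31, -0.0), 'R': (11, -0.0)}
w8 FL case 553.0 -108.6 yaw -0.32 {'F': (31, 0.1), 'L': (27, 0.0)}
w8 FLR case 553.0 -108.5 yaw -0.36 {'F': (31, 0.1), 'L': (27, -0.1), 'R': (11, 0.9)}
```

Emit:
servo_tool --rows '[{"tx":3,"ty":0,"tz":-4,"turn":0.4},{"tx":3,"ty":4,"tz":-4,"turn":0},{"tx":1,"ty":6,"tz":-3,"turn":0},{"tx":0,"ty":6,"tz":-1,"turn":0},{"tx":0,"ty":5,"tz":0,"turn":0},{"tx":0,"ty":2,"tz":0,"turn":0},{"tx":0,"ty":0,"tz":0,"turn":0},{"tx":0,"ty":0,"tz":0,"turn":0},{"tx":0,"ty":0,"tz":0,"turn":0},{"tx":0,"ty":0,"tz":0,"turn":0}]'

```text
time: 65.83
eef_pos: [0.5773, -0.1603, 0.1649]
orientation: [-0.679, 0.013, 0.001, 0.734]
ft_force: [-0.4, -0.0, -0.9]
gripper_width: 0.007
```

```bash
python3 - <<'E'
from h import *
s,M=st();im=pic('wrist','w36.png');casepose(im,554.7,-112.6,-1.35,'FR',w=.015)
e=np.array(s['eef_pos'])
def pt(x,y,z): return e+M@(np.array([x,-z,y])/1e3)
print('pred front top/bottom, back top',proj(im,[pt(-63,0,27),pt(-63,0,-73),pt(57,0,27)]).round(1).tolist())
a=np.radians(-1.35)
for ys in(0,-44):print(ys,[proj(im,[[(554.7+xs*np.cos(a)-ys*np.sin(a))/1e3,(-112.6+xs*np.sin(a)+ys*np.cos(a))/1e3,.05]]).round(1).tolist() for xs in(-43,87)])
dark(im,range(90,260,8))
cv2.imwrite('pics/c36.png',cv2.resize(im['frame'][70:320,180:460,::-1],None,fx=2.4,fy=2.4,interpolation=cv2.INTER_CUBIC))
E
```

```text
t 65.83 p [ 577.3 -160.3  164.9] q [-0.42  0.29  0.23  1.57  0.06 -0.4 ] F [-0.4 -0.  -0.9] w 7.0
[[1.0, -0.019, 0.018], [-0.016, 0.077, 0.997], [-0.021, -0.997, 0.076]]
case 554.9 -112.3 yaw -1.42 {'F': (22, 0.4), 'R': (30, 0.0)}
pred front top/bottom, back top [[318.2, 131.7], [318.2, 125.1], [318.2, 400.7]]
0 [[[366.2, 122.5]], [[360.0, 270.4]]]
-44 [[[311.7, 122.1]], [[311.6, 271.8]]]
90 [(165, 171), (172, 182)]
98 [(166, 171)]
106 [(167, 173)]
114 [(167, 173)]
122 []
130 [(309, 324), (360, 365)]
138 [(308, 326), (360, 364)]
146 [(308, 328), (360, 364)]
154 [(307, 326), (359, 363)]
162 [(308, 328), (359, 363)]
170 [(308, 328), (359, 363)]
178 [(306, 328), (359, 363)]
186 [(306, 328), (358, 362)]
194 [(306, 328), (358, 362), (495, 500)]
202 [(306, 328), (358, 362), (493, 500)]
210 [(306, 328), (357, 361), (492, 500)]
218 [(306, 327), (357, 361), (491, 500)]
226 [(306, 327), (357, 361), (490, 500)]
234 [(306, 328), (356, 360), (489, 500)]
242 [(308, 330), (356, 360), (487, 500)]
250 [(307, 331), (356, 360), (486, 500)]
258 [(282, 294), (306, 332), (344, 358), (496, 500)]
```

View pics/c36.png

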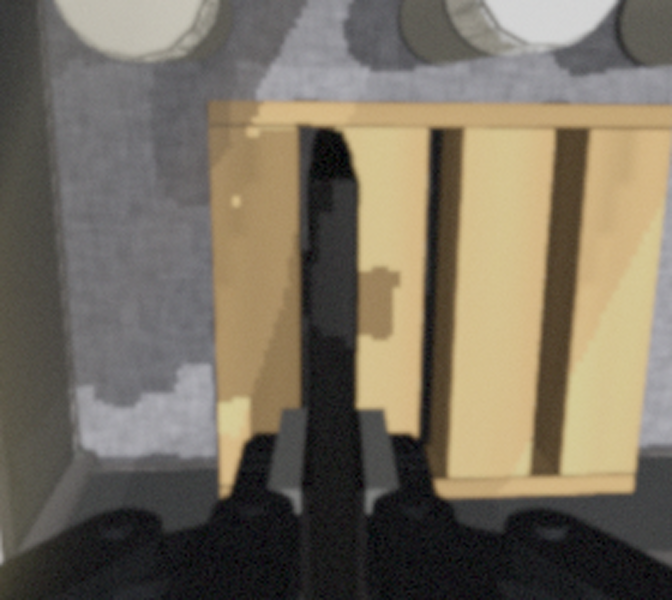

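c36 shows the held plate at columns 310–357, over slot -44 (left edge at column 300). Slot 0 is at 428–463 and slot +44 at 555–588. The lower front tip is at (330,130), about 2 mm to the right of the slot centre. That was the last picture (16), so I go on by numbers.

Emit:
servo_tool --rows '[{"tx":1,"ty":0,"tz":-2,"turn":0},{"tx":1,"ty":5,"tz":-0.5,"turn":0},{"tx":0,"ty":8,"tz":-0.6,"turn":0},{"tx":0,"ty":8,"tz":-0.6,"turn":0},{"tx":0,"ty":6,"tz":-0.5,"turn":0},{"tx":0,"ty":2,"tz":0,"turn":0},{"tx":0,"ty":0,"tz":0,"turn":0},{"tx":0,"ty":0,"tz":0,"turn":0},{"tx":0,"ty":0,"tz":0,"turn":0},{"tx":0,"ty":0,"tz":0,"turn":0}]'

```text
time: 66.72
eef_pos: [0.5785, -0.1624, 0.132]
orientation: [-0.679, 0.013, 0.001, 0.734]
ft_force: [0.1, 0.1, -1.3]
gripper_width: 0.0072
```

```bash
cat >> h.py <<'E'
def plstate(im,s,M,ys,c=(554.8,-112.4,-1.38)):
    e=np.array(s['eef_pos']);a=np.radians(c[2])
    W=lambda xs,y:np.array([c[0]+xs*np.cos(a)-y*np.sin(a),c[1]+xs*np.sin(a)+y*np.cos(a)])
    b=(e+M@np.array([0,.073,0]))*1e3;sl=W(22,ys);n=np.array([-np.sin(a),np.cos(a)])
    print('bottom z %.1f, bottom centre off slot (y) %.1f, TCP x off %.1f, tool-case yaw %.1f'%(b[2],(b[:2]-sl)@n,(e[:2]*1e3-sl)@[np.cos(a),np.sin(a)],np.degrees(np.arctan2(M[1,0],M[0,0]))-c[2]))
    print('slot edges px at front x=-40 z50:',proj(im,[np.r_[W(-38,ys-6),50]/1e3,np.r_[W(-38,ys+6),50]/1e3]).round(1).tolist())
E
python3 - <<'E'
from h import *
s,M=st();im=pic('wrist','w37.png');plstate(im,s,M,-44);dark(im,range(84,180,6))
E
```

```text
t 66.72 p [ 578.5 -162.4  132. ] q [-0.42  0.29  0.18  1.5   0.06 -0.4 ] F [ 0.1  0.1 -1.3] w 7.2
[[1.0, -0.02, 0.018], [-0.016, 0.077, 0.997], [-0.021, -0.997, 0.077]]
bottom z 59.3, bottom centre off slot (y) 0.1, TCP x off 2.9, tool-case yaw 0.5
slot edges px at front x=-40 z50: [[309.0, 127.5], [326.1, 127.6]]
84 [(160, 164), (166, 177), (178, 183)]
90 [(165, 172), (176, 182)]
96 [(158, 175), (176, 182)]
102 [(162, 177)]
108 [(162, 172)]
114 [(160, 178)]
120 [(162, 169), (170, 177)]
126 [(160, 167), (168, 172), (310, 324), (372, 376)]
132 [(157, 162), (167, 172), (310, 325), (372, 376)]
138 [(310, 326), (371, 375)]
144 [(155, 160), (164, 171), (309, 328), (371, 375)]
150 [(164, 168), (309, 322), (371, 375)]
156 [(154, 158), (161, 166), (309, 323)]
162 [(309, 327)]
168 [(309, 319), (320, 328), (370, 374)]
174 [(309, 328), (370, 374)]
```

Emit:
servo_tool --rows '[{"tx":0,"ty":4,"tz":-0.3,"turn":-0.2},{"tx":0,"ty":5,"tz":-0.4,"turn":0},{"tx":0,"ty":5,"tz":-0.4,"turn":0},{"tx":0,"ty":5,"tz":-0.4,"turn":0},{"tx":0,"ty":3,"tz":0,"turn":0},{"tx":0,"ty":0,"tz":0,"turn":0},{"tx":0,"ty":0,"tz":0,"turn":0},{"tx":0,"ty":0,"tz":0,"turn":0},{"tx":0,"ty":0,"tz":0,"turn":0},{"tx":0,"ty":0,"tz":0,"turn":0}]'

```text
time: 67.6
eef_pos: [0.5785, -0.1623, 0.1083]
orientation: [-0.68, 0.011, 0.002, 0.734]
ft_force: [1.1, 0.1, -1.6]
gripper_width: 0.0073
```

```bash
python3 - <<'E'
from h import *
s,M=st();im=pic('wrist','w38.png');plstate(im,s,M,-44);casepose(im,554.8,-112.4,-1.38,'FR',w=.015)
E
```

```text
t 67.60 p [ 578.5 -162.3  108.3] q [-0.42  0.3   0.14  1.46  0.06 -0.41] F [ 1.1  0.1 -1.6] w 7.3
[[1.0, -0.019, 0.014], [-0.012, 0.077, 0.997], [-0.02, -0.997, 0.076]]
bottom z 35.5, bottom centre off slot (y) 0.2, TCP x off 2.9, tool-case yaw 0.7
slot edges px at front x=-40 z50: [[311.0, 127.8], [330.2, 128.0]]
case 554.8 -112.2 yaw -1.59 {'F': (0, nan), 'R': (24, 0.0)}
  return _methods._mean(a, axis=axis, dtype=dtype,
  ret = ret.dtype.type(ret / rcount)
```

Emit:
servo_tool --rows '[{"tx":0,"ty":3,"tz":0,"turn":0},{"tx":0,"ty":4,"tz":0,"turn":0},{"tx":0,"ty":4,"tz":0,"turn":0},{"tx":0,"ty":3,"tz":0.3,"turn":0},{"tx":0,"ty":2,"tz":0.3,"turn":0},{"tx":0,"ty":0,"tz":0.3,"turn":0},{"tx":0,"ty":0,"tz":0,"turn":0},{"tx":0,"ty":0,"tz":0,"turn":0},{"tx":0,"ty":0,"tz":0,"turn":0},{"tx":0,"ty":0,"tz":0,"turn":0}]'

```text
time: 68.48
eef_pos: [0.5791, -0.1607, 0.0924]
orientation: [-0.68, 0.01, 0.001, 0.733]
ft_force: [-0.1, -0.4, -0.2]
gripper_width: 0.0075
```

```bash
python3 - <<'E'
from h import *
s,M=st();im=pic('wrist','w39.png');plstate(im,s,M,-44);casepose(pic('top'),556,-116,-1.3)
E
```

```text
t 68.48 p [ 579.1 -160.7   92.4] q [-0.41  0.3   0.11  1.42  0.06 -0.4 ] F [-0.1 -0.4 -0.2] w 7.5
[[1.0, -0.016, 0.014], [-0.012, 0.075, 0.997], [-0.017, -0.997, 0.075]]
bottom z 19.6, bottom centre off slot (y) 1.8, TCP x off 3.5, tool-case yaw 0.7
slot edges px at front x=-40 z50: [[309.8, 126.7], [330.6, 127.0]]
case 556.0 -116.0 yaw -1.38 {'F': (13, -0.1), 'B': (23, -0.0), 'L': (31, -0.0), 'R': (8, -2.3)}
```

Emit:
servo_tool --rows '[{"tx":0,"ty":1.5,"tz":0,"turn":0},{"tx":0,"ty":1,"tz":0,"turn":0},{"tx":0,"ty":0,"tz":0,"turn":0},{"tx":0,"ty":0,"tz":0,"turn":0},{"tx":0,"ty":0,"tz":0,"turn":0},{"tx":0,"ty":0,"tz":0,"turn":0},{"tx":0,"ty":0,"tz":0,"turn":0},{"tx":0,"ty":0,"tz":0,"turn":0},{"tx":0,"ty":0,"tz":0,"turn":0},{"tx":0,"ty":0,"tz":0,"turn":0}]'

```text
time: 69.42
eef_pos: [0.5793, -0.1607, 0.0922]
orientation: [-0.68, 0.01, 0.001, 0.733]
ft_force: [-0.6, -0.3, 0.6]
gripper_width: 0.0075
```

Emit:
servo_tool --rows '[{"tx":0,"ty":0,"tz":0,"turn":0},{"tx":0,"ty":0,"tz":0,"turn":0},{"tx":0,"ty":0,"tz":0,"turn":0},{"tx":0,"ty":0,"tz":0,"turn":0},{"tx":0,"ty":0,"tz":0,"turn":0},{"tx":0,"ty":-10,"tz":-0.8,"turn":0},{"tx":0,"ty":-25,"tz":2,"turn":0},{"tx":0,"ty":-30,"tz":2,"turn":0},{"tx":0,"ty":-30,"tz":2,"turn":0},{"tx":0,"ty":-20,"tz":2,"turn":0}]' --gripper 30

```text
time: 70.25
eef_pos: [0.5767, -0.1603, 0.2043]
orientation: [-0.678, 0.015, 0.006, 0.735]
ft_force: [1.2, -0.1, -0.0]
gripper_width: 0.0298
```

```bash
python3 - <<'E'
from h import *
s,M=st();im=pic('wrist','w40.png');casepose(im,554.8,-112.4,-1.38,'FR',w=.015)
p=proj(im,[[.5757,-.157,.116],[.5157,-.157,.116],[.6357,-.157,.116]]);print(p.round(1).tolist())
dark(im,range(110,300,10),60,200,400)
try: plate(im,p[0,0],int(p[0,1])-30,116,60,12)
except Exception as e: print(e)
casepose(pic('top','top40.png'),556,-116,-1.3)
E
```

```text
t 70.25 p [ 576.7 -160.3  204.3] q [-0.42  0.3   0.33  1.66  0.06 -0.4 ] F [ 1.2 -0.1 -0. ] w 29.8
[[0.999, -0.029, 0.015], [-0.012, 0.081, 0.997], [-0.03, -0.996, 0.081]]
case 554.8 -112.3 yaw -1.47 {'F': (31, 0.1), 'R': (30, -0.1)}
[[313.2, 211.7], [311.7, 131.2], [314.6, 283.2]]
110 []
120 []
130 [(304, 314), (351, 356)]
140 [(304, 312), (351, 355)]
150 [(304, 318), (351, 355)]
160 [(304, 318), (350, 355)]
170 [(304, 318), (350, 354)]
180 [(304, 318), (350, 354)]
190 [(304, 318), (349, 354)]
200 [(304, 319), (349, 353)]
210 [(304, 318), (349, 353)]
220 [(304, 318), (348, 353)]
230 [(304, 318), (348, 352)]
240 [(304, 318), (348, 354)]
250 [(280, 287), (306, 317), (349, 357)]
260 [(240, 247), (248, 266), (278, 287), (309, 318), (350, 360), (371, 383)]
270 [(231, 237), (241, 262), (275, 293), (294, 301), (302, 326), (327, 339), (340, 363), (375, 391)]
280 [(224, 230), (231, 269), (275, 298), (299, 306), (307, 320), (321, 334), (335, 363), (369, 400)]
290 [(200, 213)]
plate ends px [[309.7, 126.5], [311.6, 264.5]] centre [ 565.8 -158.8] len 106.9 yaw -0.36
case 555.9 -116.0 yaw -1.46 {'F': (13, -0.1), 'B': (22, 0.0), 'L': (31, -0.0), 'R': (0, nan)}
  return _methods._mean(a, axis=axis, dtype=dtype,
  ret = ret.dtype.type(ret / rcount)
```

Emit:
servo_tool --rows '[{"tx":1,"ty":0,"tz":15,"turn":-4},{"tx":3,"ty":2,"tz":35,"turn":-4},{"tx":3,"ty":2,"tz":35,"turn":0},{"tx":3,"ty":2,"tz":35,"turn":0},{"tx":3,"ty":2,"tz":35,"turn":0},{"tx":3,"ty":2,"tz":35,"turn":0},{"tx":3,"ty":2,"tz":35,"turn":0},{"tx":3,"ty":2,"tz":35,"turn":0},{"tx":3,"ty":2,"tz":35,"turn":0},{"tx":3,"ty":2,"tz":35,"turn":0}]' --gripper 45

```text
time: 71.18
eef_pos: [0.5687, 0.1735, 0.2099]
orientation: [-0.679, -0.035, 0.048, 0.732]
ft_force: [1.8, 0.4, -0.0]
gripper_width: 0.0451
```

Emit:
servo_tool --rows '[{"tx":3,"ty":2,"tz":35,"turn":0},{"tx":3,"ty":2,"tz":35,"turn":0},{"tx":3,"ty":2,"tz":35,"turn":0},{"tx":3,"ty":2,"tz":35,"turn":0},{"tx":3,"ty":2,"tz":30,"turn":0},{"tx":2,"ty":2,"tz":20,"turn":0},{"tx":0,"ty":0,"tz":10,"turn":0},{"tx":0,"ty":0,"tz":0,"turn":0},{"tx":0,"ty":0,"tz":0,"turn":0},{"tx":0,"ty":0,"tz":0,"turn":0}]'

```text
time: 72.02
eef_pos: [0.5547, 0.3898, 0.2044]
orientation: [-0.68, -0.034, 0.055, 0.73]
ft_force: [0.2, -0.4, -0.3]
gripper_width: 0.0449
```

```bash
python3 - <<'E'
from h import *
go(552,403,200,97.1);im=pic('wrist','w41.png')
p=proj(im,[[.552,.403,.108],[.492,.3955,.108],[.612,.4105,.108]]);print(p.round(1).tolist())
try: plate(im,p[0,0],int(p[0,1])-20,108,60,13)
except Exception as e: print(e)
dark(im,range(100,260,20),60,200,420)
sc=pic('scene','scene41.png');a=np.radians(-1.4);g=sc['frame'].max(2)
W=lambda x,y,z:[(554.8+x*np.cos(a)-y*np.sin(a))/1e3,(-112.3+x*np.sin(a)+y*np.cos(a))/1e3,z/1e3]
q=proj(sc,[W(-38,-44,116),W(82,-44,116),W(82,-44,50),W(-38,-44,50)]);print('scene pred plate corners',q.round(1).tolist())
m=q.mean(0)
for v in range(int(q[:,1].min())-8,int(q[:,1].max())+8,2): print(v,''.join('#' if g[v,u]<55 else '.' for u in range(int(q[:,0].min())-10,int(q[:,0].max())+14)))
E
```

```text
t 72.02 p [554.7 389.8 204.4] q [0.48 0.45 0.53 1.64 0.08 0.35] F [ 0.2 -0.4 -0.3] w 44.9
[[0.992, -0.035, -0.125], [0.127, 0.069, 0.989], [-0.026, -0.997, 0.073]]
cur yaw 97.2 turn 0.1 | tx -1.0 ty 4.4 tz 13.4 now-yaw shifts [-0.9  5.4 13.1]
[[326.1, 208.2], [326.7, 129.8], [325.5, 277.9]]
plate ends px [[322.4, 131.5], [323.4, 277.5]] centre [552.7 400.6] len 119.3 yaw 7.79
100 []
120 []
140 [(316, 332)]
160 [(315, 331)]
180 [(315, 331)]
200 [(315, 331)]
220 [(315, 330)]
240 [(315, 330)]
scene pred plate corners [[238.1, 183.6], [220.4, 207.8], [223.5, 227.7], [240.4, 202.7]]
175 ............................................
177 ............................................
179 ............................................
181 ..###.......................................
183 #####......................##...............
185 #####.....................#####.............
187 ######...................######.............
189 ######..................#######.............
191 ######................#########.............
193 #######..............###########............
195 #######............##
[... 254 characters left out ...]
..............
207 #..........#################................
209 ...........################.................
211 ...........######...######..................
213 ...........######...#####...................
215 ............#####...###.....................
217 ............................................
219 ............................................
221 ............................................
223 ............................................
225 ............................................
227 ............................................
229 ............................................
231 ............................................
233 ............................................
```

Scene-camera check: plate R's top edge runs from (237,183) to (221,208), matching the prediction for a fully seated plate (top at z = 116 mm). Now plate L.

Emit:
servo_tool --rows '[{"tx":1,"ty":0,"tz":2,"turn":0},{"tx":0,"ty":8,"tz":1,"turn":0},{"tx":0,"ty":14,"tz":0,"turn":0},{"tx":0,"ty":16,"tz":0,"turn":0},{"tx":0,"ty":14,"tz":0,"turn":0},{"tx":0,"ty":8,"tz":0,"turn":0},{"tx":0,"ty":2,"tz":0,"turn":0},{"tx":0,"ty":0,"tz":0,"turn":0},{"tx":0,"ty":0,"tz":0,"turn":0},{"tx":0,"ty":0,"tz":0,"turn":0}]'

```text
time: 72.95
eef_pos: [0.5575, 0.39, 0.1421]
orientation: [-0.68, -0.032, 0.049, 0.731]
ft_force: [-0.2, -0.4, 0.1]
gripper_width: 0.0452
```

```bash
python3 - <<'E'
from h import *
go(552.5,402.3,76,97.2)
im=pic('wrist','w42.png');p=proj(im,[[.5525,.4023,.108]])[0];print(p);plate(im,p[0],int(p[1])-25,108,60,14);dark(im,[150,200])
E
```

```text
t 72.95 p [557.5 390.  142.1] q [0.48 0.44 0.39 1.51 0.08 0.36] F [-0.2 -0.4  0.1] w 45.2
[[0.993, -0.029, -0.113], [0.115, 0.071, 0.991], [-0.021, -0.997, 0.074]]
cur yaw 96.5 turn -0.7 | tx -3.5 ty 66.1 tz 12.9 now-yaw shifts [-2.2 66.9  7.9]
[335.17468351 230.21757616]
plate ends px [[330.1, 128.5], [333.3, 317.5]] centre [552.8 400.3] len 118.4 yaw 8.05
150 [(320, 344)]
200 [(320, 343)]
```

Emit:
servo_tool --rows '[{"tx":-1,"ty":4,"tz":3,"turn":-0.6},{"tx":-1,"ty":12,"tz":3,"turn":0},{"tx":-1,"ty":16,"tz":2,"turn":0},{"tx":-1,"ty":16,"tz":0,"turn":0},{"tx":0,"ty":11,"tz":0,"turn":0},{"tx":0,"ty":5,"tz":0,"turn":0},{"tx":0,"ty":2,"tz":0,"turn":0},{"tx":0,"ty":0,"tz":0,"turn":0},{"tx":0,"ty":0,"tz":0,"turn":0},{"tx":0,"ty":0,"tz":0,"turn":0}]'

```text
time: 73.83
eef_pos: [0.5524, 0.4063, 0.0764]
orientation: [-0.678, -0.039, 0.051, 0.732]
ft_force: [-0.9, 0.0, 1.3]
gripper_width: 0.0453
```

```bash
python3 - <<'E'
from h import *
go(552.5,402.3,78,97.2)
E
```

```text
t 73.83 p [552.4 406.3  76.4] q [0.5  0.46 0.28 1.37 0.08 0.37] F [-0.9  0.   1.3] w 45.3
[[0.992, -0.022, -0.127], [0.128, 0.075, 0.989], [-0.012, -0.997, 0.078]]
cur yaw 97.3 turn 0.1 | tx -0.4 ty -1.6 tz -3.9 now-yaw shifts [-0.5 -1.9 -3.8]
```

Emit:
servo_tool --rows '[{"tx":0,"ty":-1,"tz":-2,"turn":0},{"tx":0,"ty":0,"tz":-1,"turn":0},{"tx":0,"ty":0,"tz":0,"turn":0},{"tx":0,"ty":0,"tz":0,"turn":0},{"tx":0,"ty":0,"tz":0,"turn":0},{"tx":0,"ty":0,"tz":0,"turn":0},{"tx":0,"ty":0,"tz":0,"turn":0},{"tx":0,"ty":0,"tz":0,"turn":0},{"tx":0,"ty":0,"tz":0,"turn":0},{"tx":0,"ty":0,"tz":0,"turn":0}]' --gripper 0 --force 50

```text
time: 74.67
eef_pos: [0.5548, 0.4012, 0.0797]
orientation: [-0.679, -0.04, 0.049, 0.732]
ft_force: [0.6, -0.7, 0.5]
gripper_width: 0.0074
```

Emit:
servo_tool --rows '[{"tx":0,"ty":0,"tz":1.5,"turn":0},{"tx":0,"ty":0,"tz":1.5,"turn":0},{"tx":0,"ty":0,"tz":1.5,"turn":0},{"tx":0,"ty":0,"tz":1.5,"turn":0},{"tx":0,"ty":0,"tz":1.5,"turn":0},{"tx":0,"ty":0,"tz":1.5,"turn":0},{"tx":0,"ty":0,"tz":1.5,"turn":0},{"tx":0,"ty":0,"tz":1.5,"turn":0},{"tx":0,"ty":0,"tz":1.5,"turn":0},{"tx":0,"ty":0,"tz":1.5,"turn":0}]'

```text
time: 75.5
eef_pos: [0.5544, 0.4041, 0.08]
orientation: [-0.689, -0.038, 0.047, 0.722]
ft_force: [0.2, -5.4, 1.3]
gripper_width: 0.0072
```

Emit:
servo_tool --rows '[{"tx":0,"ty":0,"tz":1.5,"turn":0},{"tx":0,"ty":0,"tz":1.5,"turn":0},{"tx":0,"ty":0,"tz":1.5,"turn":0},{"tx":0,"ty":0,"tz":1.5,"turn":0},{"tx":0,"ty":0,"tz":1.5,"turn":0},{"tx":0,"ty":0,"tz":1.5,"turn":0},{"tx":0,"ty":0,"tz":1.5,"turn":0},{"tx":0,"ty":0,"tz":1.5,"turn":0},{"tx":0,"ty":0,"tz":1.5,"turn":0},{"tx":0,"ty":0,"tz":0,"turn":0}]'

```text
time: 76.33
eef_pos: [0.5544, 0.4058, 0.08]
orientation: [-0.7, -0.038, 0.046, 0.712]
ft_force: [-0.2, -2.5, -0.1]
gripper_width: 0.0072
```

```bash
python3 - <<'E'
from h import *
go(552.5,402.3,78,97.2)
E
```

```text
t 76.33 p [554.4 405.8  80. ] q [0.52 0.49 0.33 1.41 0.02 0.41] F [-0.2 -2.5 -0.1] w 7.2
[[0.993, -0.013, -0.118], [0.118, 0.017, 0.993], [-0.011, -1.0, 0.018]]
cur yaw 96.8 turn -0.4 | tx -2.3 ty 2.0 tz -3.2 now-yaw shifts [-2.2  2.  -3.2]
```

Emit:
servo_tool --rows '[{"tx":0,"ty":-3,"tz":-1,"turn":0},{"tx":0,"ty":-10,"tz":-1,"turn":0},{"tx":0,"ty":-16,"tz":0,"turn":0},{"tx":0,"ty":-20,"tz":0,"turn":0},{"tx":0,"ty":-25,"tz":0,"turn":0},{"tx":0,"ty":-25,"tz":0,"turn":0},{"tx":0,"ty":-25,"tz":0,"turn":0},{"tx":0,"ty":-22,"tz":0,"turn":0},{"tx":0,"ty":-10,"tz":0,"turn":4},{"tx":0,"ty":0,"tz":0,"turn":4.2}]'

```text
time: 77.17
eef_pos: [0.5531, 0.4118, 0.247]
orientation: [-0.691, 0.014, -0.001, 0.723]
ft_force: [0.5, 0.6, -0.2]
gripper_width: 0.007
```

Emit:
servo_tool --rows '[{"tx":1,"ty":0,"tz":-10,"turn":0},{"tx":2,"ty":-1,"tz":-20,"turn":0},{"tx":2,"ty":-1,"tz":-30,"turn":0},{"tx":2,"ty":-1.5,"tz":-32,"turn":0},{"tx":2,"ty":-1.5,"tz":-32,"turn":0},{"tx":2,"ty":-1.5,"tz":-32,"turn":0},{"tx":2,"ty":-1.5,"tz":-32,"turn":0},{"tx":2,"ty":-1.5,"tz":-32,"turn":0},{"tx":2,"ty":-1.5,"tz":-32,"turn":0},{"tx":2,"ty":-1.5,"tz":-32,"turn":0}]'

```text
time: 78.0
eef_pos: [0.5682, 0.1292, 0.2477]
orientation: [-0.681, -0.003, 0.008, 0.732]
ft_force: [0.3, 0.7, -1.6]
gripper_width: 0.0072
```

Emit:
servo_tool --rows '[{"tx":2,"ty":-1.5,"tz":-32,"turn":0},{"tx":2,"ty":-1.5,"tz":-32,"turn":0},{"tx":2,"ty":-1.5,"tz":-32,"turn":0},{"tx":2,"ty":-1.5,"tz":-30,"turn":0},{"tx":2,"ty":-1,"tz":-22,"turn":0},{"tx":0,"ty":0,"tz":-12,"turn":0},{"tx":0,"ty":0,"tz":-5,"turn":0},{"tx":0,"ty":0,"tz":0,"turn":0},{"tx":0,"ty":0,"tz":0,"turn":0},{"tx":0,"ty":0,"tz":0,"turn":0}]'

```text
time: 78.83
eef_pos: [0.5792, -0.0488, 0.2431]
orientation: [-0.677, -0.009, 0.008, 0.736]
ft_force: [0.3, 0.7, -0.1]
gripper_width: 0.0071
```

```bash
python3 - <<'E'
from h import *
s,M=st();im=pic('wrist','w43.png');c=casepose(im,554.8,-112.3,-1.4,'FR',w=.015);plstate(im,s,M,44)
go(579.5,-68.8,165,88.6);dark(im,range(100,260,10))
casepose(pic('top','top43.png'),556,-116,-1.3)
E
```

```text
t 78.83 p [579.2 -48.8 243.1] q [-0.24  0.21  0.3   1.68  0.08 -0.27] F [ 0.3  0.7 -0.1] w 7.1
[[1.0, 0.0, -0.025], [0.025, 0.083, 0.996], [0.002, -0.997, 0.083]]
case 554.7 -111.6 yaw -1.26 {'F': (31, 0.0), 'R': (31, -0.0)}
bottom z 170.3, bottom centre off slot (y) 26.2, TCP x off 0.8, tool-case yaw 2.8
slot edges px at front x=-40 z50: [[280.2, 123.0], [291.9, 123.6]]
t 78.88 p [579.2 -48.5 243.1] q [-0.24  0.21  0.3   1.68  0.08 -0.27] F [ 0.6 -0.8 -2. ] w 7.5
[[1.0, 0.0, -0.025], [0.025, 0.083, 0.996], [0.002, -0.997, 0.083]]
cur yaw 91.4 turn 2.8 | tx 0.8 ty 78.1 tz -20.3 now-yaw shifts [ -0.4  76.2 -26.7]
100 [(373, 393)]
110 [(373, 392)]
120 [(174, 192), (242, 248), (282, 291), (372, 391)]
130 [(174, 184), (243, 248), (282, 291), (371, 389)]
140 [(175, 185), (281, 291), (310, 328), (370, 389)]
150 [(176, 180), (281, 291), (309, 329), (369, 388)]
160 [(281, 291), (309, 329), (369, 387)]
170 [(281, 290), (309, 329), (367, 386)]
180 [(281, 290), (309, 328), (366, 384)]
190 [(280, 290), (310, 328), (365, 384)]
200 [(244, 248), (280, 290), (310, 328), (365, 383)]
210 [(244, 248), (280, 289), (310, 328), (364, 382)]
220 [(244, 248), (280, 289), (310, 328), (363, 380)]
230 [(310, 328), (363, 380)]
240 [(309, 332), (333, 341), (352, 356), (369, 378)]
250 [(306, 331), (341, 357), (358, 363)]
case 556.2 -116.6 yaw -1.19 {'F': (12, -0.2), 'B': (14, 0.2), 'L': (31, 0.6), 'R': (31, -0.4)}
```

Emit:
servo_tool --rows '[{"tx":0,"ty":0,"tz":-6,"turn":1.4},{"tx":0,"ty":5,"tz":-10,"turn":1.4},{"tx":0,"ty":12,"tz":-8,"turn":0},{"tx":0,"ty":18,"tz":-4,"turn":0},{"tx":0,"ty":18,"tz":-2,"turn":0},{"tx":0,"ty":14,"tz":-2,"turn":0},{"tx":0,"ty":6,"tz":-1,"turn":0},{"tx":0,"ty":0,"tz":0,"turn":0},{"tx":0,"ty":0,"tz":0,"turn":0},{"tx":0,"ty":0,"tz":0,"turn":0}]'

```text
time: 79.77
eef_pos: [0.5782, -0.0771, 0.1593]
orientation: [-0.677, 0.01, -0.008, 0.736]
ft_force: [-0.1, -0.4, -1.1]
gripper_width: 0.0072
```

```bash
python3 - <<'E'
from h import *
s,M=st();im=pic('wrist','w44.png');c=casepose(im,554.8,-112.3,-1.4,'FR',w=.015);plstate(im,s,M,44)
dark(im,range(90,240,8))
E
```

```text
t 79.77 p [578.2 -77.1 159.3] q [-0.29  0.22  0.14  1.52  0.08 -0.27] F [-0.1 -0.4 -1.1] w 7.2
[[1.0, -0.002, 0.026], [-0.025, 0.082, 0.996], [-0.004, -0.997, 0.082]]
case 554.9 -111.4 yaw -1.35 {'F': (30, 0.1), 'R': (15, -0.0)}
bottom z 86.6, bottom centre off slot (y) -2.2, TCP x off 0.6, tool-case yaw -0.1
slot edges px at front x=-40 z50: [[309.4, 127.8], [324.7, 127.8]]
90 [(425, 429), (432, 438), (445, 452), (459, 466)]
98 [(423, 430), (441, 445), (453, 464)]
106 [(436, 442), (447, 453)]
114 [(457, 461)]
122 [(426, 436), (445, 455), (456, 462)]
130 [(167, 183), (313, 321), (424, 428)]
138 [(168, 183), (310, 326), (426, 431), (436, 441), (444, 448), (450, 456)]
146 [(169, 179), (309, 316), (430, 435), (446, 450), (455, 459)]
154 [(170, 178), (309, 318), (419, 423), (426, 433), (436, 440), (441, 447), (448, 454)]
162 [(171, 175), (309, 314), (419, 429), (430, 437), (440, 446)]
170 [(261, 269), (309, 315), (438, 442), (452, 456)]
178 [(261, 269), (309, 319), (320, 324), (424, 429), (434, 442), (450, 454)]
186 [(260, 270), (309, 320), (417, 426), (443, 447), (449, 453)]
194 [(261, 270), (310, 324), (417, 422), (423, 427), (431, 435), (436, 440), (441, 445)]
202 [(261, 270), (310, 322), (419, 430), (431, 437), (443, 447)]
210 [(262, 271), (309, 327), (423, 427), (429, 437)]
218 [(262, 271), (309, 327), (414, 418), (420, 425)]
226 [(263, 271), (310, 327), (413, 418), (419, 429), (430, 437), (438, 450)]
234 [(264, 271), (310, 327), (412, 416), (417, 421), (424, 430), (436, 443)]
```

Emit:
servo_tool --rows '[{"tx":0,"ty":3,"tz":1,"turn":0},{"tx":0,"ty":6,"tz":0,"turn":0},{"tx":0,"ty":8,"tz":0,"turn":0},{"tx":0,"ty":6,"tz":0,"turn":0},{"tx":0,"ty":3,"tz":0,"turn":0},{"tx":0,"ty":1,"tz":0,"turn":0},{"tx":0,"ty":0,"tz":0,"turn":0},{"tx":0,"ty":0,"tz":0,"turn":0},{"tx":0,"ty":0,"tz":0,"turn":0},{"tx":0,"ty":0,"tz":0,"turn":0}]'

```text
time: 80.65
eef_pos: [0.5807, -0.0736, 0.1334]
orientation: [-0.678, 0.007, -0.01, 0.735]
ft_force: [0.4, -0.4, -1.2]
gripper_width: 0.0072
```

```bash
python3 - <<'E'
from h import *
s,M=st();im=pic('wrist','w45.png');plstate(im,s,M,44)
dark(im,range(114,150,4),60,280,350)
E
```

```text
t 80.65 p [580.7 -73.6 133.4] q [-0.28  0.22  0.09  1.46  0.08 -0.26] F [ 0.4 -0.4 -1.2] w 7.2
[[1.0, 0.005, 0.024], [-0.024, 0.081, 0.996], [0.003, -0.997, 0.081]]
bottom z 60.7, bottom centre off slot (y) 1.3, TCP x off 2.9, tool-case yaw -0.0
slot edges px at front x=-40 z50: [[306.5, 124.6], [323.8, 124.5]]
114 []
118 []
122 []
126 [(316, 320)]
130 [(307, 311), (313, 320)]
134 [(308, 324)]
138 [(308, 326)]
142 [(308, 321)]
146 [(308, 316)]
```

Emit:
servo_tool --rows '[{"tx":0,"ty":0,"tz":-1,"turn":0},{"tx":0,"ty":4,"tz":-0.5,"turn":0},{"tx":0,"ty":6,"tz":-0.5,"turn":0},{"tx":0,"ty":6,"tz":-0.5,"turn":0},{"tx":0,"ty":5,"tz":-0.5,"turn":0},{"tx":0,"ty":2,"tz":0,"turn":0},{"tx":0,"ty":0,"tz":0,"turn":0},{"tx":0,"ty":0,"tz":0,"turn":0},{"tx":0,"ty":0,"tz":0,"turn":0},{"tx":0,"ty":0,"tz":0,"turn":0}]'

```text
time: 81.53
eef_pos: [0.5811, -0.0766, 0.1184]
orientation: [-0.679, 0.005, -0.013, 0.734]
ft_force: [-1.0, -0.5, 2.3]
gripper_width: 0.0073
```

```bash
python3 - <<'E'
from h import *
s,M=st();im=pic('wrist','w46.png');plstate(im,s,M,44)
E
```

```text
t 81.53 p [581.1 -76.6 118.4] q [-0.29  0.21  0.06  1.42  0.08 -0.26] F [-1.  -0.5  2.3] w 7.3
[[1.0, 0.012, 0.025], [-0.025, 0.076, 0.997], [0.01, -0.997, 0.077]]
bottom z 45.7, bottom centre off slot (y) -1.9, TCP x off 3.4, tool-case yaw -0.1
slot edges px at front x=-40 z50: [[312.4, 123.6], [330.9, 123.5]]
```

Emit:
servo_tool --rows '[{"tx":-0.5,"ty":-2,"tz":0.5,"turn":0},{"tx":-0.5,"ty":-1,"tz":0.8,"turn":0},{"tx":0,"ty":0,"tz":0.5,"turn":0},{"tx":0,"ty":0,"tz":0,"turn":0},{"tx":0,"ty":0,"tz":0,"turn":0},{"tx":0,"ty":0,"tz":0,"turn":0},{"tx":0,"ty":0,"tz":0,"turn":0},{"tx":0,"ty":0,"tz":0,"turn":0},{"tx":0,"ty":0,"tz":0,"turn":0},{"tx":0,"ty":0,"tz":0,"turn":0}]'

```text
time: 82.42
eef_pos: [0.5787, -0.0742, 0.1177]
orientation: [-0.679, 0.007, -0.011, 0.734]
ft_force: [0.1, -0.6, -0.9]
gripper_width: 0.0072
```

```bash
python3 - <<'E'
from h import *
s,M=st();im=pic('wrist','w47.png');plstate(im,s,M,44);dark(im,range(106,170,5),60,280,350)
e=np.array(s['eef_pos']);print(proj(im,[e+M@np.array([-.062,-.028,0]),e+M@np.array([-.062,.072,0])]).round(1).tolist())
casepose(pic('top'),556,-116,-1.3)
E
```

```text
t 82.42 p [578.7 -74.2 117.7] q [-0.28  0.21  0.05  1.43  0.08 -0.26] F [ 0.1 -0.6 -0.9] w 7.2
[[1.0, 0.006, 0.025], [-0.025, 0.078, 0.997], [0.004, -0.997, 0.078]]
bottom z 45.0, bottom centre off slot (y) 0.4, TCP x off 0.9, tool-case yaw -0.1
slot edges px at front x=-40 z50: [[308.9, 128.2], [327.3, 128.1]]
106 []
111 []
116 []
121 []
126 [(318, 323)]
131 [(310, 316), (318, 322)]
136 [(310, 326)]
141 [(309, 318)]
146 [(309, 313)]
151 [(309, 319)]
156 [(309, 313)]
161 [(309, 318)]
166 [(309, 317)]
[[318.2, 134.8], [318.3, 126.7]]
case 556.3 -116.6 yaw -1.21 {'F': (13, -0.1), 'B': (17, -0.0), 'L': (31, 0.5), 'R': (31, -0.4)}
```

Emit:
servo_tool --rows '[{"tx":0,"ty":2,"tz":0,"turn":0},{"tx":0,"ty":3,"tz":-0.3,"turn":0},{"tx":0,"ty":4,"tz":-0.3,"turn":0},{"tx":0,"ty":4,"tz":0,"turn":0},{"tx":0,"ty":2,"tz":0,"turn":0},{"tx":0,"ty":0,"tz":0,"turn":0},{"tx":0,"ty":0,"tz":0,"turn":0},{"tx":0,"ty":0,"tz":0,"turn":0},{"tx":0,"ty":0,"tz":0,"turn":0},{"tx":0,"ty":0,"tz":0,"turn":0}]'

```text
time: 83.35
eef_pos: [0.5784, -0.0735, 0.1005]
orientation: [-0.679, 0.007, -0.01, 0.734]
ft_force: [-0.3, -0.6, -1.5]
gripper_width: 0.0071
```

```bash
python3 - <<'E'
from h import *
s,M=st();im=pic('wrist','w48.png');plstate(im,s,M,44)
E
```

```text
t 83.35 p [578.4 -73.5 100.5] q [-0.28  0.22  0.03  1.39  0.08 -0.26] F [-0.3 -0.6 -1.5] w 7.1
[[1.0, 0.005, 0.025], [-0.025, 0.078, 0.997], [0.003, -0.997, 0.078]]
bottom z 27.8, bottom centre off slot (y) 1.1, TCP x off 0.6, tool-case yaw -0.1
slot edges px at front x=-40 z50: [[309.1, 129.9], [329.2, 129.8]]
```

Emit:
servo_tool --rows '[{"tx":0,"ty":2,"tz":0,"turn":0},{"tx":0,"ty":3,"tz":0,"turn":0},{"tx":0,"ty":3,"tz":0,"turn":0},{"tx":0,"ty":1,"tz":0,"turn":0},{"tx":0,"ty":0,"tz":0,"turn":0},{"tx":0,"ty":0,"tz":0,"turn":0},{"tx":0,"ty":0,"tz":0,"turn":0},{"tx":0,"ty":0,"tz":0,"turn":0},{"tx":0,"ty":0,"tz":0,"turn":0},{"tx":0,"ty":0,"tz":0,"turn":0}]'

```text
time: 84.23
eef_pos: [0.5788, -0.0732, 0.0911]
orientation: [-0.679, 0.007, -0.011, 0.734]
ft_force: [0.2, -0.4, -1.2]
gripper_width: 0.007
```

Emit:
servo_tool --rows '[{"tx":0,"ty":0,"tz":0,"turn":0},{"tx":0,"ty":0,"tz":0,"turn":0},{"tx":0,"ty":0,"tz":0,"turn":0},{"tx":0,"ty":0,"tz":0,"turn":0},{"tx":0,"ty":0,"tz":0,"turn":0},{"tx":0,"ty":-10,"tz":0,"turn":0},{"tx":0,"ty":-25,"tz":2,"turn":0},{"tx":0,"ty":-30,"tz":2,"turn":0},{"tx":0,"ty":-30,"tz":2,"turn":0},{"tx":0,"ty":-25,"tz":2,"turn":0}]' --gripper 30

```text
time: 85.07
eef_pos: [0.5737, -0.0731, 0.2105]
orientation: [-0.677, 0.012, -0.006, 0.735]
ft_force: [0.3, -0.1, 1.1]
gripper_width: 0.03
```

Emit:
servo_tool --rows '[{"tx":0,"ty":-15,"tz":10,"turn":0},{"tx":-5,"ty":0,"tz":30,"turn":0},{"tx":-10,"ty":0,"tz":35,"turn":0},{"tx":-10,"ty":0,"tz":35,"turn":0},{"tx":-10,"ty":0,"tz":35,"turn":0},{"tx":-10,"ty":0,"tz":35,"turn":0},{"tx":-10,"ty":0,"tz":35,"turn":0},{"tx":-10,"ty":0,"tz":35,"turn":0},{"tx":-5,"ty":0,"tz":15,"turn":0},{"tx":0,"ty":0,"tz":0,"turn":0}]'

```text
time: 85.9
eef_pos: [0.5149, 0.1991, 0.2683]
orientation: [-0.678, 0.003, -0.019, 0.735]
ft_force: [0.1, -1.0, 0.4]
gripper_width: 0.0302
```

```bash
python3 - <<'E'
from h import *
st();top=pic('top','top50.png');casepose(top,556,-116,-1.3);markpose(top)
sc=pic('scene','scene50.png');a=np.radians(-1.4);g=sc['frame'].max(2)
W=lambda x,y,z:[(554.8+x*np.cos(a)-y*np.sin(a))/1e3,(-112.3+x*np.sin(a)+y*np.cos(a))/1e3,z/1e3]
for ys in(44,-44):
  q=proj(sc,[W(-38,ys,116),W(82,ys,116),W(82,ys,50),W(-38,ys,50)]);print('pred',q.round(1).tolist())
  for v in range(int(q[:,1].min())-6,int(q[:,1].max())+4,2): print(v,int(q[:,0].min())-8,''.join('#' if g[v,u]<55 else '.' for u in range(int(q[:,0].min())-8,int(q[:,0].max())+14)))
# tubes tops / feet in scene & top
for ys in(-88,6,86): print('tube pred scene top/foot',proj(sc,[W(-78,ys,144),W(-78,ys,84)]).round().tolist(),'top cam',proj(top,[np.array(W(-78,ys,144))+[.001,-.004,0]]).round().tolist())
f=top['frame'].astype(int);c=f[185:222,300:400];m=((c.min(2)>140)&(c.max(2)-c.min(2)<30))
for i in range(0,37,1): print(185+i,''.join('#' if x else '.' for x in m[i]))
E
```

```text
t 85.90 p [514.9 199.1 268.3] q [0.2  0.08 0.2  1.66 0.07 0.24] F [ 0.1 -1.   0.4] w 30.2
[[0.999, 0.024, 0.031], [-0.033, 0.08, 0.996], [0.021, -0.996, 0.081]]
case 556.2 -116.6 yaw -1.20 {'F': (31, -0.1), 'B': (31, 0.1), 'L': (31, 0.5), 'R': (31, -0.4)}
mark 557.3 -114.4 yaw -0.63 [(12, 157, 2.3), (12, 156, -1.8), (12, 158, -1.0), (12, 156, -0.6), (12, 152, -1.1), (12, 116, 2.2)]
pred [[267.7, 187.8], [252.2, 212.7], [254.3, 232.8], [269.1, 207.0]]
181 244 .......................................
183 244 .......................................
185 244 .......................................
187 244 .......................................
189 244 ......#............####................
191 244 ..................#####................
193 244 ................########...............
195 244 ...............########................
197 244 ..............##########...............
199 244 ............############...............
201 244 ..........################.............
203 244 ..........###############..............
205 244 .........#########.#####...............
207 244 ........#####
[... 5579 characters left out ...]
......................................................................
216 ....................................................................................................
217 .........................#########..................................................................
218 .........................#########..................................................................
219 ..........................#######...................................................................
220 ....................................................................................................
221 ....................................................................................................
```

```bash
python3 - <<'E'
from h import *
t=load('top50');f=t['frame'].astype(int);c=f[188:214,385:425];m=((c.min(2)>135)&(c.max(2)-c.min(2)<32))
for i in range(26): print(188+i,''.join('#' if x else '.' for x in m[i]))
print(r.sign_off())
E
```

```text
188 ................................##......
189 ................................##......
190 ................................##......
191 ...............###..............##......
192 .............#######............##......
193 ............########............##......
194 ............#########...........##......
195 ............#########...........##......
196 ............#########...........##......
197 ............#########...........##......
198 ............#########...........##......
199 .............########...........##......
200 ...............####.............###.....
201 ................................###.....
202 ................................###.....
203 ................................###.....
204 .............####.............#####.....
205 .............####.............#.###.....
206 ###################################.....
207 ###################################.....
208 #################................##.....
209 .................................##.....
210 ....................####.........##.....
211 #...................####........###.....
212 ##..............................####....
213 ................................####....
the job is handed in; nothing more can be done
None
```

I packed the case and handed the job in at about 86 s. There were three tubes and two black plates; I left the orange plates and the other things on the bench alone.

- **Case:** I dragged it over the bench by its front wall into the tape corners. It was knocked aside about 2 cm after the first tube was hung, so I dragged it back with that tube on it. The last top-camera fit puts it about 2.5 mm and 0.7° off the marked place, against 12 mm of clearance all round.
- **Tubes:** All three hang by their hooks over the front rim. The last top image shows each tube top inside the case with its hook over the rim. That they clear the floor follows from the hook height; I did not measure it.
- **Plates:** They are in the two outer rack slots. In the scene camera the -44 mm plate matches a fully seated one within about a pixel.
- **One reading that disagreed:** The top of the +44 mm plate sits about 4 pixels from where an upright plate would be. I take that to be leaning within the slot's play, not sitting high, but I could not check it more closely.
- **Measurement limits:** The top and wrist cameras differed by about 4 mm in y. I used the wrist readings for grasping and placing. The tool also kept a tilt of about 4–5°, so the plates went in slightly tilted. The second plate touched the slot's edge once, at about 2 N, and went in freely after I shifted it about 2 mm.

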